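Turn the covers over under the low shelf for their second side

TASK

Get the station ready for work on the second side of the orange covers: swing the lamp arm clear, back over the shelf until it is at least square across it, pull the tool drawer right out to its stop and leave it out, and put the brush and the sanding block (whichever are there) in it. Turn every cover over where it lies beneath the low shelf, so that all lie flat on the stand with their open side up; never bring a cover out from under the shelf, and leave everything else alone.

Things in the scene. Friction and masses are not known exactly. Their poses are not given: they have to be found in the camera images.
- station: fixed steel stand, green base. Origin on the bench under its middle; x away from the robot, y left. Top face 80 mm above the bench, x -115..115, y -250..250 mm; a rail 20 mm high crosses it at x 35..47 mm behind the covers. Covers lie on it some 150 mm apart, pans under the shelf, handles sticking out in front of stand and shelf
- shelf_front (a point): middle of the front lower edge of the low slatted shelf fixed over the stand: 115 mm above the stand's top (195 above the bench), at x=-105 mm of the station; the shelf reaches 210 mm back along this point's +x, is 10 mm thick and carries two tins at right rear (to 255 mm above the bench). Below it, end plates at y=+-246 mm only from 120 mm behind this edge
- cover0: orange cover (two or three alike, one may be absent): pan 90 (x) x 80 (y) x 22 mm (z), walls 5, white inside; 0.2 kg. Round steel handle, 16 mm thick, straight along its -x from x=-45 to -180 mm. Origin: mid-pan on the handle axis, 11 mm above what it lies on, 40 mm when on a long side (90 x 22 mm; it stands there by itself). z points out of the closed orange face: up at the start (open side down), down when turned
- cover1: orange cover (two or three alike, one may be absent): pan 90 (x) x 80 (y) x 22 mm (z), walls 5, white inside; 0.2 kg. Round steel handle, 16 mm thick, straight along its -x from x=-45 to -180 mm. Origin: mid-pan on the handle axis, 11 mm above what it lies on, 40 mm when on a long side (90 x 22 mm; it stands there by itself). z points out of the closed orange face: up at the start (open side down), down when turned
- cover2: orange cover (two or three alike, one may be absent): pan 90 (x) x 80 (y) x 22 mm (z), walls 5, white inside; 0.2 kg. Round steel handle, 16 mm thick, straight along its -x from x=-45 to -180 mm. Origin: mid-pan on the handle axis, 11 mm above what it lies on, 40 mm when on a long side (90 x 22 mm; it stands there by itself). z points out of the closed orange face: up at the start (open side down), down when turned
- lamp_arm (a joint): swing of the grey lamp arm on the post at the station's left end, rad: 0 = points along the station's -x (to the robot), 1.57 = along its -y, over the shelf; stop at 1.85. Grows anticlockwise seen from above. Arm 250 mm long, underside 278 mm above the bench; lamp head 84 mm wide at 265 mm, down to 245 mm. Stays where left; friction 0.12 N m
- lamp_arm_grip (a point): grip point of the black upright peg on the lamp arm, 150 mm from the hinge, 18 mm in diameter; the peg rises from the arm's top (292 mm above the bench) to 335 mm, this point is at 318 mm. Its x axis points along the arm to the hinge
- lamp_arm_hinge (a point): the lamp arm's vertical hinge axis, at the height of the arm
- cabinet_drawer0 (a joint): how far the only drawer of the low green cabinet is out, m: 0 shut, stop at 0.182. Light friction (about 1 N)
- cabinet_drawer0_handle (a point): middle of the drawer's steel bar handle, 47 mm above the bench; the bar is about 10 mm thick and 120 mm long, along this point's y, and stands 35 mm off the drawer's orange front; the drawer slides out along this point's -x. The cabinet's top is 85 mm above the bench
- drawer_floor (a point): middle of the drawer's inner floor, 23 mm above the bench (moves with the drawer); the inside is 215 mm along its x by 198 mm along its y, walls 6 mm, rim 41 mm above the floor, top of the orange front 50 mm above it; the drawer slides out along its -x. With the drawer right out, only the floor from x = -107 mm to about x = 70 mm is open to above
- brush: wire hand brush, may be absent: wooden back 130 x 24 x 18 mm (long axis its x) on top of dark bristles 90 x 22 x 12 mm, 30 mm high in all; origin in the middle of its underside; 0.12 kg
- sander: hand sanding block, may be absent: blue grip 110 x 24 x 22 mm (long axis its x) on a cork base 110 x 36 x 12 mm, 34 mm high in all; origin in the middle of its underside; 0.14 kg
- spray_can: bystander: spray can, 56 mm diameter, 150 mm high, on the left; origin middle of its underside
- jar: bystander: amber jar, 64 mm diameter, 80 mm high, on the left; origin middle of its underside
- tape_roll: bystander: roll of yellow tape lying flat, 90 mm diameter, 24 mm high, on the bench in front of the station; origin middle of its underside
- puck: bystander: steel disc, 44 mm diameter, 25 mm high, on the bench in front of the station; origin middle of its underside
- bolt_bin: bystander: open blue bin, 140 x 110 x 60 mm, on the left; origin middle of its underside
- hammer: bystander: hammer lying far left; origin middle of its underside
Mind the look-alikes: they are no part of the job. Of the things that look like the brush, the largest one is meant.

How it is judged:
At the end, for the whole second after the job is handed in: Lamp arm at 1.55 rad or more; drawer out at least 172 mm; each tool present lies inside the drawer; each cover present lies flat on the stand, its z axis within 8 degrees of straight down, its middle not in front of the shelf's front edge; all at rest (value of joint cabinet_drawer0 above 0.172 m and value of joint lamp_arm above 1.55 rad and angle between each of cover0, cover1, cover2's own z axis and vertical above 3 rad and z of cover0 in the frame of station between 0.085 and 0.097 m and x of each of cover0, cover1, cover2 in the frame of station above -0.105 m and linear speed of each of cover0, cover1, cover2, brush, sander below 0.03 m/s and z of cover1 in the frame of station between 0.085 and 0.097 m and z of cover2 in the frame of station between 0.085 and 0.097 m and x of brush in the frame of drawer_floor between -0.11 and 0.11 m and y of brush in the frame of drawer_floor between -0.1 and 0.1 m and z of brush in the frame of drawer_floor between -0.01 and 0.045 m and x of sander in the frame of drawer_floor between -0.11 and 0.11 m and y of sander in the frame of drawer_floor between -0.1 and 0.1 m and z of sander in the frame of drawer_floor between -0.01 and 0.045 m); the robot touches nothing.
It fails at once if a bystander is pushed more than 40 mm or knocked over (distance of any of spray_can, jar, tape_roll, puck, bolt_bin, hammer from where it was at the start of the episode above 0.04 m or angle between any of spray_can, jar's own z axis and vertical above 0.6 rad).
It fails at once if a cover is brought out from beneath the shelf (its middle more than 20 mm in front of the shelf's front edge) (x of any of cover0, cover1, cover2 in the frame of station below -0.125 m).
Of cover0, cover1, cover2 only 2 to 3 are there at a start; the rules pass over those that are not, and their reading is None.
Of brush, sander only 1 to 2 are there at a start; the rules pass over those that are not, and their reading is None.
At some moment in a run one of cover0, cover1, cover2, brush, sander may be knocked a few centimetres aside while the robot is not near it.
Once in a run the grip may slacken for a moment while it holds something.
It also fails if it takes over 210 s, if anything falls off the work surface, if the arm or the gripper's body presses on something with over 40 N, if the wrist force passes 120 N, or if a joint passes its speed limit or range.

ROBOT

A 6-joint arm with a two-finger parallel gripper is mounted at the origin on the work surface. World frame = base frame: x ahead of the robot, y to its left, z up, the work surface at z = 0. Lengths are in m, angles in rad, forces in N, time in s.
With the tool pointing down it reaches from about 0.35 to 0.975 m from the base axis. Payload 17.4 kg.
Tool frame: the origin (TCP) lies at the very end of the fingers, on their centre line; the grasp point (between the pads) lies 19 mm behind it; y points along the fingers, z is the direction in which the jaws open and shut, and the axes are right-handed (so a half turn about y gives the same grasp; the last joint's range is limited). The gripper opens to 85 mm and grips with 20 to 120 N. Pads are 22 mm wide; open, the fingers measure 114 mm over their backs; the gripper's body (76 mm by 85 mm) begins 54 mm behind the grasp point. The pads swing forward as they close: fully open they stand 13 mm farther back than shut.
Start: joints at [1.084, 0.116, 1.442, -0, 1.584, -0.038], TCP at [0.293, 0.608, 0.199] pointing down, gripper open.
Joint ranges: [-2.83, 2.83], [-0.83, 2.19], [0.07, 2.5], [-1.14, 4.28], [0.01, 3], [-2.97, 2.97]. Speed limits (rad/s): [1.89, 1.89, 2.22, 3.14, 3.14, 3.14].

INTERFACE

Orientations are given as [roll, pitch, yaw] about the fixed x, y, z axes, in that order (R = Rz(yaw) Ry(pitch) Rx(roll)).
In Python, from station import read_state, get_image, calibration, finish_job gives the robot as it stands.
- The arm moves only by the tool play_rows, never from a script. Its argument "commands" is a list of rows, each a list of 7 numbers: the opening, from 0 (shut) to 1 (fully open), then the shift along the tool's x, y, z in units of 50 mm (1.0 is 50 mm), then the turn, a rotation vector about the tool's x, y, z in units of 5 degrees (1.0 is 5 degrees). In form: [[jaw, dx, dy, dz, rx, ry, rz], ...]. A call has 1 to 8 rows; each row is the pose to reach, as a shift and turn from the pose commanded when the call began, along the tool's axes at that moment; what a row does not reach only later rows make up. A row lasts 1/8 s, in which the tool goes at most 62.5 mm and 10.7 degrees, less where a joint would pass 70% of its speed; a pose out of reach is approached as far as the arm can. A call with a gripper value outside its range is refused whole. The fingers move at their own pace and stop on an object; "force" is the grip in N (left out, the last holds). Time passes only in rows, so rows that repeat a pose let the fingers close. It gives the time, the measured TCP pose, the force and the opening at its end, in the units of the state.
- read_state(): the state, without advancing time (a new reading comes with each control period).
- get_image(name): name is "side" or "top" or "wrist"; returns (picture, depth): 384x512x3 uint8, blue, green, red; 384x512 float32, m along the optical axis (not along the pixel's ray), 0 where there is no reading.
- calibration(name): a dict with "camera_matrix" (3x3 intrinsics, pixels), "k1" (the pictures are not rectified: a ray, as slopes to the right and down, at radius r is drawn at 1 + k1 r^2 times it, then the intrinsics apply), "T" (4x4, takes a point from camera to world coordinates). Camera axes: x right, y down, z forward; pixel columns grow to the right and rows downward; lengths in m; the calibration is good to about 2 mm. A picture is of the moment at which its call begins: read the wrist's pose just before it. calibration takes no time and is no camera call; for the wrist camera it gives the pose at the moment of the call.
- finish_job(): hands the job in, once; it reports no verdict.
The state is a dict: "time_s": time; "q": joint angles; "qd": joint speeds; "joint_torque": joint torques, N m; "tool_pos": TCP position; "ee_rot": TCP orientation; "contact_force": force on the tool from outside, world axes, zero at the start; "moment": the same for the moment, N m; "grip_width": finger opening in m.
Only numpy, scipy, OpenCV 4.12 (cv2) and the standard library are available. Lean on these libraries where they do the work, as an engineer would, in place of code of your own. Each camera call takes 0.05 s, during which the arm holds its last target.

## Working session

There is one attempt and no reset: what is moved stays moved. The work goes in short steps, Python scripts to look and compute and a tool call to move; the robot and the scene stay as the last step left them, time stands still between calls to the robot, and variables do not carry over. Pictures are saved under pics/ and viewed, and the job is handed in when it is done.

Besides the shell and the picture viewer there is one more tool, called in YAML: its name, and indented under it one key for each argument. play_rows: Moves the arm, as the interface text tells. Its arguments: {"type":"object","properties":{"commands":{"type":"array"},"force":{"type":"number"}},"required":["commands"]}

```bash
ls -la; mkdir -p pics
python3 - <<'E'
from station import *
import cv2,numpy as np
print(read_state())
for n in ["side","top","wrist"]:
    p,d=get_image(n); cv2.imwrite(f"pics/{n}0.png",p); np.save(f"pics/{n}0.npy",d)
    c=calibration(n); print(n,c)
E
```

```text
total 12
drwxr-xr-x  3 agent agent 4096 Dec  7 16:15 .
drwxr-xr-x 23 root  root  4096 Dec  7 16:15 ..
drwxr-xr-x  2 agent agent 4096 Dec  7 16:15 pics
{'time_s': 0.0, 'q': array([ 1.08420779e+00,  1.16488063e-01,  1.44230534e+00,  2.62848114e-05,
        1.58400213e+00, -3.78308098e-02]), 'qd': array([ 0.00028307, -0.0009605 ,  0.00074845, -0.00117105,  0.0003871 ,
       -0.00285865]), 'joint_torque': array([-1.20585268e-03, -7.31977701e+01, -6.32486057e+01,  1.09183457e-04,
        6.40418613e-03,  7.46707315e-06]), 'tool_pos': array([0.29275113, 0.60794047, 0.19783591]), 'ee_rot': array([-1.57199736e+00,  7.17593216e-05, -4.48757435e-01]), 'contact_force': array([ 0.09058952, -0.24975802, -0.30071661]), 'moment': array([ 0.00213869, -0.00369632,  0.00684285]), 'grip_width': 0.08521321306320825}
side {'camera_matrix': array([[398.16135861,   0.        , 258.58745971],
       [  0.        , 398.16135861, 191.45423335],
       [  0.        ,   0.        ,   1.        ]]), 'k1': -0.11719308671283518, 'T': array([[-0.78333685, -0.39388634,  0.48087102, -0.28050861],
       [-0.62154463
[... 475 characters left out ...]
88708e-01,  4.50112762e-03, -1.52413146e-03,
         1.28286636e-01],
       [ 1.27287468e-03, -5.53055187e-02, -9.98468667e-01,
         2.05540521e+00],
       [ 0.00000000e+00,  0.00000000e+00,  0.00000000e+00,
         1.00000000e+00]])}
wrist {'camera_matrix': array([[280.76902561,   0.        , 254.25288914],
       [  0.        , 280.76902561, 186.61012552],
       [  0.        ,   0.        ,   1.        ]]), 'k1': -0.05985366574806058, 'T': array([[ 0.43353636,  0.86387094,  0.25646291,  0.22817429],
       [ 0.9011351 , -0.41518864, -0.12479554,  0.64008589],
       [-0.00132675,  0.28521114, -0.9584638 ,  0.37447081],
       [ 0.        ,  0.        ,  0.        ,  1.        ]])}
```

View pics/top0.png

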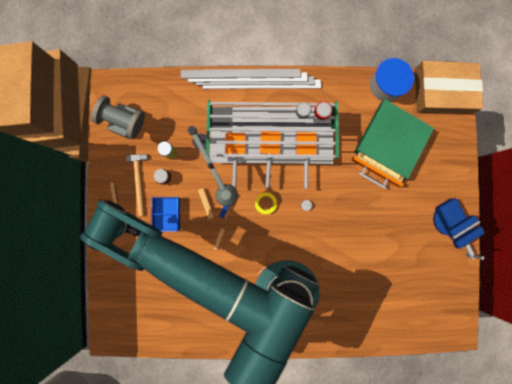

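View pics/side0.png

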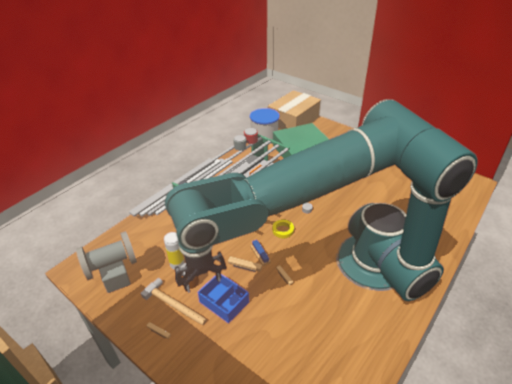

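View pics/wrist0.png

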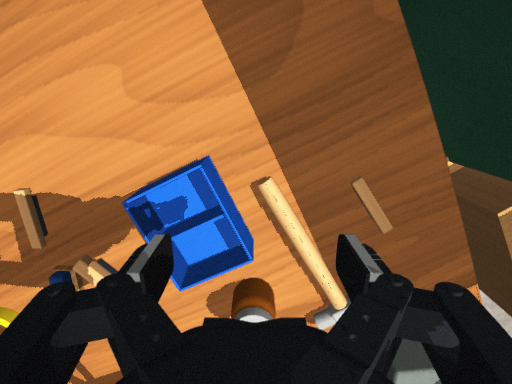

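```bash
cat > h.py <<'E'
from station import *
import cv2,numpy as np
from scipy.spatial.transform import Rotation as Rn
np.set_printoptions(precision=4,suppress=True)
def pix2w(c,u,v,d=None,z=None):
    """pixels to world; with depth d or world plane height z"""
    K=c["camera_matrix"];k1=c["k1"]
    u=np.atleast_1d(np.asarray(u,float));v=np.atleast_1d(np.asarray(v,float))
    pt=cv2.undistortPoints(np.stack([u,v],-1)[:,None,:],K,np.array([k1,0,0,0.]))[:,0]
    r=np.concatenate([pt,np.ones((len(pt),1))],1)
    T=c["T"]; rw=r@T[:3,:3].T
    s=np.asarray(d)[...,None] if d is not None else ((z-T[2,3])/rw[:,2])[:,None]
    return T[:3,3]+rw*s
def w2pix(c,P):
    T=np.linalg.inv(c["T"]);P=np.atleast_2d(P)
    q=P@T[:3,:3].T+T[:3,3]
    x=q[:,:2]/q[:,2:];r2=(x**2).sum(1,keepdims=True);x=x*(1+c["k1"]*r2)
    K=c["camera_matrix"];return x*K[0,0]+K[:2,2]
def cloud(c,d):
    v,u=np.mgrid[0:384,0:512]
    P=pix2w(c,u.ravel(),v.ravel(),d=d.ravel()).reshape(384,512,3)
    P[d<=0]=np.nan
    return P
def crop(img,x0,x1,y0,y1,k,name):
    s=cv2.resize(img[y0:y1,x0:x1],None,fx=k,fy=k,interpolation=cv2.INTER_CUBIC);cv2.imwrite("pics/"+name,s)
def tool():
    s=read_state();return s,Rn.from_euler('xyz',s["ee_rot"]).as_matrix()
def plan(Rc,pc,Rt,pt):
    """shift/turn in command units from pose c to pose t"""
    d=Rc.T@(np.asarray(pt)-pc)/0.05
    r=np.degrees(Rn.from_matrix(Rc.T@Rt).as_rotvec())/5
    return np.round(np.r_[d,r],3)
def snap(n,name=None):
    c=calibration(n);p,d=get_image(n)
    if name: cv2.imwrite("pics/"+name,p)
    return c,p,d
E
python3 - <<'E'
from h import *
p=cv2.imread("pics/top0.png");crop(p,170,450,80,260,2.8,"t0a.png")
crop(p,80,280,120,270,3.5,"t0b.png")
E
```

```text
(no output)
```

View pics/t0a.png

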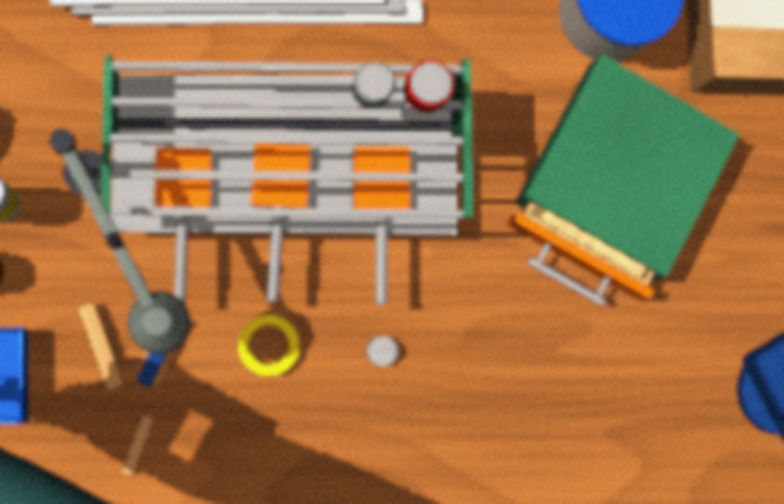

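View pics/t0b.png

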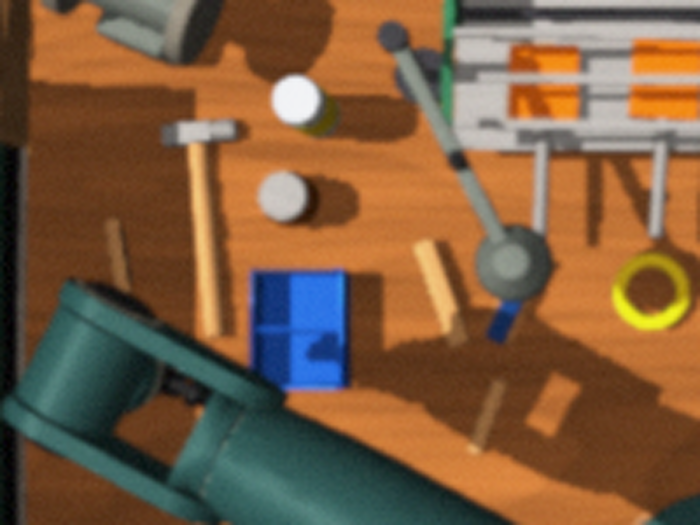

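Run:
```python
from h import *
c=calibration("top");d=np.load("pics/top0.npy");P=cloud(c,d)
img=cv2.imread("pics/top0.png")
hsv=cv2.cvtColor(img,cv2.COLOR_BGR2HSV)
def blob(name,m,z0,z1,minn=6):
    m=m&(P[...,2]>z0)&(P[...,2]<z1)
    n,l,st,ce=cv2.connectedComponentsWithStats(m.astype(np.uint8))
    for i in range(1,n):
        if st[i,4]<minn: continue
        q=P[l==i]; 
        mu=np.median(q,0); w,V=np.linalg.eigh(np.cov(q[:,:2].T)); rect=cv2.minAreaRect((q[:,:2]*1000).astype(np.float32))
        print(name,st[i,4],"uv",ce[i].round(1),"med",mu,"rect",np.round(rect[0],1),np.round(rect[1],1),round(rect[2],1),"axis",np.degrees(np.arctan2(V[1,1],V[0,1])).round(1),'zr',np.nanpercentile(q[:,2],[5,95]).round(3))
H,S,V=hsv[...,0],hsv[...,1],hsv[...,2]
T=np.ones_like(H,bool)
reg=np.zeros_like(T);reg[80:260,170:450]=1
blob("orange",(H<14)&(S>200)&(V>150)&reg,0.06,0.15)
blob("green",(H>60)&(H<85)&(S>120)&reg,0.05,0.25)
blob("yellow",(H>22)&(H<35)&(S>150)&reg,0.005,0.1)
blob("blue",(H>100)&(H<125)&(S>150),0.01,0.1)
blob("hi",reg&(np.arange(384)[:,None]>150)&(np.arange(512)[None]>190),0.012,0.06)
blob("shelf",reg,0.19,0.22)
blob("lamp",reg,0.25,0.36)
blob("handles",reg,0.07,0.12,30)
```

```text
orange 61 uv [232.5 135.9] med [0.6428 0.2241 0.1014] rect [638.  208.3] [71.  26.6] 84.4 axis 100.5 zr [0.095 0.11 ]
orange 36 uv [270.  134.3] med [0.6463 0.07   0.1016] rect [647.4  68.1] [ 9.8 71.9] 0.2 axis 87.6 zr [0.093 0.11 ]
orange 38 uv [305.7 134.5] med [ 0.6454 -0.0748  0.1022] rect [646.  -76.4] [72.9 10.4] 86.9 axis 89.0 zr [0.094 0.109]
orange 76 uv [232.3 148.1] med [0.5922 0.2201 0.1021] rect [590.1 208.3] [30.5 72.2] 0.3 axis 94.6 zr [0.094 0.11 ]
orange 49 uv [270.  146.5] med [0.5961 0.0682 0.1017] rect [597.2  70.3] [68.5 12.8] 88.5 axis 88.2 zr [0.094 0.11 ]
orange 65 uv [305.9 146.5] med [ 0.5968 -0.0723  0.1019] rect [596.6 -75.6] [15.  73.8] 0.2 axis 89.7 zr [0.093 0.113]
orange 8 uv [380.1 174. ] med [ 0.488  -0.3856  0.0688] rect [ 488.4 -384. ] [30.   3.7] 62.4 axis 59.1 zr [0.066 0.073]
orange 7 uv [396.7 183.7] med [ 0.4469 -0.4532  0.0741] rect [ 450.  -450.5] [24.5  4.3] 59.9 axis 63.0 zr [0.064 0.081]
green 3161 uv [394.7 138.5] med [ 0.6322 -0.446   0.0853] rect [ 632.9 -448.1] [239.2 243.5] 60.1 axis 69.8 zr [0.076 0.094]
green 55 uv [208.8 115.4] m
[... 3841 characters left out ...]
19 0.064  0.0865] rect [641.1  62.9] [497.3  47.7] 89.7 axis 89.1 zr [0.074 0.108]
handles 1230 uv [270.7 149.1] med [0.5882 0.0684 0.0903] rect [587.9  63.2] [496.  44.] 89.2 axis 89.1 zr [0.074 0.109]
handles 996 uv [270.7 164.6] med [0.5403 0.0771 0.084 ] rect [494.8  63.2] [494.6 126.9] 89.6 axis 89.4 zr [0.073 0.103]
handles 101 uv [369.6 165.7] med [ 0.5208 -0.3406  0.0747] rect [ 522.3 -340.2] [149.1  20.4] 60.7 axis 60.8 zr [0.071 0.082]
handles 52 uv [394.8 180.7] med [ 0.4588 -0.4458  0.0755] rect [ 462.  -440.1] [82.6 17. ] 62.3 axis 60.8 zr [0.07  0.081]
handles 229 uv [445.  213.6] med [ 0.3289 -0.6537  0.097 ] rect [ 308.7 -647. ] [ 49.4 144.9] 85.1 axis -173.2 zr [0.074 0.108]
```

```bash
python3 - <<'E'
from h import *
c=calibration("top");d=np.load("pics/top0.npy");P=cloud(c,d)
img=cv2.imread("pics/top0.png")
def up(k,x0,y0,pts,z):
    for (u,v) in pts:
        uu,vv=x0+(u+.5)/k-.5,y0+(v+.5)/k-.5
        print((u,v),pix2w(c,uu,vv,z=z)[0])
print("lamp hinge/peg/head");up(2.8,170,80,[(64,143)],.30);up(2.8,170,80,[(114,239)],.335);up(2.8,170,80,[(156,319)],.30)
print("bar ends");up(2.8,170,80,[(533,262),(606,300)],.052)
print("handles tip / shelf edge");up(2.8,170,80,[(181,300),(182,228),(273,300),(276,228),(381,300),(382,228)],.099)
# handle fits from depth
for (u0,u1) in [(226,242),(260,276),(299,313)]:
    M=np.zeros((384,512),bool);M[166:192,u0:u1]=1
    q=P[M&(P[...,2]>.07)&(P[...,2]<.125)&(P[...,0]<.53)]
    a=np.polyfit(q[:,0],q[:,1],1);print(len(q),q[:,0].min(),"y=",a,'at .47:',np.polyval(a,.47),"mean z",q[:,2].mean())
# lamp arm pts
q=P[(P[...,2]>.265)&(P[...,2]<.31)][:,:2];
E
python3 - <<'E'
from h import *
p=cv2.imread("pics/top0.png");crop(p,340,420,150,200,8,"t0c.png");crop(p,185,245,120,220,6,"t0d.png")
E
```

```text
lamp hinge/peg/head
(64, 143) [0.6291 0.3538 0.3   ]
(114, 239) [0.5007 0.2854 0.335 ]
(156, 319) [0.4015 0.2348 0.3   ]
bar ends
(533, 262) [ 0.4927 -0.3037  0.052 ]
(606, 300) [ 0.4362 -0.4128  0.052 ]
handles tip / shelf edge
(181, 300) [0.4365 0.2114 0.099 ]
(182, 228) [0.5393 0.2098 0.099 ]
(273, 300) [0.4359 0.0807 0.099 ]
(276, 228) [0.5387 0.0758 0.099 ]
(381, 300) [ 0.4352 -0.0732  0.099 ]
(382, 228) [ 0.5382 -0.0758  0.099 ]
85 0.43231053563680666 y= [0.018  0.2059] at .47: 0.21433783574032883 mean z 0.09709788956196143
88 0.43520160965546634 y= [-0.0686  0.1133] at .47: 0.08102258568475952 mean z 0.09675886491890419
92 0.43038024924461393 y= [-0.01  -0.068] at .47: -0.0726558927763563 mean z 0.09801710840711239
```

View pics/t0d.png

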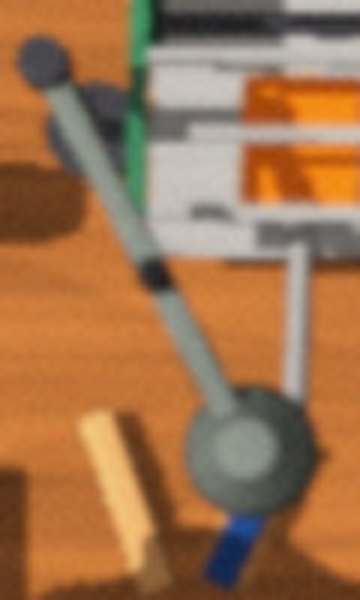

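View pics/t0c.png

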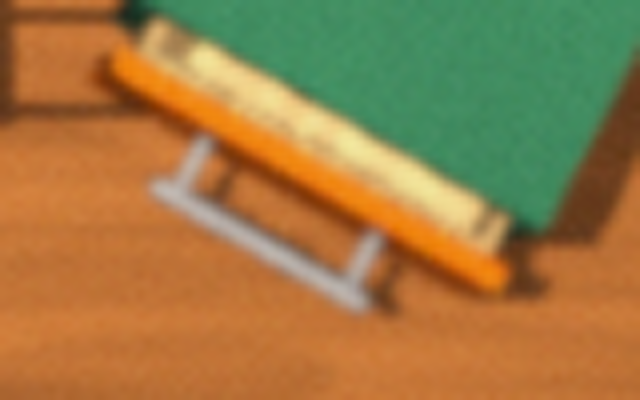

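```bash
cat >> h.py <<'E'
def Rdown(yawdeg,tilt=0):
    """tool pointing down, tool x at heading yaw; tilt: rotation about world-heading tool x (deg)"""
    return Rn.from_euler('xyz',[-90+tilt,0,yawdeg],degrees=True).as_matrix()
def rows(*targets):
    """targets: (p,R); prints unit rows from the present pose"""
    s,R=tool()
    for p,Rt in targets: print(plan(R,s["tool_pos"],Rt,p))
def st():
    s=read_state();print("t",round(s["time_s"],2),"q",s["q"],"p",s["tool_pos"],"rot",np.degrees(s["ee_rot"]),"F",s["contact_force"],"g",round(s["grip_width"],4))
E
python3 - <<'E'
from h import *
H=np.array([.629,.354])
def pg(th,z): return np.r_[H-.15*np.array([np.cos(th),np.sin(th)]),z]
rows(([.34,.52,.40],Rdown(-10)),(pg(.482,.4),Rdown(27.5)),(pg(.482,.302),Rdown(27.5)))
E
```

```text
[ 1.614 -4.039 -1.18   0.01  -3.143 -0.002]
[  6.471  -4.036  -4.07    0.01  -10.643  -0.005]
[  6.471  -2.076  -4.068   0.01  -10.643  -0.005]
```

play_rows:
  commands:
    - [1,0,-1.2,0,0,0,0]
    - [1,0,-2.4,0,0,-1,0]
    - [0.45,0.4,-3.6,-0.4,0,-2,0]
    - [0.45,1.4,-4,-1,0,-4,0]
    - [0.45,2.5,-4,-1.6,0,-6,0]
    - [0.45,3.6,-4,-2.3,0,-8,0]
    - [0.45,4.7,-4,-3,0,-10,0]
    - [0.45,5.8,-4,-3.7,0,-10.64,0]

```text
time_s: 1.15
tool_pos: [0.4686, 0.3234, 0.3985]
ee_rot: [-1.571, 0.0, 0.484]
contact_force: [1.0, 0.6, -0.5]
grip_width: 0.0383
```

play_rows:
  commands:
    - [0.45,0.7,0,-0.5,0,0,0]
    - [0.45,0.7,0,-0.5,0,0,0]

```text
time_s: 1.4
tool_pos: [0.5125, 0.318, 0.3972]
ee_rot: [-1.571, 0.002, 0.477]
contact_force: [-0.7, 0.3, -0.5]
grip_width: 0.0384
```

Run:
```python
from h import *
H=np.array([.629,.354])
def pg(th,z): return np.r_[H-.15*np.array([np.cos(th),np.sin(th)]),z]
st()
c,p,d=snap("wrist","w1.png");st()
rows((pg(.482,.4),Rdown(27.5)))
```

```text
t 1.4 q [ 0.5131 -0.0223  1.2657 -0.0002  1.9002 -1.5346] p [0.5125 0.318  0.3972] rot [-90.0138   0.1133  27.3242] F [-0.7334  0.3295 -0.4726] g 0.0384
t 1.45 q [ 0.515  -0.0238  1.2664  0.0001  1.9006 -1.5338] p [0.5113 0.3187 0.3977] rot [-89.9988   0.0913  27.3905] F [0.1201 0.7663 0.1602] g 0.0385
[-0.585 -0.046 -0.468 -0.    -0.022 -0.018]
```

View pics/w1.png

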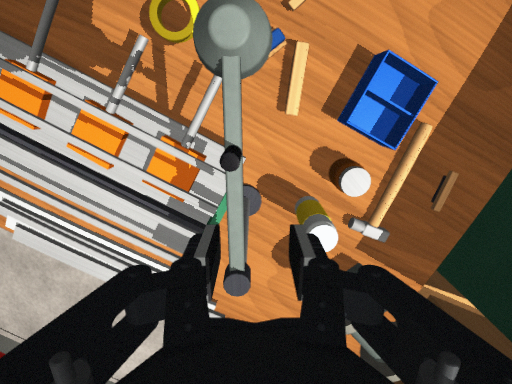

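Run:
```python
from h import *
c=calibration("wrist")
print("peg",pix2w(c,231,155,z=.335)," hinge",pix2w(c,236,280,z=.30),"head",pix2w(c,233,32,z=.30))
rows(([.496,.2845,.4],Rdown(27.5)))
```

```text
peg [[0.4946 0.2875 0.335 ]]  hinge [[0.6278 0.3557 0.3   ]] head [[0.401  0.2402 0.3   ]]
[-0.587 -0.046 -0.466 -0.    -0.022 -0.018]
```

play_rows:
  commands:
    - [0.45,-0.59,0,-0.44,0,0,0]
    - [0.45,-0.59,0,-0.44,0,0,0]
    - [0.45,-0.59,0.9,-0.44,0,0,0]
    - [0.45,-0.59,1.86,-0.44,0,0,0]
    - [0.45,-0.59,1.86,-0.44,0,0,0]

```text
time_s: 2.08
tool_pos: [0.4931, 0.2864, 0.3026]
ee_rot: [-1.571, 0.005, 0.481]
contact_force: [-0.3, -0.2, 0.8]
grip_width: 0.0385
```

Run:
```python
from h import *
H=np.array([.628,.355])
def pg(th,z): return np.r_[H-.15*np.array([np.cos(th),np.sin(th)]),z]
st()
rows(*[(pg(t,.303),Rdown(np.degrees(t))) for t in np.linspace(.48,1.76,9)[1:]])
```

```text
t 2.08 q [ 0.4813 -0.1166  1.5077  0.0001  1.7557 -1.5701] p [0.4931 0.2864 0.3026] rot [-89.9926   0.2986  27.5405] F [-0.3312 -0.1704  0.7891] g 0.0385
[ 0.064 -0.009 -0.506 -0.006 -1.826 -0.059]
[ 0.178 -0.01  -0.972 -0.011 -3.659 -0.059]
[ 0.364 -0.011 -1.414 -0.016 -5.493 -0.058]
[ 0.619 -0.012 -1.82  -0.021 -7.326 -0.057]
[ 0.935 -0.014 -2.181 -0.025 -9.16  -0.056]
[  1.304  -0.016  -2.487  -0.03  -10.993  -0.054]
[  1.717  -0.018  -2.73   -0.035 -12.827  -0.053]
[  2.164  -0.02   -2.904  -0.039 -14.66   -0.05 ]
```

play_rows:
  commands:
    - [0.45,0.06,0,-0.5,0,-1.8,0]
    - [0.45,0.18,0,-0.97,0,-3.6,0]
    - [0.45,0.36,0,-1.41,0,-5.4,0]
    - [0.45,0.62,0,-1.82,0,-7.2,0]
    - [0.45,0.94,0,-2.18,0,-9,0]
    - [0.45,1.3,0,-2.49,0,-10,0]
    - [0.45,1.72,0,-2.73,0,-10,0]
    - [0.45,2.18,0,-2.9,0,-10,0]

```text
time_s: 3.08
tool_pos: [0.6592, 0.2084, 0.3086]
ee_rot: [-1.573, -0.001, 1.353]
contact_force: [-0.4, -0.4, 0.4]
grip_width: 0.0384
```

Run:
```python
from h import *
st()
c,p,d=snap("wrist","w2.png")
H=np.array([.628,.355])
t=1.76
rows((np.r_[H-.15*np.array([np.cos(t),np.sin(t)]),.303],Rdown(77)))
```

```text
t 3.08 q [ 0.2692  0.1431  1.2357  0.0001  1.7601 -2.6542] p [0.6592 0.2084 0.3086] rot [-90.1328  -0.077   77.5021] F [-0.3833 -0.4424  0.374 ] g 0.0384
[-0.037  0.089  0.092  0.021  0.097  0.011]
```

View pics/w2.png

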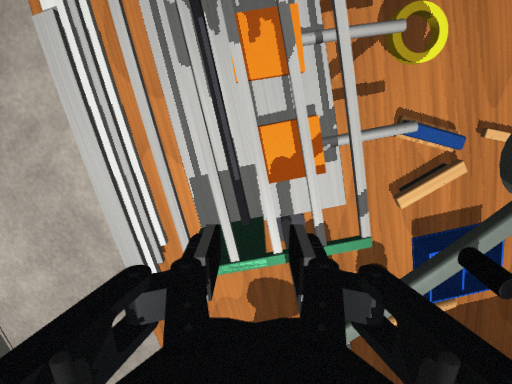

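Run:
```python
from h import *
c,p,d=snap("top");crop(p,150,350,90,250,4,"t1.png")
```

```text
(no output)
```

View pics/t1.png

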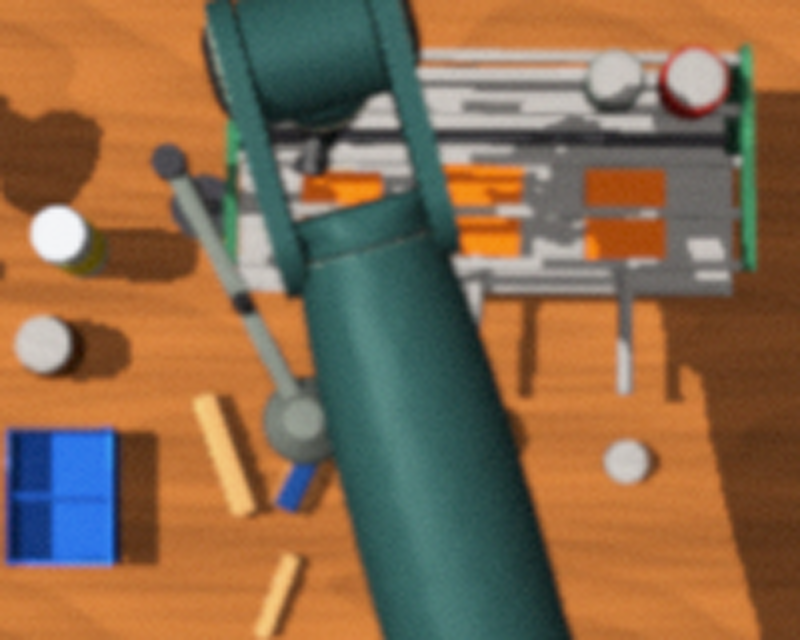

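Run:
```python
from h import *
c,p,d=snap("top");P=cloud(c,d)
for u in range(206,216): print(u,[f"{P[v,u,2]:.3f}" for v in range(160,172)])
c,p,d=snap("wrist");P=cloud(c,d)
print(w2pix(c,[read_state()["tool_pos"]]))
for u,v in [(467,254),(475,262),(485,270),(500,280),(440,290),(206,250),(208,290),(300,250),(298,290)]: print(u,v,P[v,u])
```

```text
206 ['0.295', '0.288', '-0.006', '-0.000', '0.009', '-0.002', '0.005', '0.007', '0.006', '-0.019', '0.001', '-0.001']
207 ['0.296', '0.288', '0.297', '0.282', '-0.010', '-0.005', '0.005', '-0.005', '-0.005', '-0.004', '0.003', '0.010']
208 ['0.284', '0.284', '0.296', '0.291', '0.336', '0.333', '0.338', '-0.003', '0.004', '-0.004', '0.005', '-0.006']
209 ['0.299', '0.295', '0.292', '0.324', 'nan', '0.334', '0.335', '0.344', '-0.001', '-0.006', '0.012', '0.001']
210 ['0.292', '0.299', '0.298', '0.335', '0.337', '0.333', '0.338', '0.329', '0.327', '0.295', '0.007', '-0.002']
211 ['0.086', '0.294', '0.305', '0.329', '0.330', '0.332', '0.337', '0.336', '0.316', '0.297', '0.284', '0.287']
212 ['0.089', '0.080', '0.076', '0.290', '0.334', '0.333', '0.334', '0.334', '0.312', '0.295', '0.295', '0.288']
213 ['0.079', 'nan', '0.080', '0.007', '0.004', '0.313', '0.320', '0.306', '0.291', '0.300', '0.291', '0.292']
214 ['0.083', '0.080', '0.077', '-0.006', '0.005', '0.002', '-0.003', '0.299', '0.288', '0.296', '0.283', '0.288']
215 ['0.087', '0.074', '0.079', '-0.002', '0.008', '-0.005', '-0.008', '0.007', '0.281', '0.290', '0.293', '0.290']
[[255.9996 214.2273]]
467 254 [0.5058 0.2813 0.2976]
475 262 [0.5071 0.2817 0.3082]
485 270 [0.5084 0.2807 0.3199]
500 280 [0.5073 0.2809 0.3323]
440 290 [0.3653 0.5507 0.0375]
206 250 [0.6782 0.1939 0.373 ]
208 290 [0.6805 0.2095 0.3801]
300 250 [0.6376 0.2024 0.3738]
298 290 [0.642  0.2183 0.3798]
```

Run:
```python
from h import *
st()
c,p,d=snap("wrist");P=cloud(c,d)
crop(p,170,350,190,330,4,"w3.png")
m=(P[...,2]>.28)&(P[...,2]<.5)
m[:,400:]=0
v,u=np.nonzero(m)
for vv in range(v.min(),v.min()+60,5):
    us=u[v==vv]; 
    if len(us): print(vv,us.min(),us.max(),P[vv,us.min()],P[vv,us.max()])
```

```text
t 3.27 q [ 0.2696  0.1421  1.2391  0.0001  1.7592 -2.654 ] p [0.6583 0.2084 0.3072] rot [-90.0576  -0.0364  77.5115] F [-0.382  -0.2059  0.6841] g 0.0385
224 207 302 [0.6815 0.1929 0.3453] [0.6317 0.204  0.3451]
229 204 305 [0.6819 0.1926 0.352 ] [0.6312 0.2035 0.3525]
234 195 313 [0.6879 0.1951 0.3501] [0.6274 0.2085 0.3501]
239 190 318 [0.6891 0.1947 0.3561] [0.626  0.2087 0.3561]
244 187 321 [0.6892 0.1944 0.3619] [0.6256 0.2092 0.3605]
249 185 323 [0.6892 0.1946 0.3664] [0.626  0.208  0.3675]
254 183 325 [0.6895 0.1952 0.3699] [0.6259 0.2091 0.3702]
259 176 332 [0.6873 0.1897 0.384 ] [0.6256 0.2032 0.3841]
264 171 338 [0.6889 0.1902 0.3864] [0.624  0.2043 0.3868]
269 124 384 [0.7056 0.1863 0.3907] [0.6076 0.2077 0.391 ]
274 117 392 [0.7065 0.1858 0.3945] [0.6059 0.2083 0.3941]
279 109 399 [0.7084 0.1858 0.3971] [0.6052 0.2078 0.3982]
```

View pics/w3.png

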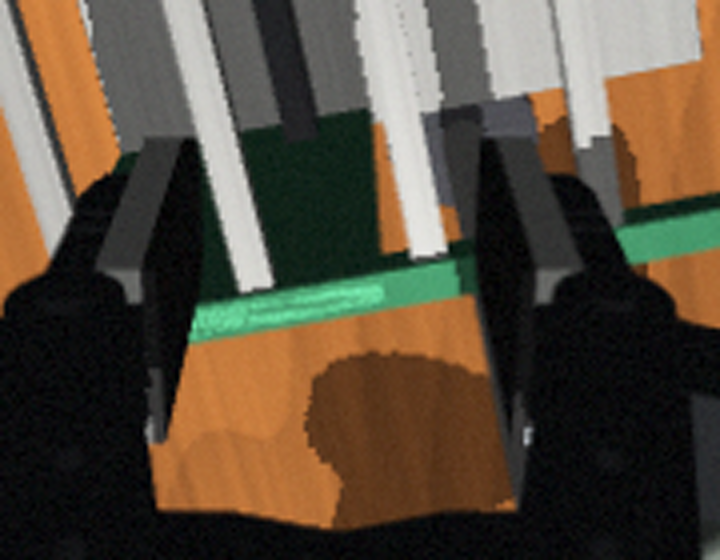

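play_rows:
  commands:
    - [0,0,-0.4,0,0,0,0]
    - [0,0,-0.4,0,0,0,0]
    - [0,0,-0.4,0,0,0,0]
    - [0,0,-0.4,0,0,0,0]

```text
time_s: 3.82
tool_pos: [0.658, 0.2078, 0.3252]
ee_rot: [-1.57, 0.0, 1.352]
contact_force: [0.2, -0.0, 0.5]
grip_width: -0.0004
```

Run:
```python
from h import *
st()
c,p,d=snap("wrist");P=cloud(c,d)
crop(p,170,350,190,330,4,"w4.png")
m=(P[...,2]>.28)&(P[...,2]<.5)
m[:,400:]=0
v,u=np.nonzero(m)
for vv in range(v.min(),v.min()+40,2):
    us=u[v==vv]; 
    if len(us): print(vv,us.min(),us.max(),P[vv,us.min()],P[vv,us.max()])
s,R=tool();print(w2pix(c,[s["tool_pos"],s["tool_pos"]-R[:,0]*.011,s["tool_pos"]-R[:,1]*.03-R[:,0]*.011]))
```

```text
t 3.83 q [ 0.2689  0.1452  1.2068  0.      1.7901 -2.6544] p [0.658  0.2078 0.3252] rot [-89.9723   0.0122  77.4903] F [ 0.163  -0.0088  0.5034] g -0.0004
223 243 266 [0.6624 0.1965 0.3618] [0.6502 0.1989 0.3625]
225 242 267 [0.6627 0.1961 0.3652] [0.6497 0.1982 0.3668]
227 242 267 [0.6627 0.1962 0.3675] [0.6499 0.1988 0.3681]
229 242 267 [0.6624 0.1957 0.3711] [0.65   0.1989 0.3701]
231 242 267 [0.6624 0.1962 0.3725] [0.6502 0.1992 0.3718]
233 232 277 [0.6686 0.1984 0.3676] [0.6455 0.2037 0.3671]
235 230 279 [0.6697 0.1989 0.3685] [0.6447 0.2041 0.3692]
237 228 281 [0.6704 0.1983 0.3715] [0.6438 0.2041 0.3718]
239 228 281 [0.6702 0.1985 0.3734] [0.644  0.2037 0.3747]
241 228 281 [0.6701 0.1986 0.3755] [0.6442 0.2042 0.3758]
243 227 282 [0.6704 0.1987 0.3773] [0.644  0.2043 0.3779]
245 227 282 [0.6702 0.1986 0.3796] [0.6441 0.2041 0.3801]
247 226 283 [0.6706 0.1987 0.3812] [0.6439 0.2043 0.3819]
249 226 283 [0.6703 0.1985 0.3837] [0.644  0.2044 0.3835]
251 226 283 [0.6698 0.1978 0.3869] [0.6442 0.2042 0.3857]
253 225 284 [0.6705 0.1987 0.387 ] [0.6439 0.2036 0.3887]
255 225 284 [0.6702 0.1984 0.3894] [0.6441 0.2043 0.3892]
257 224 285 [0.6706 0.1987 0.3904] [0.6439 0.2044 0.3908]
259 223 286 [0.6686 0.1937 0.401 ] [0.6436 0.1993 0.4009]
261 221 288 [0.6692 0.1934 0.4027] [0.6429 0.1999 0.4016]
[[255.1154 214.4289]
 [255.1366 199.0562]
 [255.341  216.5516]]
```

View pics/w4.png

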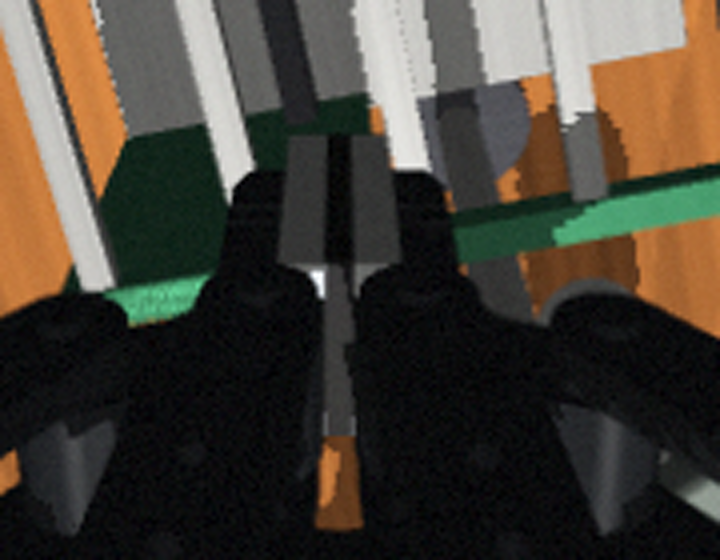

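Run:
```python
from h import *
H=np.array([.628,.355])
def pg(th,z): return np.r_[H-.15*np.array([np.cos(th),np.sin(th)]),z]
rows(*[(pg(t,.34),Rdown(np.degrees(t))) for t in (1.2,.8,.51)],(pg(.51,.268),Rdown(np.degrees(.51))))
```

```text
[-0.22  -0.295  1.68  -0.006  1.746 -0.004]
[ 0.191 -0.295  2.798 -0.005  6.33  -0.005]
[ 0.748 -0.295  3.463 -0.004  9.653 -0.006]
[ 0.749  1.145  3.462 -0.004  9.653 -0.006]
```

play_rows:
  commands:
    - [0.5,-0.1,-0.5,1,0,1,0]
    - [0.5,-0.15,-0.5,1.9,0,2.8,0]
    - [0.5,0.2,-0.5,2.8,0,4.6,0]
    - [0.5,0.5,-0.5,3.2,0,6.4,0]
    - [0.5,0.75,-0.5,3.46,0,8.2,0]
    - [0.5,0.75,-0.4,3.46,0,9.65,0]
    - [0.5,0.75,-0.4,3.46,0,9.65,0]

```text
time_s: 4.75
tool_pos: [0.4972, 0.2819, 0.3451]
ee_rot: [-1.571, 0.001, 0.511]
contact_force: [-0.8, 1.3, -0.0]
grip_width: 0.0426
```

Run:
```python
from h import *
st()
c,p,d=snap("wrist","w5.png");P=cloud(c,d)
print(P[155,231]); 
H=np.array([.628,.355])
rows((np.r_[H-.15*np.array([np.cos(.51),np.sin(.51)]),.268],Rdown(np.degrees(.51))))
```

```text
t 4.75 q [ 0.4712 -0.1093  1.4328 -0.      1.8189 -1.6109] p [0.4972 0.2819 0.3451] rot [-90.0003   0.0457  29.2941] F [-0.7909  1.2963 -0.0465] g 0.0426
[0.5366 0.2543 0.0017]
[-0.003  1.547  0.002 -0.     0.036 -0.006]
```

View pics/w5.png

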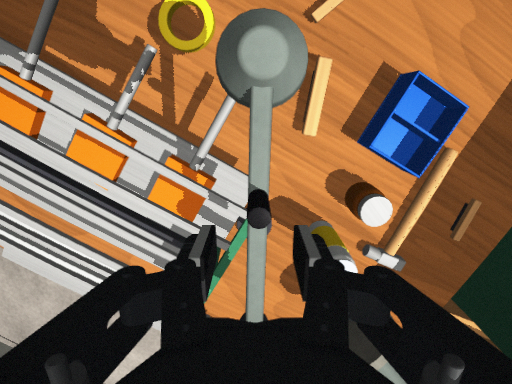

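Run:
```python
from h import *
c=calibration("wrist")
print(pix2w(c,[260,236],[198,300][0:2],z=.335), pix2w(c,[259],[216],z=.300),pix2w(c,[262],[50],z=.300))
print(w2pix(c,[[.4972,.2819,.335],[.4972,.2819,.38]]))
```

```text
[[0.4884 0.2814 0.335 ]
 [0.5725 0.3075 0.335 ]] [[0.513  0.2952 0.3   ]] [[0.3989 0.2328 0.3   ]]
[[254.5017 208.487 ]
 [254.604  237.4355]]
```

Run:
```python
from h import *
c,p,d=snap("wrist");P=cloud(c,d)
for v in range(186,236,4): print(v,P[v,260])
print("jar",P[212,375],"canbin",P[100,405],"stand",P[200,230], "shelf",P[150,60])
crop(p,200,320,160,250,6,"w6.png")
```

```text
186 [0.4911 0.2839 0.293 ]
190 [0.4932 0.285  0.297 ]
194 [0.4935 0.2849 0.3071]
198 [0.4933 0.2845 0.3181]
202 [0.4935 0.2844 0.3269]
206 [0.4935 0.2843 0.3354]
210 [0.4959 0.2856 0.3361]
214 [0.499  0.2874 0.3349]
218 [0.5015 0.2889 0.3353]
222 [0.5036 0.29   0.3369]
226 [0.507  0.292  0.3352]
230 [0.5267 0.3042 0.293 ]
234 [0.5305 0.3064 0.292 ]
jar [0.487  0.512  0.0816] canbin [0.2935 0.4787 0.0044] stand [0.5479 0.2764 0.1982] shelf [0.6504 0.0047 0.0798]
```

View pics/w6.png

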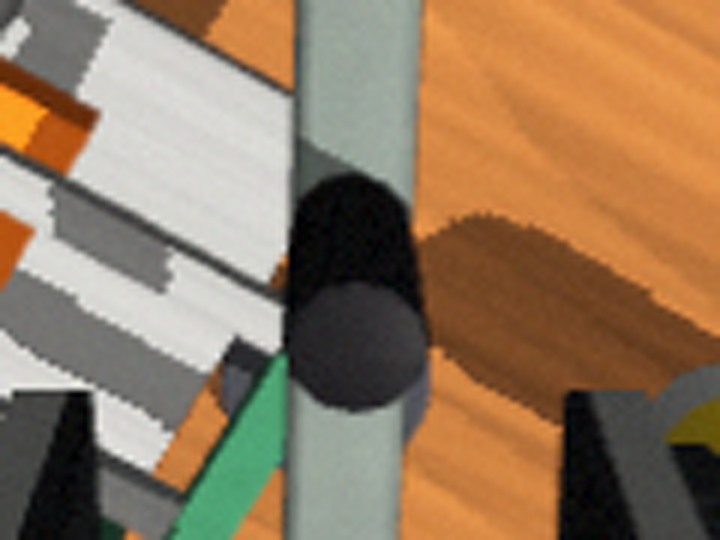

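play_rows:
  commands:
    - [0.5,0.1,0,0.08,0,0,0]
    - [0.5,0.1,0.5,0.08,0,0,0]
    - [0.5,0.1,1,0.08,0,0,0]
    - [0.5,0.1,1.4,0.08,0,0,0]
    - [0.5,0.1,1.4,0.08,0,0,0]

```text
time_s: 5.48
tool_pos: [0.4995, 0.2877, 0.2743]
ee_rot: [-1.571, 0.002, 0.511]
contact_force: [0.2, -0.5, 0.9]
grip_width: 0.0427
```

Run:
```python
from h import *
H=np.array([.628,.355])
def pg(th,z): return np.r_[H-.15*np.array([np.cos(th),np.sin(th)]),z]
st()
c,p,d=snap("wrist","w7.png")
rows(*[(pg(t,.274),Rdown(np.degrees(t))) for t in np.linspace(.5,1.78,9)[1:]])
```

```text
t 5.47 q [ 0.4783 -0.1069  1.544   0.      1.7066 -1.6033] p [0.4995 0.2877 0.2743] rot [-89.9952   0.1253  29.263 ] F [ 0.1538 -0.4798  0.924 ] g 0.0427
[-0.073  0.033 -0.527 -0.001 -1.713 -0.005]
[ 0.036  0.033 -0.994 -0.001 -3.547 -0.005]
[ 0.218  0.033 -1.437 -0.002 -5.38  -0.005]
[ 0.469  0.033 -1.846 -0.002 -7.213 -0.005]
[ 0.781  0.033 -2.21  -0.003 -9.047 -0.005]
[  1.147   0.032  -2.52   -0.003 -10.88   -0.005]
[  1.558   0.032  -2.767  -0.003 -12.714  -0.005]
[  2.003   0.032  -2.945  -0.004 -14.547  -0.004]
```

View pics/w7.png

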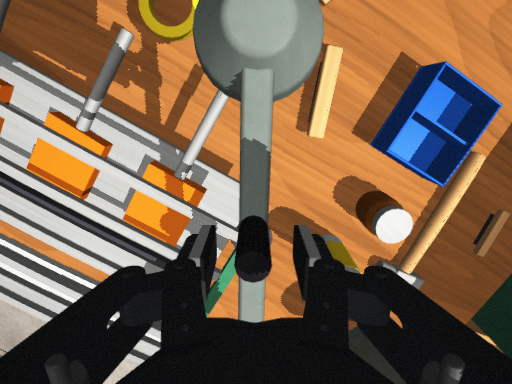

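play_rows:
  commands:
    - [0.5,0,0,-0.5,0,-1.7,0]
    - [0.5,0.1,0,-0.97,0,-3.5,0]
    - [0.5,0.28,0,-1.43,0,-5.3,0]
    - [0.5,0.53,0,-1.85,0,-7.2,0]
    - [0.5,0.84,0,-2.21,0,-9,0]
    - [0.5,1.2,0,-2.53,0,-9.5,0]
    - [0.5,1.6,0,-2.78,0,-9.5,0]
    - [0.5,2.05,0,-2.96,0,-9.5,0]

```text
time_s: 6.52
tool_pos: [0.6625, 0.2084, 0.2771]
ee_rot: [-1.572, -0.001, 1.339]
contact_force: [-1.8, -0.5, 0.6]
grip_width: 0.0429
```

Run:
```python
from h import *
st()
c,p,d=snap("wrist","w8.png")
```

```text
t 6.53 q [ 0.2681  0.1487  1.28   -0.0001  1.7117 -2.6418] p [0.6625 0.2084 0.2771] rot [-90.0635  -0.0303  76.7256] F [-1.7979 -0.493   0.5523] g 0.0429
```

View pics/w8.png

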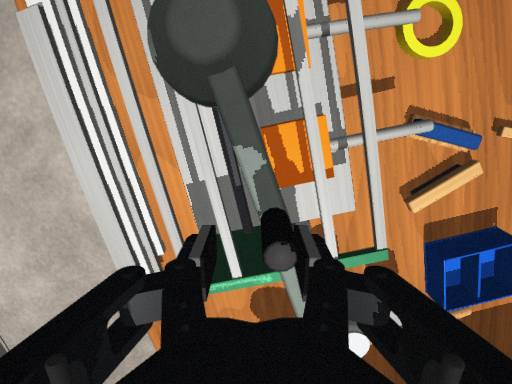

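Run:
```python
from h import *
c=calibration("wrist")
a=pix2w(c,[281,213],[258,35],z=.335);a[1]=pix2w(c,213,35,z=.30)[0]
print(a)
v=a[1]-a[0];print(np.arctan2(-v[1],-v[0])+.016)
H=np.array([.631,.356]);v=a[0][:2]-H;print(np.linalg.norm(v),np.arctan2(-v[1],-v[0])+.016)
```

```text
[[0.6522 0.2097 0.335 ]
 [0.6607 0.1013 0.3   ]]
1.6655945065015323
0.14784792185431345 1.7305785177974549
```

Run:
```python
from h import *
rows(([.6625,.2084,.40],Rdown(76.7)),([.48,.05,.42],Rdown(20)),([.44,-.2,.36],Rdown(-50)))
```

```text
[-0.014 -2.477  0.033  0.012  0.003  0.005]
[-3.936 -2.882  2.857  0.008 11.343  0.011]
[-8.986 -1.683  2.487  0.001 25.343  0.016]
```

play_rows:
  commands:
    - [0.5,0,-1.2,0.03,0,0,0]
    - [0.5,0,-2.4,0.03,0,0,0]
    - [0.5,-0.5,-2.6,0.4,0,2,0]
    - [0.5,-1.3,-2.7,1,0,4,0]
    - [0.5,-2.2,-2.8,1.6,0,6,0]
    - [0.5,-3,-2.9,2.2,0,8,0]
    - [0.5,-3.9,-2.9,2.8,0,10,0]
    - [0.5,-4.9,-2.9,2.8,0,12,0]

```text
time_s: 7.58
tool_pos: [0.4669, 0.0019, 0.4229]
ee_rot: [-1.572, -0.004, 0.288]
contact_force: [1.7, -0.6, -0.3]
grip_width: 0.0429
```

Run:
```python
from h import *
st()
rows(([.44,-.2,.36],Rdown(-50)),([.44,-.33,.30],Rdown(-90)),([.44,-.33,.30],Rdown(-118)))
```

```text
t 7.58 q [-0.0506 -0.3036  1.4704  0.0001  1.9709 -1.9094] p [0.4669 0.0019 0.4229] rot [-90.0702  -0.2151  16.5074] F [ 1.7341 -0.6348 -0.2926] g 0.0429
[-1.668  1.256 -3.718 -0.013 13.301  0.046]
[-2.411  2.456 -6.209 -0.03  21.301  0.043]
[-2.411  2.456 -6.209 -0.044 26.901  0.038]
```

play_rows:
  commands:
    - [0.5,-0.3,0.2,-0.9,0,2.1,0]
    - [0.5,-0.8,0.5,-1.9,0,4.2,0]
    - [0.5,-1.2,0.9,-2.8,0,6.3,0]
    - [0.5,-1.6,1.2,-3.7,0,8.4,0]
    - [0.5,-1.9,1.5,-4.6,0,10.5,0]
    - [0.5,-2.2,1.9,-5.4,0,12.6,0]
    - [0.5,-2.4,2.2,-6.2,0,14.7,0]
    - [0.35,-2.4,2.4,-6.2,0,16.8,0]

```text
time_s: 8.57
tool_pos: [0.443, -0.3312, 0.3002]
ee_rot: [-1.571, 0.0, -1.182]
contact_force: [0.6, -0.3, -0.3]
grip_width: 0.03
```

play_rows:
  commands:
    - [0.35,0,0,0,0,2,0]
    - [0.35,0,0,0,0,4,0]
    - [0.35,0,0,0,0,6,0]
    - [0.35,0,0,0,0,8,0]
    - [0.35,0,0,0,0,10.6,0]
    - [0.35,0,0,0,0,10.6,0]

```text
time_s: 9.32
tool_pos: [0.4435, -0.329, 0.3019]
ee_rot: [-1.569, -0.0, -2.102]
contact_force: [0.1, -0.3, -0.1]
grip_width: 0.0304
```

Run:
```python
from h import *
st()
c,p,d=snap("wrist","w9.png");np.save("pics/w9.npy",d);np.save("pics/w9T.npy",c["T"])
st()
```

```text
t 9.32 q [-0.6845 -0.161   1.5486  0.      1.7524 -0.1529] p [ 0.4435 -0.329   0.3019] rot [ -89.9062   -0.0116 -120.4601] F [ 0.0842 -0.2919 -0.1369] g 0.0304
t 9.38 q [-0.6846 -0.161   1.5486  0.      1.7523 -0.1528] p [ 0.4434 -0.329   0.3019] rot [ -89.9077   -0.0125 -120.4691] F [-0.2841  0.3663 -0.424 ] g 0.03
```

View pics/w9.png

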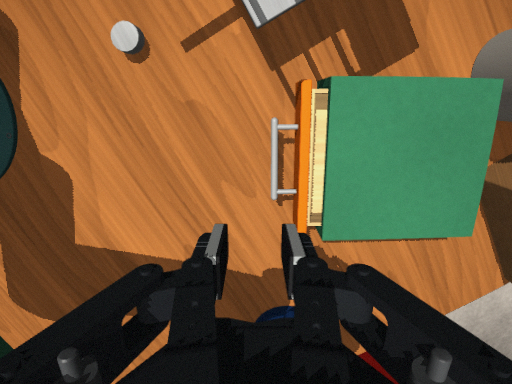

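Run:
```python
from h import *
c=calibration("wrist");d=np.load("pics/w9.npy");P=cloud(c,d)
b=pix2w(c,[274.5,274.5,274.5],[122,160,197],z=.052);print(b)
print([P[v,u] for v,u in [(140,274),(160,275),(180,274)]])
f=pix2w(c,[305,299],[83,228],z=.073);print("front",f, pix2w(c,[297,297],[100,200],z=.07))
v=b[0]-b[2];print(np.degrees(np.arctan2(v[1],v[0])))
v=f[0]-f[1];print(np.degrees(np.arctan2(v[1],v[0])))
# cabinet front edge
g=pix2w(c,[330,322],[77,240],z=.085);v=g[0]-g[1];print(g,np.degrees(np.arctan2(v[1],v[0])))
```

```text
[[ 0.4935 -0.3047  0.052 ]
 [ 0.4653 -0.3548  0.052 ]
 [ 0.4359 -0.4074  0.052 ]]
[array([ 0.4797, -0.3274,  0.0534]), array([ 0.4661, -0.3549,  0.0537]), array([ 0.4491, -0.3819,  0.0534])]
front [[ 0.5549 -0.278   0.073 ]
 [ 0.4462 -0.4653  0.073 ]] [[ 0.5351 -0.2925  0.07  ]
 [ 0.4653 -0.4233  0.07  ]]
60.69483485998599
59.88406403124132
[[ 0.5851 -0.2875  0.085 ]
 [ 0.4687 -0.4959  0.085 ]] 60.81918726824566
```

play_rows:
  commands:
    - [0.35,0.25,1,0.64,0,0,0]
    - [0.35,0.25,2.2,0.64,0,0,0]
    - [0.35,0.25,3.4,0.64,0,0,0]
    - [0.35,0.25,4.4,0.64,0,0,0]
    - [0.35,0.25,5.2,0.64,0,0,0]
    - [0.35,0.25,5.2,0.64,0,0,0]

```text
time_s: 10.12
tool_pos: [0.4638, -0.3551, 0.0387]
ee_rot: [-1.575, 0.001, -2.098]
contact_force: [-0.3, 0.2, 1.1]
grip_width: 0.0299
```

Run:
```python
from h import *
st()
c,p,d=snap("wrist","w10.png");P=cloud(c,d)
m=(P[...,2]>.04)&(P[...,2]<.2);m[:205]=0;m[:,320:]=0
v,u=np.nonzero(m)
for vv in range(212,236,3):
    us=u[v==vv]
    if len(us): print(vv,us.min(),us.max(),P[vv,us.min()],P[vv,us.max()])
```

```text
t 10.12 q [-0.6972  0.0119  1.8154  0.      1.3182 -0.1698] p [ 0.4638 -0.3551  0.0387] rot [ -90.2216    0.0389 -120.2175] F [-0.3166  0.2289  1.0607] g 0.0299
212 247 319 [ 0.4643 -0.3462  0.0515] [ 0.5032 -0.3593  0.0719]
215 247 319 [ 0.4632 -0.348   0.0511] [ 0.5024 -0.3604  0.073 ]
218 247 319 [ 0.4622 -0.3497  0.0513] [ 0.5016 -0.3615  0.0739]
221 247 319 [ 0.461  -0.3518  0.0505] [ 0.5008 -0.3635  0.0732]
224 214 319 [ 0.4511 -0.335   0.0765] [ 0.5    -0.365   0.0734]
227 213 319 [ 0.4516 -0.3346  0.0816] [ 0.4992 -0.3663  0.074 ]
230 212 319 [ 0.452  -0.3343  0.0861] [ 0.4984 -0.3681  0.0736]
233 204 319 [ 0.4451 -0.3355  0.0804] [ 0.4976 -0.3697  0.0737]
```

View pics/w10.png

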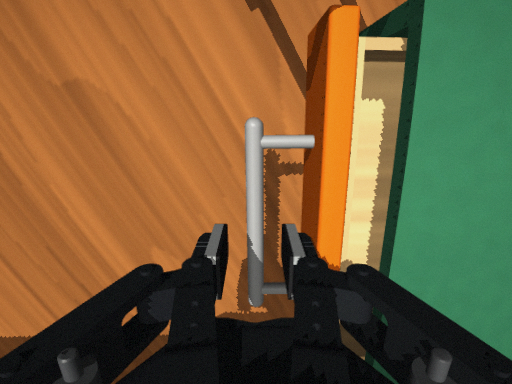

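play_rows:
  commands:
    - [0.35,0,0.3,0,0,0,0]
    - [0.35,0,0.6,0,0,0,0]
    - [0.35,0,0.8,0,0,0,0]
    - [0.35,0,0.8,0,0,0,0]

```text
time_s: 10.68
tool_pos: [0.4644, -0.3557, -0.0002]
ee_rot: [-1.572, 0.0, -2.099]
contact_force: [0.6, -0.1, 0.9]
grip_width: 0.0298
```

Run:
```python
from h import *
st()
c,p,d=snap("wrist","w11.png");P=cloud(c,d)
print(P[224:236:3,216])
```

```text
t 10.68 q [-0.6972  0.0493  1.8452  0.      1.2482 -0.169 ] p [ 0.4644 -0.3557 -0.0002] rot [ -90.0673    0.0123 -120.2637] F [ 0.6086 -0.0834  0.8507] g 0.0298
[[ 0.453  -0.3358  0.0384]
 [ 0.4535 -0.3359  0.0425]
 [ 0.4541 -0.3361  0.0465]
 [ 0.4543 -0.3365  0.0493]]
```

View pics/w11.png

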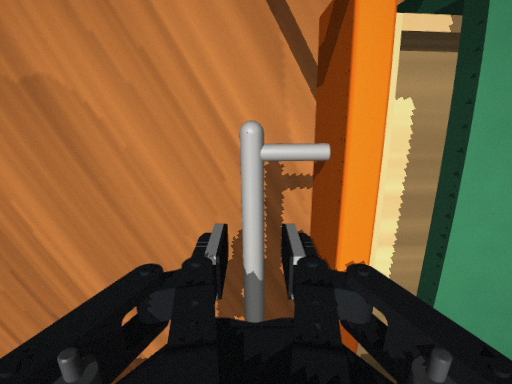

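play_rows:
  commands:
    - [0.35,0,0.1,0,0,0,0]
    - [0,0,0.1,0,0,0,0]
    - [0,0,0.1,0,0,0,0]
    - [0,0,0.1,0,0,0,0]
    - [0,0,0.1,-0.2,0,0,0]
    - [0,0,0.1,-0.6,0,0,0]
    - [0,0,0.1,-1.1,0,0,0]
    - [0,0,0.1,-1.6,0,0,0]
  force: 40

```text
time_s: 11.72
tool_pos: [0.3953, -0.3166, -0.0033]
ee_rot: [-1.568, -0.002, -2.099]
contact_force: [-4.1, -9.6, 10.6]
grip_width: 0.0093
```

play_rows:
  commands:
    - [0,0,0,-0.5,0,0,0]
    - [0,0,0,-0.9,0,0,0]
    - [0,0,0,-1.2,0,0,0]
    - [0,0,0,-1.4,0,0,0]
    - [0,0,0,-1.5,0,0,0]

```text
time_s: 12.35
tool_pos: [0.3302, -0.2797, -0.0033]
ee_rot: [-1.568, -0.004, -2.099]
contact_force: [-8.0, -16.4, 5.3]
grip_width: 0.0095
```

Run:
```python
from h import *
st()
c,p,d=snap("wrist","w12.png");P=cloud(c,d)
```

```text
t 12.35 q [-0.7591 -0.3086  2.1713 -0.0038  1.2755 -0.2297] p [ 0.3302 -0.2797 -0.0033] rot [ -89.8546   -0.2455 -120.273 ] F [ -8.0195 -16.4249   5.3046] g 0.0095
```

View pics/w12.png

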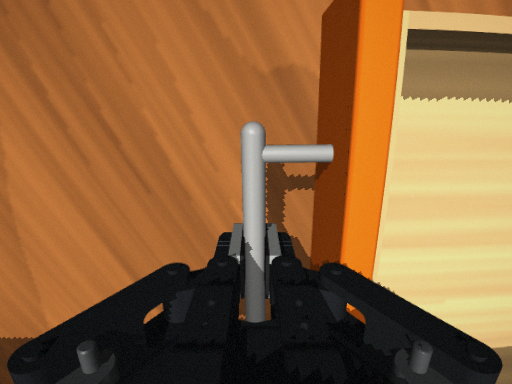

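play_rows:
  commands:
    - [0,-0.03,0,-0.1,0,0,0]
    - [0,-0.05,0,-0.2,0,0,0]
    - [0,-0.05,0,-0.2,0,0,0]

```text
time_s: 12.78
tool_pos: [0.3263, -0.2755, -0.0025]
ee_rot: [-1.557, -0.006, -2.099]
contact_force: [26.2, -45.1, -19.8]
grip_width: 0.0095
```

Run:
```python
from h import *
st()
c,p,d=snap("top","t2.png");crop(p,340,440,120,230,6,"t2a.png")
```

```text
t 12.78 q [-0.7586 -0.3346  2.1894 -0.0031  1.2723 -0.2291] p [ 0.3263 -0.2755 -0.0025] rot [ -89.2295   -0.352  -120.2916] F [ 26.1562 -45.1411 -19.823 ] g 0.0095
```

View pics/t2.png

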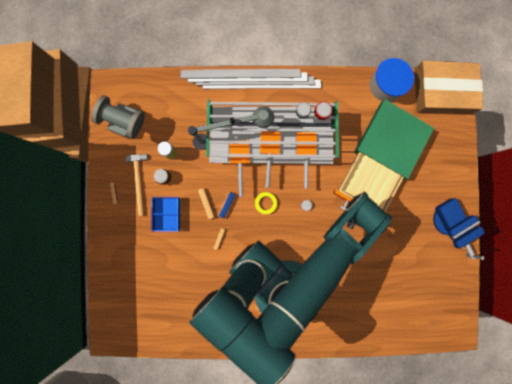

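play_rows:
  commands:
    - [0,0.03,0,0.13,0,0,0]
    - [0.3,0.03,0,0.13,0,0,0]
    - [0.3,0.03,0,0.13,0,0,0]
    - [0.3,0.03,-0.6,0.13,0,0,0]
    - [0.3,0.03,-1.8,0.13,0,0,0]
    - [0.5,0.03,-3,0.13,0,0,0]
    - [0.5,0.03,-4.2,0.13,0,0,0]
    - [0.5,0.03,-5.4,0.13,0,0,0]

```text
time_s: 13.82
tool_pos: [0.3279, -0.2747, 0.2673]
ee_rot: [-1.571, 0.0, -2.099]
contact_force: [0.2, -0.6, 0.0]
grip_width: 0.0427
```

Run:
```python
from h import *
st()
c,p,d=snap("wrist","w13.png");P=cloud(c,d);np.save("pics/w13.npy",d)
ct,pt,dt=snap("top","t3.png");np.save("pics/t3.npy",dt)
crop(pt,180,350,90,250,4,"t3a.png")
```

```text
t 13.82 q [-0.757  -0.444   1.8252  0.0001  1.7607 -0.229 ] p [ 0.3279 -0.2747  0.2673] rot [ -90.0105    0.0092 -120.2498] F [ 0.1524 -0.6391  0.0265] g 0.0427
```

View pics/w13.png

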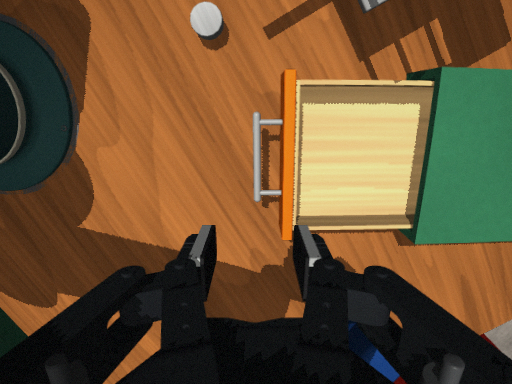

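View pics/t3a.png

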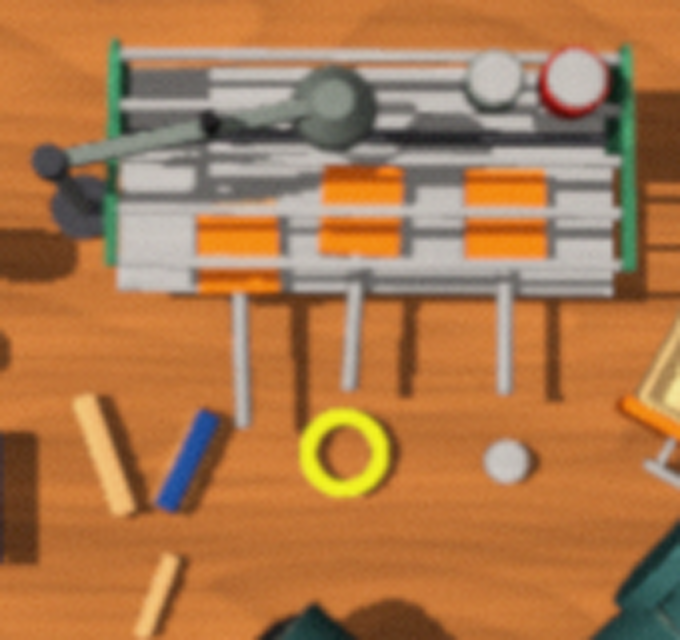

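Run:
```python
from h import *
c=calibration("wrist");d=np.load("pics/w13.npy");P=cloud(c,d)
b=pix2w(c,[256.5,256.5,256.5],[117,157,197],z=.052);print("bar",b)
print("out", .022+np.dot(b[1,:2]-[.4653,-.3548],[-.866,.5]))
print("floor corners",pix2w(c,[300,300,435,415],[95,215,95,228],z=.023))
print("rim at cab",pix2w(c,[437,415],[82,230],z=.064),"front top",pix2w(c,[290,288],[70,240],z=.073))
ax=np.array([.868,-.497]) 
ct=calibration("top");dt=np.load("pics/t3.npy");P=cloud(ct,dt);img=cv2.imread("pics/t3.png")
m=(P[...,2]>.013)&(P[...,2]<.05);m[:180]=0;m[240:]=0;m[:,:185]=0;m[:,300:]=0
n,l,s,ce=cv2.connectedComponentsWithStats(m.astype(np.uint8))
for i in range(1,n):
    if s[i,4]<30: continue
    q=P[l==i];w,V=np.linalg.eigh(np.cov(q[:,:2].T));a=V[:,1];pr=q[:,:2]@a
    print(ce[i],s[i,4],q[:,:2].mean(0),"ang",np.degrees(np.arctan2(a[1],a[0])),"len",np.ptp(np.percentile(pr,[1,99])),"ztop",np.percentile(q[:,2],60))
```

```text
bar [[ 0.361  -0.2311  0.052 ]
 [ 0.333  -0.2794  0.052 ]
 [ 0.3028 -0.3317  0.052 ]]
out 0.1742253300867381
floor corners [[ 0.4311 -0.2372  0.023 ]
 [ 0.344  -0.4034  0.023 ]
 [ 0.6083 -0.3365  0.023 ]
 [ 0.5027 -0.5253  0.023 ]]
rim at cab [[ 0.5935 -0.3101  0.064 ]
 [ 0.4884 -0.4983  0.064 ]] front top [[ 0.4267 -0.2011  0.073 ]
 [ 0.3126 -0.4074  0.073 ]]
[206.1183 203.7634] 186 [0.3709 0.3309] ang -160.18935010961573 len 0.12542104986548408 ztop 0.0306663152545279
[226.2978 204.9382] 178 [0.3658 0.2475] ang 155.24481630467122 len 0.10518062160468761 ztop 0.03341355017378378
[265.1443 202.9381] 194 [0.3734 0.0876] ang 116.85509256662579 len 0.08540293198085813 ztop 0.0250895989246831
[221.0426 234.0426] 47 [0.2458 0.2701] ang 158.6236429289873 len 0.047735839125147506 ztop 0.021226463360862445
```

Run:
```python
from h import *
rows(([.42,-.1,.28],Rdown(-75)),([.42,.15,.28],Rdown(-30)),([.371,.331,.25],Rdown(20)))
```

```text
[-3.953 -0.17  -0.2   -0.076 -9.05   0.053]
[ -8.272  -0.197  -2.719  -0.054 -18.05    0.084]
[-10.907   0.378  -5.394  -0.015 -28.05    0.116]
```

play_rows:
  commands:
    - [0.5,-1,-0.2,0,0,-2,0]
    - [0.5,-2.2,-0.2,0,0,-4,0]
    - [0.5,-3.3,-0.2,-0.1,0,-6,0]
    - [0.5,-4.3,-0.2,-0.5,0,-8,0]
    - [0.5,-5.3,-0.2,-1,0,-10,0]
    - [0.5,-6.3,-0.2,-1.6,0,-12,0]
    - [0.5,-7.3,-0.2,-2.2,0,-14,0]
    - [0.7,-8.2,-0.2,-2.8,0,-16,0]

```text
time_s: 14.92
tool_pos: [0.4132, 0.1514, 0.275]
ee_rot: [-1.571, 0.0, -0.696]
contact_force: [1.1, 0.2, 0.2]
grip_width: 0.0586
```

Run:
```python
from h import *
rows(([.371,.331,.22],Rdown(20)))
```

```text
[ -2.951   1.101   2.214   0.001 -11.98   -0.006]
```

play_rows:
  commands:
    - [0.7,-0.7,0,0.5,0,-2.1,0]
    - [0.7,-1.5,0.2,1,0,-4.2,0]
    - [0.7,-2.2,0.5,1.6,0,-6.3,0]
    - [0.7,-2.95,0.8,2.2,0,-8.4,0]
    - [0.7,-2.95,1.1,2.2,0,-10.5,0]
    - [0.7,-2.95,1.1,2.2,0,-12,0]
    - [0.7,-2.95,1.1,2.2,0,-12,0]

```text
time_s: 15.8
tool_pos: [0.3722, 0.3286, 0.2199]
ee_rot: [-1.571, 0.001, 0.344]
contact_force: [0.9, -0.2, -0.6]
grip_width: 0.06
```

```bash
cat >> h.py <<'E'
def tips(P,R,s,z0=None):
    pass
def bigrect(P,z0,z1,u0,u1,v0,v1,minn=60):
    m=(P[...,2]>z0)&(P[...,2]<z1);mm=np.zeros_like(m);mm[v0:v1,u0:u1]=1;m&=mm
    n,l,s,ce=cv2.connectedComponentsWithStats(m.astype(np.uint8))
    for i in range(1,n):
        if s[i,4]<minn: continue
        q=P[l==i];r=cv2.minAreaRect((q[:,:2]*1000).astype(np.float32))
        w,V=np.linalg.eigh(np.cov(q[:,:2].T));a=V[:,1]
        print("px",ce[i].round(),"n",s[i,4],"c",np.round(r[0],1),"size",np.round(r[1],1),"axis",np.degrees(np.arctan2(a[1],a[0])).round(1),"z",np.percentile(q[:,2],[10,50,90]))
E
python3 - <<'E'
from h import *
st()
c,p,d=snap("wrist","w14.png");P=cloud(c,d);bigrect(P,.018,.05,0,512,0,215)
E
```

```text
t 15.8 q [ 0.6719 -0.283   1.782   0.0001  1.6437 -1.2429] p [0.3722 0.3286 0.2199] rot [-90.0152   0.0588  19.7114] F [ 0.9448 -0.2017 -0.5949] g 0.06
px [258.  35.] n 1105 c [227.7 280.3] size [18.  90.7] axis 158.9 z [0.0209 0.0221 0.0232]
px [80. 98.] n 2254 c [374.9  86.6] size [88.7 90. ] axis 108.2 z [0.0228 0.0249 0.026 ]
px [198. 134.] n 1594 c [366.  247.6] size [ 24.3 109. ] axis 154.0 z [0.033  0.0347 0.0358]
px [258. 158.] n 1738 c [372.6 333.8] size [129.9  23.7] axis -160.3 z [0.0296 0.0308 0.0319]
px [349. 158.] n 983 c [330.6 445.3] size [  2.6 140. ] axis 179.7 z [0.0214 0.0348 0.0473]
px [421. 158.] n 982 c [296.  504.7] size [97.2 64.8] axis 61.7 z [0.0218 0.035  0.0468]
px [409. 202.] n 411 c [356.6 551.5] size [ 3.5 46.3] axis -179.8 z [0.0209 0.0334 0.0467]
px [441. 203.] n 386 c [341.3 607.3] size [41.  21.2] axis 178.8 z [0.02   0.0244 0.0267]
px [347. 211.] n 103 c [396.5 479.8] size [ 0.9 49.5] axis 90.2 z [0.0207 0.0318 0.0453]
```

View pics/w14.png

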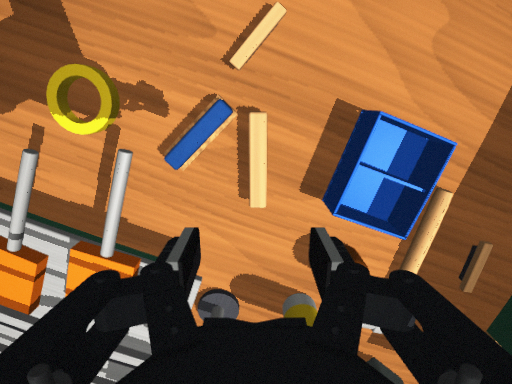

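play_rows:
  commands:
    - [0.7,0.04,1.2,0.1,0,0,0]
    - [0.7,0.04,2.4,0.1,0,0,0]
    - [0.7,0.04,3.5,0.1,0,0,0]
    - [0.6,0.04,4.3,0.1,0,0,0]
    - [0.6,0.04,4.7,0.1,0,0,0]
    - [0.6,0.04,4.85,0.1,0,0,0]
    - [0.6,0.04,4.85,0.1,0,0,0]

```text
time_s: 16.73
tool_pos: [0.3729, 0.3341, -0.0216]
ee_rot: [-1.571, -0.0, 0.343]
contact_force: [0.3, -0.8, 0.6]
grip_width: 0.0513
```

play_rows:
  commands:
    - [0,0,0,0,0,0,0]
    - [0,0,0,0,0,0,0]
    - [0,0,0,0,0,0,0]
    - [0,0,0,0,0,0,0]
  force: 50

```text
time_s: 17.23
tool_pos: [0.3734, 0.3346, -0.0207]
ee_rot: [-1.57, -0.002, 0.344]
contact_force: [-0.2, -0.8, 7.1]
grip_width: 0.0232
```

Run:
```python
from h import *
st()
c,p,d=snap("wrist","w15.png")
```

```text
t 17.23 q [ 0.6798 -0.1154  2.0422 -0.      1.2129 -1.2352] p [ 0.3734  0.3346 -0.0207] rot [-89.9657  -0.1017  19.7224] F [-0.179  -0.7515  7.0617] g 0.0232
```

View pics/w15.png

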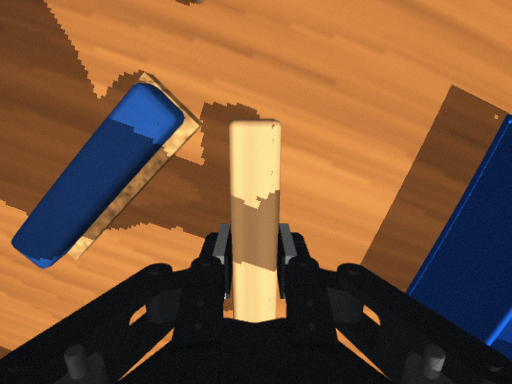

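Run:
```python
from h import *
rows(([.43,.1,.21],Rdown(0)),([.45,-.1,.21],Rdown(-15)),([.475,-.303,.21],Rdown(-29.7)))
```

```text
[-0.509 -4.617 -4.796 -0.011  3.944  0.019]
[-1.482 -4.621 -8.696 -0.013  6.944  0.018]
[ -2.382  -4.625 -12.687  -0.016   9.884   0.016]
```

play_rows:
  commands:
    - [0,0,-0.8,0,0,0,0]
    - [0,0,-2,0,0,0,0]
    - [0,0,-3.2,0,0,0,0]
    - [0,-0.1,-4.2,-0.8,0,0.8,0]
    - [0,-0.2,-4.6,-1.8,0,1.6,0]
    - [0,-0.3,-4.6,-3,0,2.6,0]
    - [0,-0.4,-4.6,-4.2,0,3.6,0]
    - [0,-0.6,-4.6,-5.4,0,4.6,0]

```text
time_s: 18.27
tool_pos: [0.4358, 0.068, 0.2086]
ee_rot: [-1.571, -0.001, -0.06]
contact_force: [1.1, 0.2, -0.2]
grip_width: 0.023
```

Run:
```python
from h import *
st()
c,p,d=snap("wrist","w16.png")
rows(([.475,-.303,.21],Rdown(-29.7)))
```

```text
t 18.27 q [ 0.0969 -0.4143  1.8984  0.      1.6564 -1.4141] p [0.4358 0.068  0.2086] rot [-89.9896  -0.0618  -3.4226] F [ 1.1192  0.1594 -0.1601] g 0.023
[ 1.27  -0.009 -7.231  0.025  5.151  0.021]
```

View pics/w16.png

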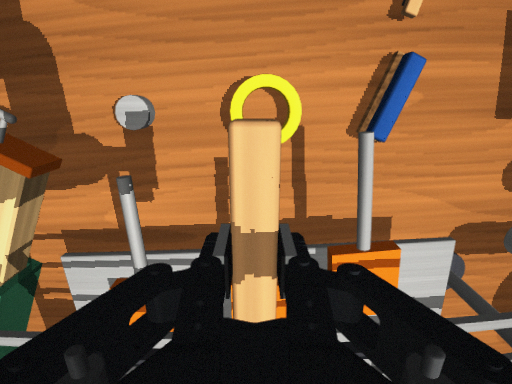

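play_rows:
  commands:
    - [0,0.2,0,-1.2,0,0.9,0]
    - [0,0.4,0,-2.4,0,1.8,0]
    - [0,0.6,0,-3.6,0,2.7,0]
    - [0,0.8,0,-4.8,0,3.6,0]
    - [0,1,0,-6,0,4.4,0]
    - [0,1.27,0,-7.23,0,5.15,0]
    - [0,1.27,0,-7.23,0,5.15,0]

```text
time_s: 19.2
tool_pos: [0.4782, -0.2979, 0.2074]
ee_rot: [-1.571, 0.001, -0.511]
contact_force: [-0.7, 0.1, -1.6]
grip_width: 0.023
```

Run:
```python
from h import *
st()
c,p,d=snap("wrist","w17.png")
```

```text
t 19.2 q [-0.6021 -0.129   1.6714 -0.0005  1.6005 -1.6619] p [ 0.4782 -0.2979  0.2074] rot [-90.0192   0.0759 -29.2824] F [-0.715   0.0896 -1.6145] g 0.023
```

View pics/w17.png

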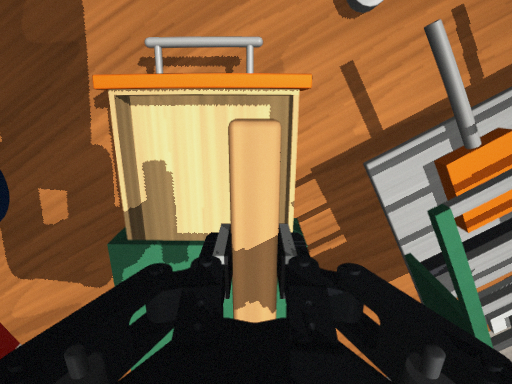

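play_rows:
  commands:
    - [0,0,1,-0.16,0,0,0]
    - [0,0,2.1,-0.16,0,0,0]
    - [0,0,3.1,-0.16,0,0,0]
    - [0,0,3.8,-0.16,0,0,0]
    - [0,0,4,-0.16,0,0,0]
    - [0,0,4,-0.16,0,0,0]
    - [0.45,0,4,-0.16,0,0,0]
    - [0.45,0,4,-0.16,0,0,0]

```text
time_s: 20.25
tool_pos: [0.4753, -0.3021, 0.0096]
ee_rot: [-1.571, -0.002, -0.506]
contact_force: [-0.3, 0.1, 0.3]
grip_width: 0.0381
```

play_rows:
  commands:
    - [0.45,0,-0.4,0,0,0,0]
    - [0.45,0,-1.4,0,0,0,0]
    - [0.45,0,-2.6,0,0,0,0]
    - [0.5,0,-3.8,0,0,0,0]
    - [0.7,0,-4.4,0,0,0,0]

```text
time_s: 20.88
tool_pos: [0.475, -0.302, 0.234]
ee_rot: [-1.571, -0.006, -0.506]
contact_force: [-0.5, -0.0, -0.1]
grip_width: 0.0589
```

Run:
```python
from h import *
st()
c,p,d=snap("wrist","w18.png");P=cloud(c,d);bigrect(P,.045,.06,0,512,0,215)
b=pix2w(c,[205],[45],z=.052);print(b)
```

```text
t 20.88 q [-0.6116 -0.1399  1.6384 -0.      1.6374 -1.6759] p [ 0.475 -0.302  0.234] rot [-90.034   -0.32   -29.0191] F [-0.4818 -0.0014 -0.1032] g 0.0589
px [212.  50.] n 1395 c [ 342.1 -285.1] size [130.2  37.8] axis 60.5 z [0.0501 0.0523 0.054 ]
px [138. 154.] n 569 c [ 400.  -432.5] size [  2.6 160.6] axis 150.5 z [0.0466 0.0526 0.0585]
px [291. 156.] n 176 c [ 496.7 -258.9] size [  1.7 156.5] axis 150.5 z [0.0468 0.0527 0.0582]
px [255. 156.] n 1821 c [ 474.8 -300. ] size [ 23.8 129.3] axis 150.8 z [0.0515 0.0528 0.0539]
px [  7. 198.] n 258 c [ 352.1 -637.8] size [18.3 49.5] axis 141.2 z [0.0466 0.0521 0.0585]
[[ 0.3264 -0.2851  0.052 ]]
```

View pics/w18.png

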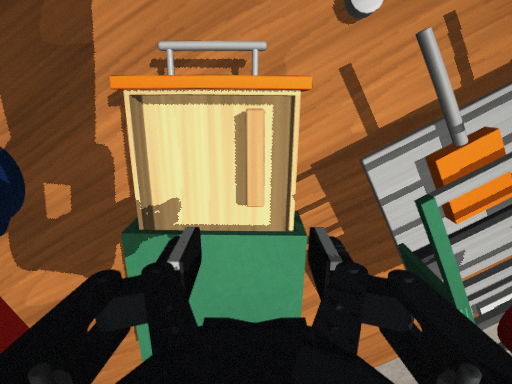

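Run:
```python
from h import *
rows(([.45,-.1,.22],Rdown(-27)),([.43,.1,.22],Rdown(-27)),([.36,.25,.2],Rdown(-26)))
```

```text
[-2.412  0.315  3.292  0.012 -0.404  0.097]
[-4.702  0.292  6.596  0.012 -0.404  0.097]
[-7.385  0.668  8.54   0.013 -0.604  0.097]
```

play_rows:
  commands:
    - [0.7,-0.8,0,1,0,0,0]
    - [0.7,-1.5,0,2,0,0,0]
    - [0.7,-2.2,0,3,0,0,0]
    - [0.7,-3,0.1,4,0,0,0]
    - [0.7,-3.7,0.2,5,0,0,0]
    - [0.7,-4.4,0.2,6,0,-0.2,0]
    - [0.7,-5.1,0.2,6.8,0,-0.4,0]
    - [0.7,-5.9,0.3,7.5,0,-0.6,0]

```text
time_s: 21.92
tool_pos: [0.3979, 0.171, 0.2148]
ee_rot: [-1.569, -0.001, -0.453]
contact_force: [0.9, -0.1, -0.3]
grip_width: 0.0599
```

play_rows:
  commands:
    - [0.7,-0.8,0.2,0.5,0,0,0]
    - [0.7,-1.5,0.3,1,0,0,0]
    - [0.7,-1.5,0.3,1,0,0,0]
    - [0.7,-1.5,0.3,1,0,0,0]

```text
time_s: 22.42
tool_pos: [0.3532, 0.2469, 0.1991]
ee_rot: [-1.57, -0.001, -0.454]
contact_force: [0.5, -0.1, -0.4]
grip_width: 0.0599
```

Run:
```python
from h import *
st()
c,p,d=snap("wrist","w19.png");P=cloud(c,d);bigrect(P,.018,.05,0,512,0,230);bigrect(P,.08,.13,0,512,0,230)
```

```text
t 22.43 q [ 0.5511 -0.4378  1.93   -0.0002  1.6484 -0.5662] p [0.3532 0.2469 0.1991] rot [-89.9565  -0.0429 -25.9854] F [ 0.5118 -0.0984 -0.3651] g 0.0599
px [ 6. 20.] n 617 c [73.3 53. ] size [15.5 66.7] axis 131.0 z [0.0185 0.0213 0.0278]
px [469.  24.] n 976 c [324.7 512.3] size [ 40.1 104.4] axis 110.5 z [0.0214 0.0345 0.0469]
px [398.  70.] n 1622 c [330.1 445.4] size [  3.5 140.4] axis 180.0 z [0.0215 0.0345 0.047 ]
px [509.  24.] n 157 c [337.7 598.1] size [10.  36.9] axis 175.4 z [0.0185 0.0207 0.0236]
px [232.  53.] n 1186 c [227.4 280.1] size [17.1 91.1] axis 158.9 z [0.0208 0.022  0.0231]
px [480.  78.] n 1634 c [387.1 518.8] size [ 54.  115.2] axis 124.3 z [0.022  0.0357 0.0474]
px [259. 170.] n 1618 c [365.5 248.9] size [ 23.6 108.3] axis 154.3 z [0.033  0.0347 0.0357]
px [467. 161.] n 873 c [473.7 500.4] size [32.5 64. ] axis 138.4 z [0.0217 0.0356 0.0476]
px [155. 210.] n 1055 c [356.5  94.3] size [88.8 50.6] axis 65.9 z [0.0226 0.0248 0.0259]
px [474. 224.] n 329 c [563.9 485.5] size [39.9 11. ] axis 90.6 z [0.0204 0.0326 0.0461]
px [503. 177.] n 679 c [481.7 498.9] size [26.4 55.1] axis 167.8 z [0.0803 0.081  0.0819]
```

View pics/w19.png

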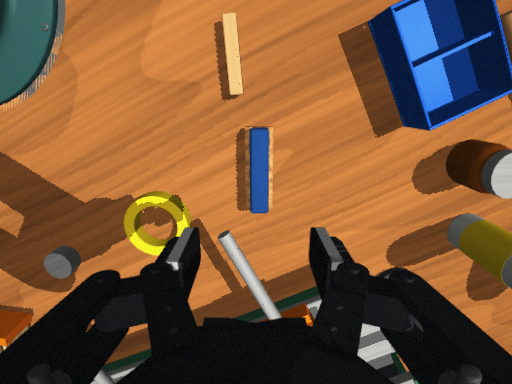

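Run:
```python
from h import *
c=calibration("wrist");h=pix2w(c,[225,262],[237,300],z=.095);print(h)
s,R=tool();t=np.array([.357,.2525,0]);print((R.T@(h-t).T).T*1000)
rows((np.r_[t[:2],-.018],Rdown(-25.8)))
```

```text
[[0.402  0.1878 0.095 ]
 [0.4955 0.1884 0.095 ]]
[[ 68.8841 -94.9789 -38.3465]
 [152.6198 -94.8925   3.262 ]]
[ 0.009  4.339  0.134 -0.008 -0.049  0.008]
```

play_rows:
  commands:
    - [0.7,0,1.1,0.13,0,0,0]
    - [0.7,0,2.2,0.13,0,0,0]
    - [0.6,0,3.2,0.13,0,0,0]
    - [0.5,0,4,0.13,0,0,0]
    - [0.5,0,4.3,0.13,0,0,0]
    - [0.5,0,4.34,0.13,0,0,0]

```text
time_s: 23.22
tool_pos: [0.3564, 0.2526, -0.0185]
ee_rot: [-1.571, 0.0, -0.455]
contact_force: [0.8, -0.3, -0.0]
grip_width: 0.0425
```

play_rows:
  commands:
    - [0,0,0,0,0,0,0]
    - [0,0,0,0,0,0,0]
    - [0,0,0,0,0,0,0]
    - [0,0,0,0,0,0,0]
  force: 50

```text
time_s: 23.72
tool_pos: [0.357, 0.2535, -0.0171]
ee_rot: [-1.569, -0.002, -0.454]
contact_force: [0.7, -1.6, 8.2]
grip_width: 0.0228
```

Run:
```python
from h import *
st()
c,p,d=snap("wrist","w20.png")
```

```text
t 23.73 q [ 0.5594 -0.2777  2.172  -0.0003  1.2445 -0.5573] p [ 0.357   0.2535 -0.0171] rot [-89.8732  -0.1013 -26.0106] F [ 0.736  -1.6223  8.2261] g 0.0228
```

View pics/w20.png

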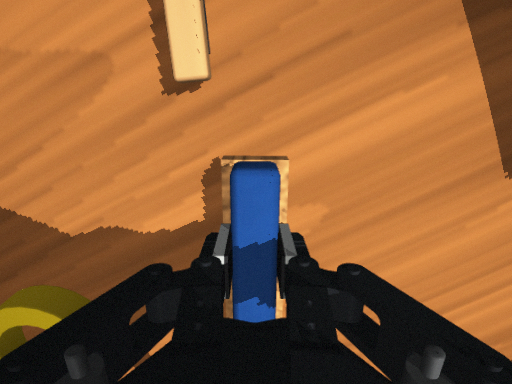

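Run:
```python
from h import *
rows(([.43,.1,.21],Rdown(-26)),([.45,-.1,.21],Rdown(-27)),([.42,-.25,.21],Rdown(-28)),([.4165,-.382,.21],Rdown(-29.5)))
```

```text
[ 2.666 -4.541 -2.109 -0.026 -0.003  0.02 ]
[ 4.78  -4.545 -5.528 -0.026  0.197  0.02 ]
[ 5.556 -4.551 -8.488 -0.027  0.397  0.02 ]
[  6.651  -4.554 -10.891  -0.027   0.697   0.02 ]
```

play_rows:
  commands:
    - [0,-0.2,-0.8,0,0,0,0]
    - [0,-0.2,-2,0,0,0,0]
    - [0,-0.1,-3.2,0,0,0,0]
    - [0,0.8,-4.2,-0.6,0,0,0]
    - [0,1.7,-4.55,-1.3,0,0,0]
    - [0,2.6,-4.55,-2.1,0,0,0]
    - [0,3.2,-4.55,-3.1,0,0,0]
    - [0,3.9,-4.55,-4.1,0,0,0]

```text
time_s: 24.78
tool_pos: [0.4412, -0.0188, 0.2097]
ee_rot: [-1.57, -0.002, -0.454]
contact_force: [1.0, 0.2, -1.1]
grip_width: 0.0226
```

Run:
```python
from h import *
st()
rows(([.45,-.1,.21],Rdown(-27)),([.42,-.25,.21],Rdown(-28)),([.4165,-.382,.21],Rdown(-29.5)))
```

```text
t 24.77 q [-0.1003 -0.4137  1.8963  0.      1.6573 -1.2172] p [ 0.4412 -0.0188  0.2097] rot [-89.964   -0.0922 -26.0067] F [ 0.9835  0.2286 -1.0969] g 0.0226
[ 0.871 -0.005 -1.382 -0.007  0.199  0.018]
[ 1.647 -0.006 -4.342 -0.008  0.399  0.018]
[ 2.742 -0.006 -6.745 -0.008  0.699  0.018]
```

play_rows:
  commands:
    - [0,0.5,0,-1.1,0,0.2,0]
    - [0,0.9,0,-2.2,0,0.3,0]
    - [0,1.3,0,-3.3,0,0.4,0]
    - [0,1.7,0,-4.4,0,0.5,0]
    - [0,2.2,0,-5.5,0,0.6,0]
    - [0,2.74,0,-6.74,0,0.7,0]
    - [0,2.74,0,-6.74,0,0.7,0]
    - [0,2.74,0,-6.74,0,0.7,0]

```text
time_s: 25.78
tool_pos: [0.4165, -0.3797, 0.2089]
ee_rot: [-1.571, -0.0, -0.516]
contact_force: [-0.3, 0.6, -0.9]
grip_width: 0.0229
```

Run:
```python
from h import *
st()
c,p,d=snap("wrist","w21.png")
```

```text
t 25.77 q [-0.7846 -0.1298  1.6696  0.0002  1.6019 -1.8396] p [ 0.4165 -0.3797  0.2089] rot [-89.9884  -0.0001 -29.552 ] F [-0.3121  0.5906 -0.8867] g 0.0229
```

View pics/w21.png

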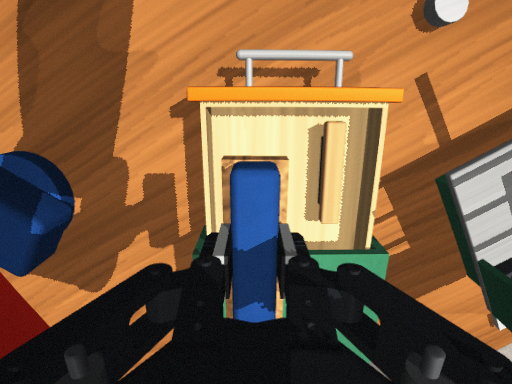

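play_rows:
  commands:
    - [0,0,1,0.1,0,0,0]
    - [0,0,2.1,0.1,0,0,0]
    - [0,0,3.1,0.1,0,0,0]
    - [0,0,3.8,0.1,0,0,0]
    - [0,0,3.96,0.1,0,0,0]
    - [0,0,3.96,0.1,0,0,0]
    - [0.45,0,3.96,0.1,0,0,0]
    - [0.45,0,3.96,0.1,0,0,0]

```text
time_s: 26.82
tool_pos: [0.4197, -0.3758, 0.0122]
ee_rot: [-1.571, -0.002, -0.515]
contact_force: [-0.6, 0.0, 0.7]
grip_width: 0.0384
```

play_rows:
  commands:
    - [0.45,0,-0.4,0,0,0,0]
    - [0.45,0,-1.4,0,0,0,0]
    - [0.45,0,-2.6,0,0,0,0]
    - [0.3,0,-3.8,0,0,0,0]
    - [0.1,-0.4,-4.4,0,0,0,0]
    - [0,-0.8,-4.4,0,0,0,0]

```text
time_s: 27.58
tool_pos: [0.3843, -0.3559, 0.2354]
ee_rot: [-1.572, -0.005, -0.515]
contact_force: [-0.3, 0.5, -0.4]
grip_width: -0.0001
```

Run:
```python
from h import *
st()
c,p,d=snap("wrist","w22.png");P=cloud(c,d);bigrect(P,.045,.065,0,512,0,215)
```

```text
t 27.57 q [-0.7958 -0.2274  1.712   0.      1.6515 -1.8515] p [ 0.3843 -0.3559  0.2354] rot [-90.0885  -0.3075 -29.5122] F [-0.2922  0.4525 -0.3906] g -0.0001
px [285.  97.] n 1388 c [ 331.2 -305.8] size [173.9  41. ] axis 61.9 z [0.0495 0.0522 0.0539]
px [294. 163.] n 1830 c [ 422.9 -331.1] size [211.  111.5] axis 58.0 z [0.0509 0.0635 0.0646]
px [322. 182.] n 1143 c [ 457.8 -291.3] size [23.5 91. ] axis 150.8 z [0.051  0.0527 0.0537]
px [255. 185.] n 1012 c [ 416.6 -372.2] size [23.7 79.3] axis 149.8 z [0.0551 0.0567 0.0578]
px [ 26. 200.] n 564 c [ 272.5 -663.8] size [97.1  3.8] axis -151.1 z [0.0469 0.0542 0.0629]
```

View pics/w22.png

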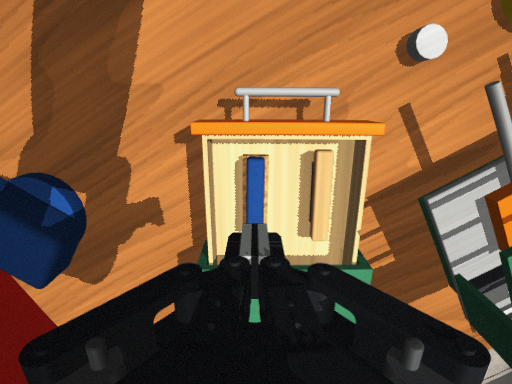

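Run:
```python
from h import *
c=calibration("wrist");ax=np.array([.868,-.497])
print(pix2w(c,[287],[134],z=.073)[0,:2]@ax, pix2w(c,[287],[92],z=.052)[0,:2]@ax)
rows(([.4015,-.3094,.235],Rdown(-29.5)),([.4015,-.3094,.012],Rdown(-29.5)))
```

```text
0.4717505726918071 0.4231001371192151
[-0.12  -0.017  0.977  0.014 -0.004  0.041]
[-0.136  4.443  0.982  0.014 -0.004  0.041]
```

play_rows:
  commands:
    - [0,-0.12,0,0.98,0,0,0]
    - [0,-0.12,1.2,0.98,0,0,0]
    - [0,-0.12,2.4,0.98,0,0,0]
    - [0,-0.12,3.6,0.98,0,0,0]
    - [0,-0.12,4.4,0.98,0,0,0]
    - [0,-0.12,4.4,0.98,0,0,0]
    - [0,-0.35,4.4,0.98,0,0,0]
    - [0,-0.5,4.4,0.98,0,0,0]

```text
time_s: 28.62
tool_pos: [0.388, -0.3018, 0.0133]
ee_rot: [-1.572, -0.006, -0.515]
contact_force: [56.4, -30.9, -25.5]
grip_width: -0.0
```

play_rows:
  commands:
    - [0,-0.1,0,0,0,0,0]
    - [0,-0.1,0,0,0,0,0]

```text
time_s: 28.88
tool_pos: [0.3884, -0.3021, 0.0137]
ee_rot: [-1.572, -0.02, -0.515]
contact_force: [60.3, -34.3, -39.7]
grip_width: -0.0
```

play_rows:
  commands:
    - [0,0.25,0,0,0,0,0]
    - [0,0.5,0,0,0,0,0]
    - [0,0.5,-1,0,0,0,0]
    - [0,0.5,-2.2,0,0,0,0]
    - [0,0.5,-3.4,0,0,0,0]
    - [0.3,0.5,-4.6,0,0,0,0]

```text
time_s: 29.62
tool_pos: [0.4037, -0.3103, 0.2435]
ee_rot: [-1.571, -0.001, -0.515]
contact_force: [0.5, -0.3, -0.1]
grip_width: 0.017
```

Run:
```python
from h import *
st()
c,p,d=snap("wrist","w23.png")
ct,pt,dt=snap("top","t4.png");np.save("pics/t4.npy",dt);crop(pt,180,350,90,250,4,"t4a.png");P=cloud(ct,dt)
for (u0,u1) in [(232,246),(262,276),(299,313)]:
    M=np.zeros((384,512),bool);M[160:202,u0:u1]=1
    q=P[M&(P[...,2]>.075)&(P[...,2]<.12)&(P[...,0]<.525)]
    a=np.polyfit(q[:,0],q[:,1],1);print(len(q),np.sort(q[:,0])[:3],"y=",a,'at .45:',np.polyval(a,.45),"mean z",q[:,2].mean())
```

```text
t 29.62 q [-0.7054 -0.2577  1.7239 -0.0001  1.6744 -1.761 ] p [ 0.4037 -0.3103  0.2435] rot [-90.0139  -0.0528 -29.5194] F [ 0.5302 -0.2853 -0.0963] g 0.017
128 [0.3996 0.3998 0.3999] y= [0.0181 0.1819] at .45: 0.19002859783097287 mean z 0.09777505375828353
92 [0.4354 0.4355 0.4356] y= [-0.0653  0.1117] at .45: 0.08237066783760347 mean z 0.09744340216594057
96 [0.4302 0.4305 0.4307] y= [-0.0055 -0.0702] at .45: -0.07266415891402371 mean z 0.09719171981723469
```

View pics/w23.png

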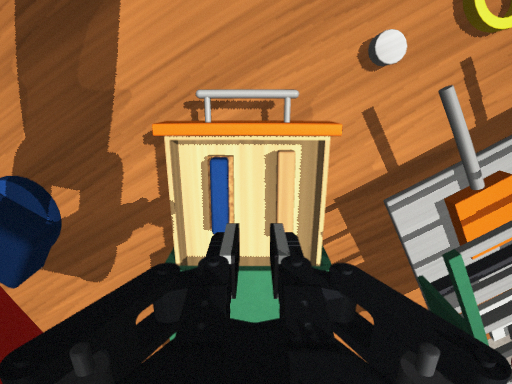

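View pics/t4a.png

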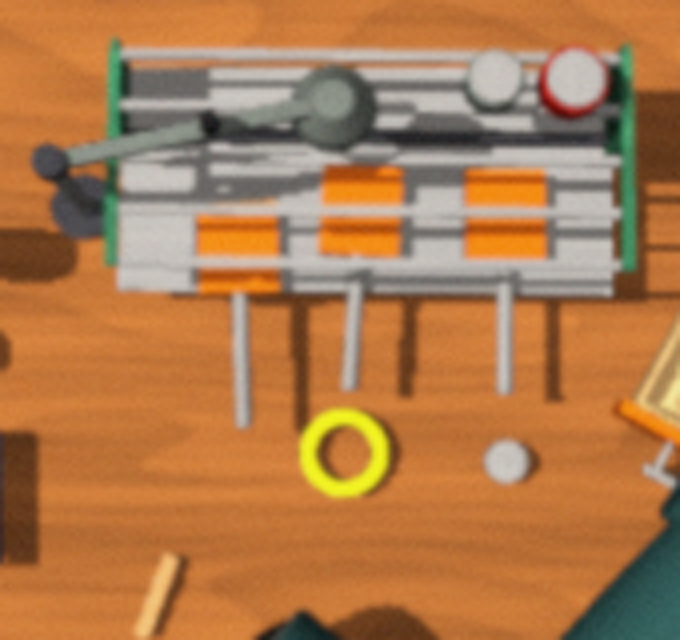

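```bash
cat >> h.py <<'E'
GO=.056
def tcpG(G,yaw,tilt):
    R=Rdown(yaw,tilt);return np.asarray(G)+GO*R[:,1],R
def backG(G,yaw,tilt,b):
    p,R=tcpG(G,yaw,tilt);return p-b*R[:,1],R
E
python3 - <<'E'
from h import *
G=[.475,-.0728,.091]
rows(([.45,-.1,.25],Rdown(0)),backG(G,0,-45,.13))
print(backG(G,0,-45,.13))
E
```

```text
[-1.305 -0.048  4.124  0.049 -5.904  0.101]
[-1.674  2.079  5.758 -8.747 -5.632 -2.221]
(array([ 0.475 , -0.0205,  0.1433]), array([[ 1.    , -0.    ,  0.    ],
       [ 0.    , -0.7071,  0.7071],
       [-0.    , -0.7071, -0.7071]]))
```

play_rows:
  commands:
    - [0.3,-0.3,0,1,0,-1.5,0]
    - [0.3,-0.7,-0.1,2.1,0,-3,0]
    - [0.5,-1,-0.1,3.2,0,-4.5,0]
    - [0.7,-1.3,-0.1,4.3,0,-5.9,0]
    - [0.7,-1.3,0,4.3,0,-5.9,0]

```text
time_s: 30.35
tool_pos: [0.4539, -0.0884, 0.2414]
ee_rot: [-1.571, -0.001, 0.006]
contact_force: [0.4, -0.7, 0.1]
grip_width: 0.0598
```

Run:
```python
from h import *
st()
G=[.475,-.0728,.091]
p,R=backG(G,0,-45,.13);p[2]+=.04
rows((p,R),backG(G,0,-45,.13))
```

```text
t 30.35 q [-0.2479 -0.3654  1.8108  0.0004  1.6951 -1.8247] p [ 0.4539 -0.0884  0.2414] rot [-89.9934  -0.0695   0.3484] F [ 0.4181 -0.6707  0.1357] g 0.0598
[ 0.429  1.162  1.356 -9.001  0.061  0.041]
[ 0.428  1.962  1.356 -9.001  0.061  0.041]
```

play_rows:
  commands:
    - [0.7,0.1,0.1,0.4,-2,0,0]
    - [0.7,0.2,0.4,0.8,-4,0,0]
    - [0.7,0.3,0.8,1.2,-6,0,0]
    - [0.7,0.43,1.16,1.36,-8,0,0]
    - [0.7,0.43,1.6,1.36,-9,0,0]
    - [0.7,0.43,1.96,1.36,-9,0,0]
    - [0.7,0.43,1.96,1.36,-9,0,0]

```text
time_s: 31.22
tool_pos: [0.4746, -0.0242, 0.142]
ee_rot: [-2.355, 0.001, -0.002]
contact_force: [0.2, -0.6, 0.4]
grip_width: 0.0597
```

Run:
```python
from h import *
st()
c,p,d=snap("wrist","w24.png");P=cloud(c,d)
G=[.475,-.0728,.091]
rows(tcpG(G,0,-45))
snap("side","s1.png")
```

```text
t 31.23 q [ 0.3551 -0.1497  1.9525 -0.7252  1.649  -1.1555] p [ 0.4746 -0.0242  0.142 ] rot [-134.9151    0.0754   -0.1041] F [ 0.1748 -0.6457  0.4329] g 0.0597
[ 0.002  2.546  0.048 -0.019 -0.021 -0.013]
```

View pics/w24.png

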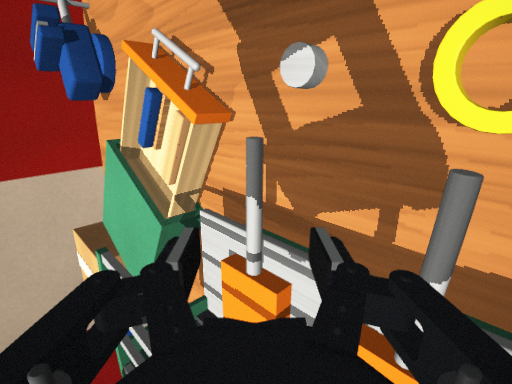

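View pics/s1.png

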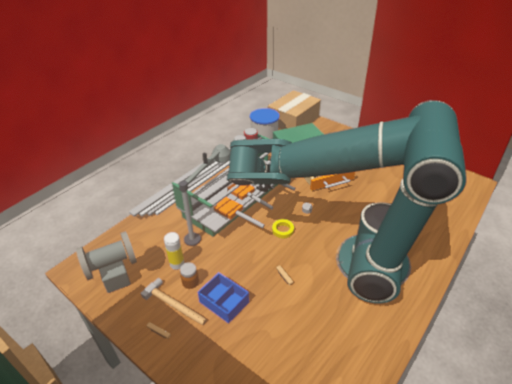

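play_rows:
  commands:
    - [0.7,0,0.9,0.05,0,0,0]
    - [0.7,0,1.7,0.05,0,0,0]
    - [0.7,0,2.3,0.05,0,0,0]
    - [0.7,0,2.55,0.05,0,0,0]
    - [0.7,0,2.55,0.05,0,0,0]

```text
time_s: 31.95
tool_pos: [0.4751, -0.1123, 0.0515]
ee_rot: [-2.356, -0.001, -0.002]
contact_force: [-0.4, -0.5, 1.2]
grip_width: 0.0598
```

Run:
```python
from h import *
st()
c,p,d=snap("wrist","w25.png")
```

```text
t 31.95 q [ 0.1865 -0.1139  2.0814 -0.7791  1.4182 -1.1587] p [ 0.4751 -0.1123  0.0515] rot [-134.9758   -0.0602   -0.1028] F [-0.4377 -0.4902  1.1946] g 0.0598
```

View pics/w25.png

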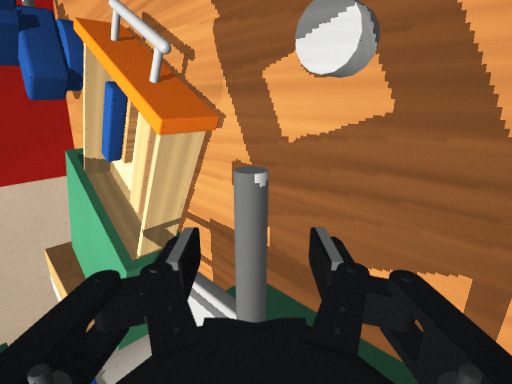

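Centred between the fingers (handle at px 252, fingers at 190/320). Close.

play_rows:
  commands:
    - [0,0,0,0,0,0,0]
    - [0,0,0,0,0,0,0]
    - [0,0,0,0,0,0,0]
    - [0,0,0,0,0,0,0]
    - [0,0,0,0,0,0,0]
  force: 100

```text
time_s: 32.62
tool_pos: [0.4751, -0.1118, 0.051]
ee_rot: [-2.356, -0.001, -0.0]
contact_force: [1.6, -0.7, 3.8]
grip_width: 0.0134
```

Run:
```python
from h import *
st()
G=np.array([.475,-.0728,.091]);U=np.array([0,0,.048])
rows(tcpG(G+U,0,-45),*[tcpG(G+U,0,a) for a in (-30,-15,0,15,30,45)])
```

```text
t 32.62 q [ 0.1877 -0.1132  2.082  -0.7798  1.4176 -1.1583] p [ 0.4751 -0.1118  0.051 ] rot [-135.0127   -0.0377   -0.0093] F [ 1.5693 -0.6987  3.8263] g 0.0134
[-0.002 -0.676 -0.692  0.003 -0.007  0.004]
[-0.002 -0.714 -0.402  3.003 -0.006  0.005]
[-0.002 -0.826 -0.132  6.003 -0.005  0.006]
[-0.002 -1.004  0.1    9.003 -0.005  0.006]
[-0.002 -1.236  0.277 12.003 -0.004  0.007]
[-0.002 -1.507  0.389 15.003 -0.003  0.008]
[-0.002 -1.796  0.427 18.003 -0.002  0.008]
```

play_rows:
  commands:
    - [0,0,-0.2,-0.2,0,0,0]
    - [0,0,-0.4,-0.4,0,0,0]
    - [0,0,-0.6,-0.6,0,0,0]
    - [0,0,-0.68,-0.69,0,0,0]

```text
time_s: 33.12
tool_pos: [0.4752, -0.1121, 0.1004]
ee_rot: [-2.356, -0.001, -0.0]
contact_force: [-0.4, 0.2, -1.3]
grip_width: 0.0132
```

Run:
```python
from h import *
st()
c,p,d=snap("wrist","w26.png")
c,p,d=snap("side");crop(p,170,330,120,250,5,"s2.png")
```

```text
t 33.12 q [ 0.1869 -0.1751  2.0471 -0.7715  1.4855 -1.2264] p [ 0.4752 -0.1121  0.1004] rot [-134.9804   -0.0808   -0.0131] F [-0.4182  0.1537 -1.2957] g 0.0132
```

View pics/w26.png

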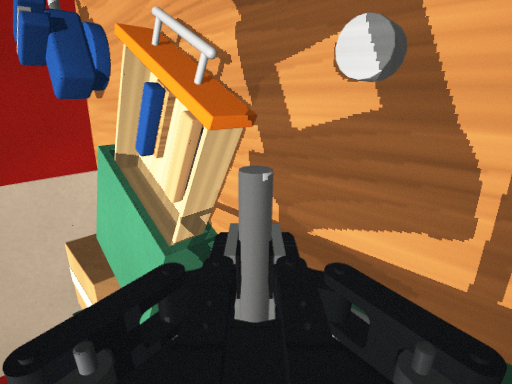

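View pics/s2.png

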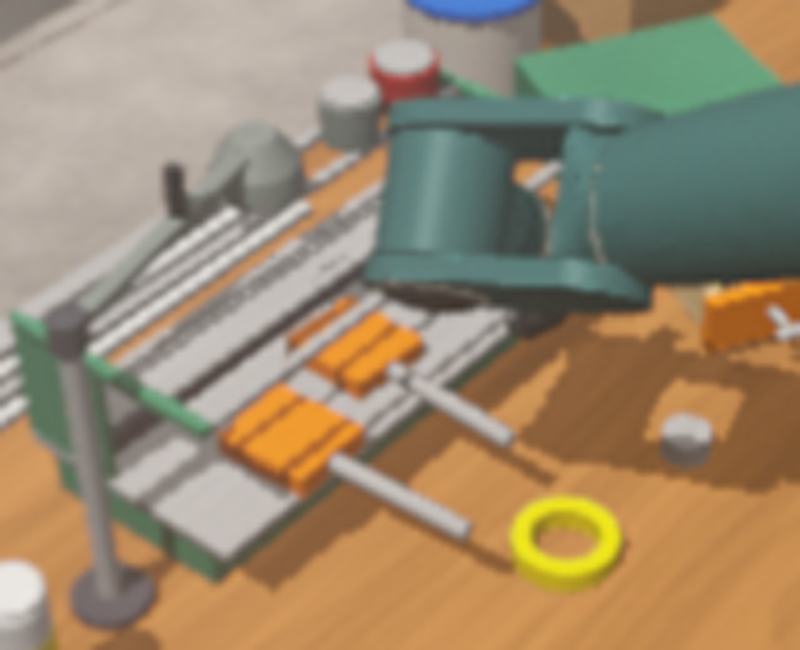

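Run:
```python
from h import *
s,R=tool();G=s["tool_pos"]-GO*R[:,1];print(G)
rows(*[tcpG(G,0,a) for a in np.arange(-45,46,7.5)[1:]])
```

```text
[ 0.4751 -0.0726  0.1395]
[-0.001 -0.01   0.146  1.497 -0.012  0.008]
[-0.001 -0.038  0.29   2.997 -0.011  0.009]
[-0.001 -0.085  0.428  4.497 -0.011  0.01 ]
[-0.001 -0.15   0.56   5.997 -0.01   0.01 ]
[-0.001 -0.231  0.682  7.497 -0.009  0.011]
[-0.001 -0.328  0.792  8.997 -0.009  0.012]
[-0.001 -0.438  0.888 10.497 -0.008  0.012]
[-0.001 -0.56   0.97  11.997 -0.007  0.013]
[-0.001 -0.691  1.035 13.497 -0.006  0.014]
[-0.001 -0.83   1.082 14.997 -0.006  0.014]
[-0.001 -0.973  1.11  16.497 -0.005  0.015]
[-0.001 -1.12   1.12  17.997 -0.004  0.015]
```

play_rows:
  commands:
    - [0,0,-0.01,0.15,1.5,0,0]
    - [0,0,-0.04,0.29,3,0,0]
    - [0,0,-0.085,0.43,4.5,0,0]
    - [0,0,-0.15,0.56,6,0,0]
    - [0,0,-0.23,0.68,7.5,0,0]
    - [0,0,-0.33,0.79,9,0,0]

```text
time_s: 33.98
tool_pos: [0.4748, -0.0724, 0.0828]
ee_rot: [-1.567, -0.0, -0.0]
contact_force: [-0.8, 0.8, -2.6]
grip_width: 0.0134
```

play_rows:
  commands:
    - [0,0,-0.01,0.15,1.5,0,0]
    - [0,0,-0.04,0.29,3,0,0]
    - [0,0,-0.085,0.43,4.5,0,0]
    - [0,0,-0.15,0.56,6,0,0]
    - [0,0,-0.23,0.68,7.5,0,0]
    - [0,0,-0.33,0.79,9,0,0]
    - [0,0,-0.33,0.79,9,0,0]

```text
time_s: 34.85
tool_pos: [0.4743, -0.0338, 0.0976]
ee_rot: [-0.785, 0.004, -0.002]
contact_force: [-0.5, -0.9, -2.0]
grip_width: 0.0131
```

Run:
```python
from h import *
st()
s,R=tool();G=s["tool_pos"]-GO*R[:,1];print(G)
c,p,d=snap("wrist","w27.png")
c,p,d=snap("side");crop(p,170,330,120,250,5,"s3.png")
G[2]=.12
rows(tcpG(G,0,45))
```

```text
t 34.85 q [-0.5513 -0.0483  1.9373  0.6529  1.703  -2.1829] p [ 0.4743 -0.0338  0.0976] rot [-44.9617   0.2076  -0.1273] F [-0.5374 -0.9101 -2.0265] g 0.0131
[ 0.4744 -0.0734  0.1372]
[-0.008  0.255 -0.266  0.033 -0.014 -0.003]
```

View pics/w27.png

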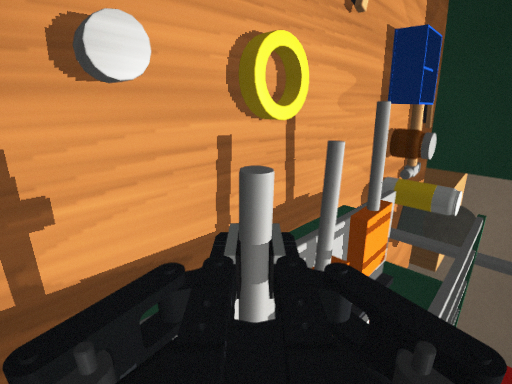

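View pics/s3.png

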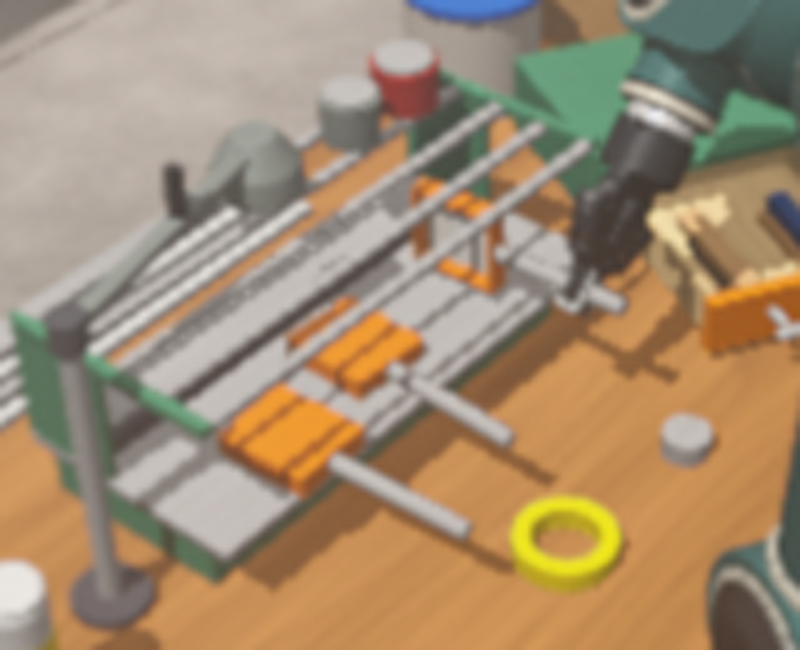

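play_rows:
  commands:
    - [0,0,0.08,-0.08,0,0,0]
    - [0,0,0.16,-0.16,0,0,0]
    - [0,0,0.22,-0.23,0,0,0]
    - [0,0,0.22,-0.23,0,0,0]

```text
time_s: 35.45
tool_pos: [0.4749, -0.0333, 0.0833]
ee_rot: [-0.785, -0.0, 0.0]
contact_force: [0.7, 1.0, 1.6]
grip_width: 0.0131
```

Run:
```python
from h import *
st()
c,p,d=snap("side");crop(p,230,330,130,210,7,"s4.png")
```

```text
t 35.45 q [-0.55   -0.0329  1.9476  0.6517  1.6806 -2.2018] p [ 0.4749 -0.0333  0.0833] rot [-44.9967  -0.0081   0.0018] F [0.7175 1.0185 1.5791] g 0.0131
```

View pics/s4.png

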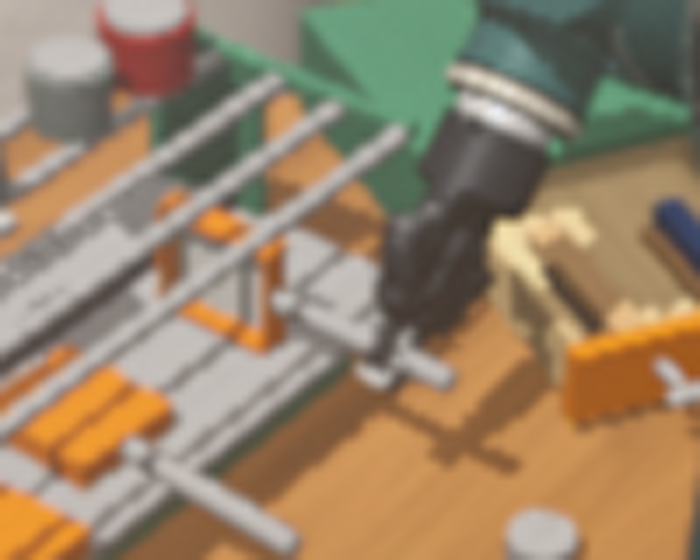

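play_rows:
  commands:
    - [0.1,0,0,0,0,0,0]
    - [0.3,0,0,0,0,0,0]
    - [0.5,0,0,0,0,0,0]
    - [0.5,0,0,0,0,0,0]
    - [0.6,0,-0.6,0,0,0,0]
    - [0.7,0,-1.5,0,0,0,0]
    - [0.7,0,-2.5,0,0,0,0]

```text
time_s: 36.38
tool_pos: [0.4746, -0.1225, 0.1727]
ee_rot: [-0.785, 0.0, 0.0]
contact_force: [0.5, -0.5, -0.2]
grip_width: 0.0599
```

Run:
```python
from h import *
st()
c,p,d=snap("side");crop(p,230,330,130,210,7,"s5.png")
c,p,d=snap("wrist","w28.png")
G=np.array([.475,-.0728,.12])
q,R0=backG(G,0,0,.13)
rows((q,R0),backG(G,0,-45,.13))
```

```text
t 36.38 q [-0.6793 -0.0095  1.7695  0.6154  1.8793 -2.2109] p [ 0.4746 -0.1225  0.1727] rot [-44.9889   0.0241   0.0087] F [ 0.5072 -0.4909 -0.1672] g 0.0599
[-0.02   0.466  1.003 -8.965 -0.006  0.052]
[ -0.024   1.511   1.44  -17.965  -0.027   0.049]
```

View pics/s5.png

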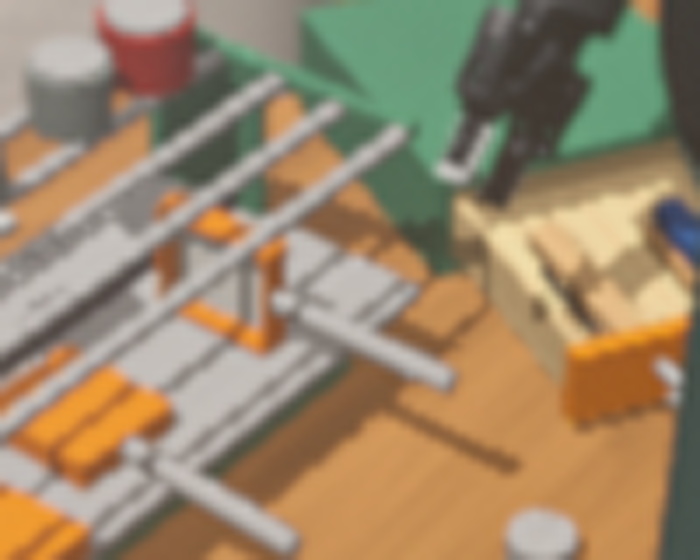

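Run:
```python
from h import *
G=np.array([.475,-.0728,.12])
rows(*[backG(G,0,a,.14) for a in 45-np.array([10,20,30,40,50,60,70,80])])
```

```text
[-0.018 -0.14   0.247 -1.965  0.01   0.05 ]
[-0.018 -0.065  0.53  -3.965  0.006  0.051]
[-0.018  0.058  0.796 -5.965  0.001  0.051]
[-0.019  0.225  1.036 -7.965 -0.003  0.052]
[-0.019  0.432  1.244 -9.965 -0.008  0.052]
[ -0.02    0.671   1.412 -11.965  -0.013   0.051]
[ -0.021   0.936   1.537 -13.965  -0.017   0.051]
[ -0.022   1.219   1.614 -15.965  -0.022   0.05 ]
```

play_rows:
  commands:
    - [0.7,0,-0.14,0.25,-2,0,0]
    - [0.7,0,-0.06,0.53,-4,0,0]
    - [0.7,0,0.06,0.8,-6,0,0]
    - [0.7,0,0.23,1.04,-8,0,0]
    - [0.7,0,0.43,1.24,-10,0,0]
    - [0.7,0,0.67,1.41,-12,0,0]
    - [0.7,0,0.94,1.54,-14,0,0]
    - [0.7,0,1.22,1.61,-16,0,0]

```text
time_s: 37.48
tool_pos: [0.4751, -0.0207, 0.1863]
ee_rot: [-2.187, -0.003, 0.002]
contact_force: [0.1, -1.1, -0.0]
grip_width: 0.0595
```

play_rows:
  commands:
    - [0.7,0,0,0.2,-1.8,0,0]
    - [0.7,0,0,0.25,-2.2,0,0]
    - [0.7,0,0,0.25,-2.2,0,0]

```text
time_s: 37.85
tool_pos: [0.4748, -0.0112, 0.1779]
ee_rot: [-2.372, 0.001, 0.001]
contact_force: [0.4, -0.5, 0.1]
grip_width: 0.0597
```

Run:
```python
from h import *
st()
c,p,d=snap("wrist","w29.png")
G=np.array([.475,-.0728,.12])
P=cloud(c,d)
m=(P[...,2]>.09)&(P[...,2]<.16)&(P[...,0]<.53)&(P[...,0]>.42)&(abs(P[...,1]+.07)<.04);m[220:]=0
q=P[m];print(len(q),q.min(0),q.max(0)); 
a=np.polyfit(q[:,0],q[:,1],1);b=np.polyfit(q[:,0],q[:,2],1);print(a,b,np.polyval(a,.475),np.polyval(b,.475))
rows(tcpG(G,0,-45))
```

```text
t 37.85 q [ 0.3857 -0.1601  1.9078 -0.7375  1.7154 -1.1737] p [ 0.4748 -0.0112  0.1779] rot [-135.9217    0.0798    0.0366] F [ 0.3764 -0.5236  0.0923] g 0.0597
1367 [ 0.4306 -0.0752  0.1165] [ 0.513  -0.0614  0.13  ]
[-0.0024 -0.0649] [0.0002 0.1251] -0.06601482642061501 0.1251700515546436
[-0.     2.814  0.008  0.174 -0.004 -0.003]
```

View pics/w29.png

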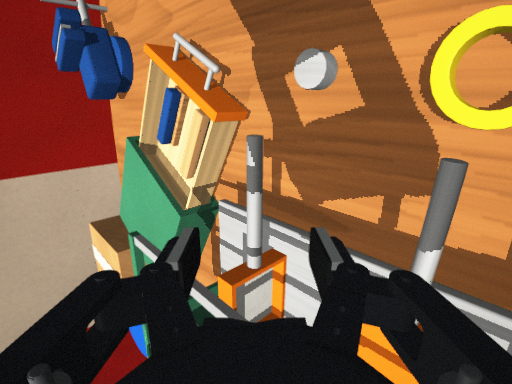

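play_rows:
  commands:
    - [0.7,0,1,0.03,0.17,0,0]
    - [0.7,0,2,0.03,0.17,0,0]
    - [0.7,0,2.6,0.03,0.17,0,0]
    - [0.7,0,2.8,0.03,0.17,0,0]
    - [0.7,0,2.8,0.03,0.17,0,0]
    - [0,0,2.8,0.03,0.17,0,0]
    - [0,0,2.8,0.03,0.17,0,0]
    - [0,0,2.8,0.03,0.17,0,0]
  force: 100

```text
time_s: 38.9
tool_pos: [0.4752, -0.1108, 0.0806]
ee_rot: [-2.359, -0.001, 0.0]
contact_force: [-0.4, -0.2, 2.6]
grip_width: 0.0131
```

play_rows:
  commands:
    - [0,0,0,0,0,0,0]
    - [0,0,0,0,0,0,0]
    - [0,0,-0.1,-0.1,0,0,0]
    - [0,0,-0.2,-0.2,0,0,0]
    - [0,0,-0.25,-0.25,0,0,0]
    - [0,0,-0.25,-0.25,0,0,0]

```text
time_s: 39.65
tool_pos: [0.4749, -0.1111, 0.0981]
ee_rot: [-2.359, -0.0, -0.0]
contact_force: [-0.6, -0.7, -1.9]
grip_width: 0.0134
```

Run:
```python
from h import *
st()
s,R=tool();G=s["tool_pos"]-GO*R[:,1];print(G)
c,p,d=snap("wrist","w30.png")
```

```text
t 39.65 q [ 0.1902 -0.1708  2.0487 -0.7735  1.4851 -1.2205] p [ 0.4749 -0.1111  0.0981] rot [-135.1397   -0.0252   -0.0165] F [-0.565  -0.7045 -1.8913] g 0.0134
[ 0.4749 -0.0714  0.1376]
```

View pics/w30.png

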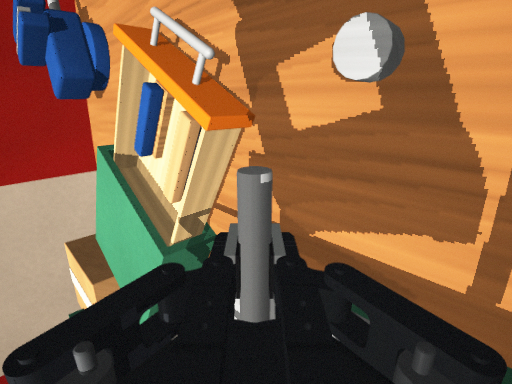

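Held and lifted; second quarter turn.

play_rows:
  commands:
    - [0,0,-0.01,0.15,1.5,0,0]
    - [0,0,-0.04,0.29,3,0,0]
    - [0,0,-0.085,0.43,4.5,0,0]
    - [0,0,-0.15,0.56,6,0,0]
    - [0,0,-0.23,0.68,7.5,0,0]
    - [0,0,-0.33,0.79,9,0,0]

```text
time_s: 40.45
tool_pos: [0.4749, -0.0714, 0.0816]
ee_rot: [-1.57, -0.001, -0.0]
contact_force: [1.3, 1.2, -2.3]
grip_width: 0.0132
```

play_rows:
  commands:
    - [0,0,-0.01,0.15,1.5,0,0]
    - [0,0,-0.04,0.29,3,0,0]
    - [0,0,-0.085,0.43,4.5,0,0]
    - [0,0,-0.15,0.56,6,0,0]
    - [0,0,-0.23,0.68,7.5,0,0]
    - [0,0,-0.33,0.79,9,0,0]
    - [0,0,-0.33,0.79,9,0,0]

```text
time_s: 41.32
tool_pos: [0.4744, -0.0328, 0.0962]
ee_rot: [-0.788, 0.003, -0.002]
contact_force: [-0.4, 0.9, -2.8]
grip_width: 0.0132
```

Run:
```python
from h import *
st()
s,R=tool();G=s["tool_pos"]-GO*R[:,1];print(G)
c,p,d=snap("side");crop(p,170,330,120,250,5,"s6.png")
G[2]=.091
rows(tcpG(G,0,45))
```

```text
t 41.33 q [-0.5488 -0.0492  1.9394  0.6516  1.6988 -2.1822] p [ 0.4744 -0.0328  0.0962] rot [-45.1236   0.1962  -0.1219] F [-0.3806  0.9283 -2.8285] g 0.0132
[ 0.4744 -0.0724  0.1359]
[-0.003  0.645 -0.64   0.055 -0.028 -0.006]
```

View pics/s6.png

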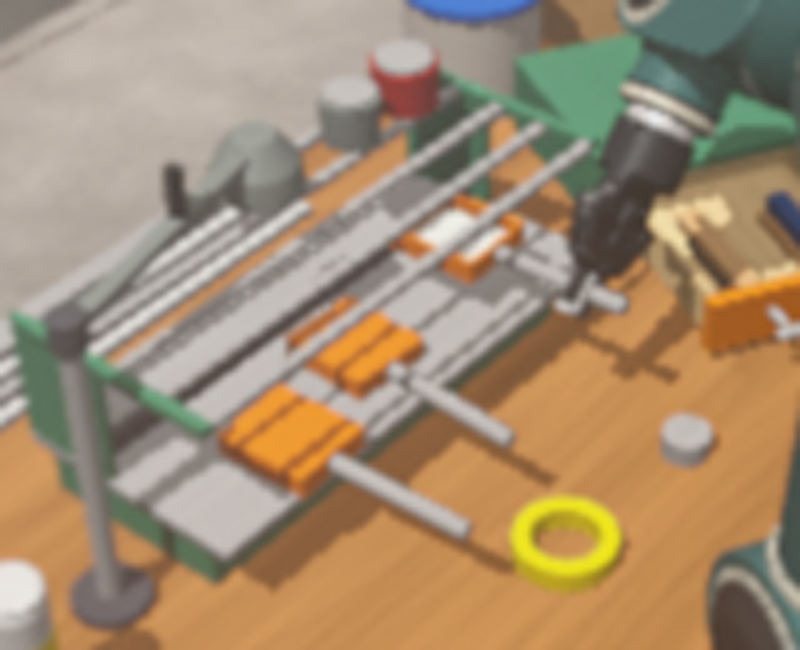

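play_rows:
  commands:
    - [0,0,0.15,-0.15,0,0,0]
    - [0,0,0.3,-0.3,0,0,0]
    - [0,0,0.45,-0.45,0,0,0]
    - [0,0,0.58,-0.57,0,0,0]
    - [0,0,0.63,-0.62,0,0,0]
    - [0,0,0.63,-0.62,0,0,0]

```text
time_s: 42.12
tool_pos: [0.4749, -0.0318, 0.0536]
ee_rot: [-0.788, 0.0, -0.0]
contact_force: [0.4, -0.2, -1.4]
grip_width: 0.0134
```

play_rows:
  commands:
    - [0.1,0,0,0,0,0,0]
    - [0.3,0,0,0,0,0,0]
    - [0.5,0,0,0,0,0,0]
    - [0.5,0,0,0,0,0,0]
    - [0.6,0,-0.6,0,0,0,0]
    - [0.7,0,-1.5,0,0,0,0]
    - [0.7,0,-2.7,0,0,0,0]
    - [0.7,0,-3,0,0,0,0]

```text
time_s: 43.12
tool_pos: [0.4756, -0.1398, 0.1623]
ee_rot: [-0.79, -0.003, -0.002]
contact_force: [0.2, -0.1, -0.2]
grip_width: 0.0598
```

Run:
```python
from h import *
st()
c,p,d=snap("side");crop(p,170,330,120,250,5,"s7.png")
ct,pt,dt=snap("top","t5.png");P=cloud(ct,dt)
for (u0,u1) in [(232,246),(262,276)]:
    M=np.zeros((384,512),bool);M[160:202,u0:u1]=1
    q=P[M&(P[...,2]>.075)&(P[...,2]<.12)&(P[...,0]<.525)]
    a=np.polyfit(q[:,0],q[:,1],1);print(len(q),np.sort(q[:,0])[:3],"y=",a,'at .475:',np.polyval(a,.475),"mean z",q[:,2].mean())
G=np.array([.475,.0807,.091])
p,R=backG(G,-3.7,-45,.14);q,R0=backG(G,-3.7,0,.14)
rows((q+[0,-.03,.03],Rdown(-3.7,15)),(q,R0),(p,R))
```

```text
t 43.12 q [-0.7004  0.0182  1.7574  0.6012  1.8726 -2.2395] p [ 0.4756 -0.1398  0.1623] rot [-45.2756  -0.1576  -0.1017] F [ 0.2417 -0.128  -0.2162] g 0.0598
125 [0.3998 0.4    0.4   ] y= [0.0167 0.1825] at .475: 0.19047926491693568 mean z 0.09733650277291264
91 [0.435  0.4351 0.4352] y= [-0.0649  0.1116] at .475: 0.08075399127660571 mean z 0.09629237542474257
[-0.008  2.035  3.311 -5.959  0.642 -0.354]
[-0.01   2.883  3.314 -8.958  0.692 -0.271]
[  0.064   4.068   3.808 -17.954   0.804   0.016]
```

View pics/s7.png

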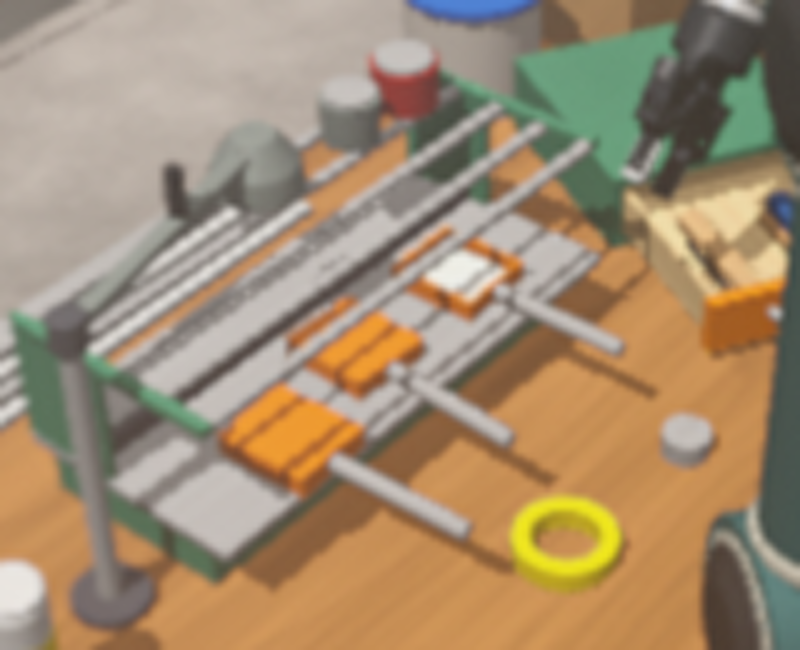

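Run:
```python
from h import *
G=np.array([.44,.1900,.091])
p,R=backG(G,1,-45,.14)
rows(([.46,-.06,.24],Rdown(0,0)),([.45,.1,.24],Rdown(0,-20)),(p+[0,0,.05],Rdown(1,-40)))
```

```text
[-0.305 -0.023  2.233 -8.96  -0.01   0.019]
[ -0.509   2.232   4.504 -12.96   -0.013   0.017]
[ -0.735   4.899   6.065 -16.96   -0.236   0.024]
```

play_rows:
  commands:
    - [0.7,-0.1,0,0.8,-1.5,0,0]
    - [0.7,-0.2,0,1.5,-3.5,0,0]
    - [0.7,-0.3,0,2.2,-5.5,0,0]
    - [0.7,-0.35,0.8,3,-7.5,0,0]
    - [0.7,-0.45,1.6,3.9,-9.5,0,0]
    - [0.7,-0.5,2.5,4.6,-11.5,0,0]
    - [0.7,-0.6,3.4,5.3,-13.5,0,0]
    - [0.7,-0.7,4.2,5.8,-15.5,-0.1,0]

```text
time_s: 44.22
tool_pos: [0.4461, 0.1465, 0.2232]
ee_rot: [-1.895, 0.02, 0.001]
contact_force: [1.2, -1.2, 0.7]
grip_width: 0.0595
```

Run:
```python
from h import *
st()
G=np.array([.44,.1900,.091])
p,R=backG(G,1,-45,.14)
rows((p,R))
```

```text
t 44.23 q [ 0.4545 -0.2358  1.7655 -0.2877  1.7677 -1.1546] p [0.4461 0.1465 0.2232] rot [-108.594     1.1469    0.0344] F [ 1.2478 -1.1996  0.6707] g 0.0595
[-0.113  0.727  2.415 -5.283 -0.044 -0.299]
```

play_rows:
  commands:
    - [0.7,0,0,0.8,-1.7,0,0]
    - [0.7,-0.1,0.1,1.6,-3.5,0,0]
    - [0.7,-0.11,0.4,2.41,-5.28,-0.04,-0.3]
    - [0.7,-0.11,0.73,2.41,-5.28,-0.04,-0.3]
    - [0.7,-0.11,0.73,2.41,-5.28,-0.04,-0.3]

```text
time_s: 44.85
tool_pos: [0.4391, 0.2473, 0.1497]
ee_rot: [-2.354, 0.004, 0.017]
contact_force: [-0.6, 0.0, 0.4]
grip_width: 0.0597
```

```bash
cat >> h.py <<'E'
def handle(P,y0,x0,x1,zlo,zhi,dirn):
    """fit handle visible surface near y0; returns axis y,z as linear fits in x, taking off the mean surface offset towards camera dirn (y,z)"""
    m=(P[...,2]>zlo)&(P[...,2]<zhi)&(P[...,0]<x1)&(P[...,0]>x0)&(abs(P[...,1]-y0)<.035);m[222:]=0
    q=P[m];a=np.polyfit(q[:,0],q[:,1],1);b=np.polyfit(q[:,0],q[:,2],1)
    print("n",len(q),"xmin",np.sort(q[:,0])[5:8],"slopes",a[0],b[0]);
    return lambda x:(np.polyval(a,x)-.0064*dirn[0],np.polyval(b,x)-.0064*dirn[1])
E
python3 - <<'E'
from h import *
st()
c,p,d=snap("wrist","w31.png");P=cloud(c,d)
f=handle(P,.19,.395,.53,.08,.12,(.7,.7));print(f(.44))
G=np.array([.44,*f(.44)])
rows(tcpG(G,1,-45))
E
```

```text
t 44.85 q [ 0.7879  0.1239  1.6681 -0.5619  1.9029 -0.8347] p [0.4391 0.2473 0.1497] rot [-134.8473    0.2431    0.9689] F [-0.6407  0.0088  0.3691] g 0.0597
n 1351 xmin [0.3983 0.3984 0.3984] slopes 0.033852662862821875 0.004173500107964165
(np.float64(0.18802199550146753), np.float64(0.09186675885984355))
[-0.009  2.8   -0.005 -0.055 -0.001 -0.03 ]
```

View pics/w31.png

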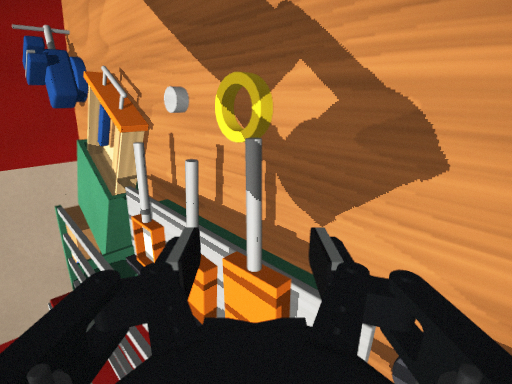

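play_rows:
  commands:
    - [0.7,0,1,0,0,0,0]
    - [0.7,0,2,0,0,0,0]
    - [0.7,0,2.6,0,0,0,0]
    - [0.7,0,2.8,0,0,0,0]
    - [0.7,0,2.8,0,0,0,0]
    - [0,0,2.8,0,0,0,0]
    - [0,0,2.8,0,0,0,0]
    - [0,0,2.8,0,0,0,0]
  force: 100

```text
time_s: 45.9
tool_pos: [0.4417, 0.1495, 0.0525]
ee_rot: [-2.352, 0.001, 0.016]
contact_force: [0.7, 0.9, 0.3]
grip_width: 0.0138
```

play_rows:
  commands:
    - [0,0,0,0,0,0,0]
    - [0,0,0,0,0,0,0]
    - [0,0,-0.2,-0.2,0,0,0]
    - [0,0,-0.4,-0.4,0,0,0]
    - [0,0,-0.6,-0.6,0,0,0]
    - [0,0,-0.67,-0.67,0,0,0]
    - [0,0,-0.67,-0.67,0,0,0]

```text
time_s: 46.78
tool_pos: [0.4417, 0.1489, 0.0999]
ee_rot: [-2.351, 0.001, 0.015]
contact_force: [-0.7, 0.5, -1.7]
grip_width: 0.0129
```

Run:
```python
from h import *
st()
s,R=tool();G=s["tool_pos"]-GO*R[:,1];print(G)
c,p,d=snap("side");crop(p,170,330,120,250,5,"s8.png")
rows(tcpG([.473,.213,.138],1,-45))
```

```text
t 46.77 q [ 0.6644  0.0252  1.8582 -0.6068  1.7586 -0.8816] p [0.4417 0.1489 0.0999] rot [-134.7276    0.0449    0.8714] F [-0.7475  0.5003 -1.6917] g 0.0129
[0.4411 0.1883 0.1397]
[ 0.651 -0.325  0.357 -0.051 -0.007 -0.029]
```

View pics/s8.png

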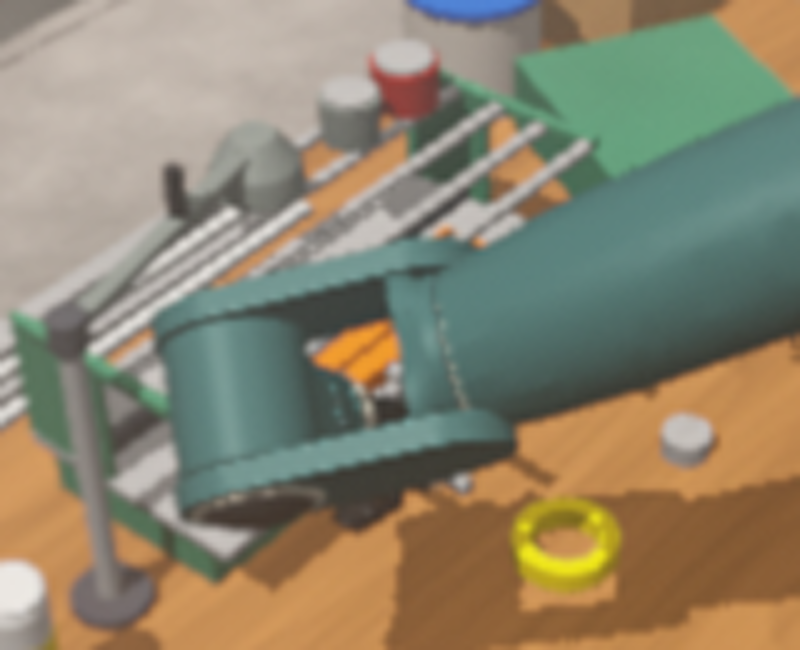

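play_rows:
  commands:
    - [0,0,-0.01,0.15,1.5,0,0]
    - [0,0,-0.04,0.29,3,0,0]
    - [0,0,-0.085,0.43,4.5,0,0]
    - [0,0,-0.15,0.56,6,0,0]
    - [0,0,-0.23,0.68,7.5,0,0]
    - [0,0,-0.33,0.79,9,0,0]
    - [0,0,-0.33,0.79,9,0,0]

```text
time_s: 47.7
tool_pos: [0.4409, 0.1872, 0.0833]
ee_rot: [-1.567, 0.001, 0.013]
contact_force: [0.0, 0.4, -2.3]
grip_width: 0.0134
```

play_rows:
  commands:
    - [0,0.2,0,0.15,0,0,0]
    - [0,0.4,0,0.3,0,0,0]
    - [0,0.6,0,0.45,0,0,0]
    - [0,0.65,0,0.5,0,0,0]
    - [0,0.65,0,0.5,0,0,0]

```text
time_s: 48.32
tool_pos: [0.4731, 0.2142, 0.0833]
ee_rot: [-1.567, 0.002, 0.016]
contact_force: [0.0, -0.6, -1.3]
grip_width: 0.0135
```

play_rows:
  commands:
    - [0,0,-0.01,0.15,1.5,0,0]
    - [0,0,-0.04,0.29,3,0,0]
    - [0,0,-0.085,0.43,4.5,0,0]
    - [0,0,-0.15,0.56,6,0,0]
    - [0,0,-0.23,0.68,7.5,0,0]
    - [0,0,-0.33,0.79,9,0,0]
    - [0,0,-0.33,0.79,9,0,0]

```text
time_s: 49.2
tool_pos: [0.4721, 0.2523, 0.0989]
ee_rot: [-0.782, 0.004, 0.013]
contact_force: [-0.8, 0.0, -1.9]
grip_width: 0.0133
```

Run:
```python
from h import *
st()
s,R=tool();G=s["tool_pos"]-GO*R[:,1];print(G)
c,p,d=snap("side");crop(p,170,330,120,250,5,"s9.png")
c,p,d=snap("wrist","w32.png")
G[2]=.121
rows(tcpG(G,1,45))
```

```text
t 49.2 q [-0.0041 -0.2022  2.0743  0.8084  1.3746 -1.7967] p [0.4721 0.2523 0.0989] rot [-44.8091   0.209    0.7559] F [-0.7729  0.003  -1.8719] g 0.0133
[0.4728 0.2125 0.1384]
[-0.01   0.253 -0.278 -0.012 -0.032  0.011]
```

View pics/s9.png

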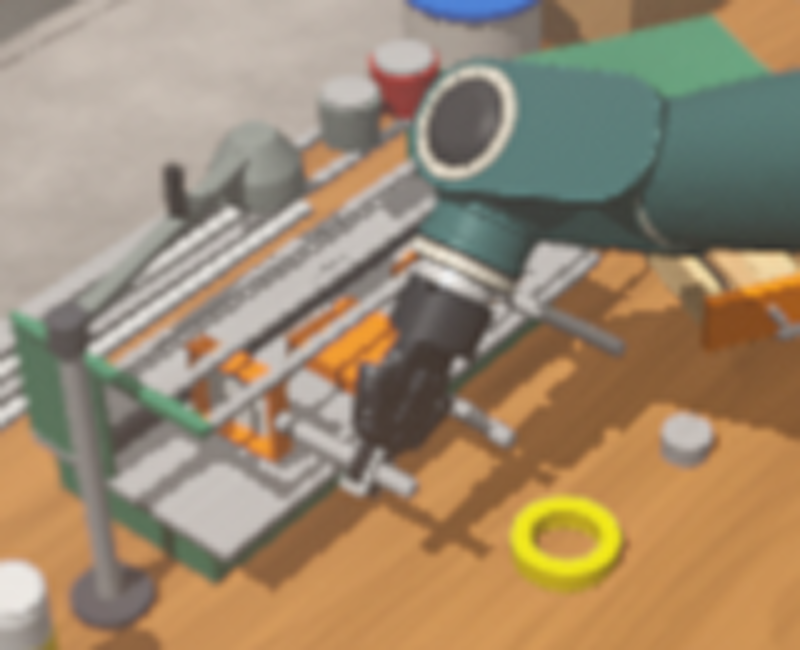

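View pics/w32.png

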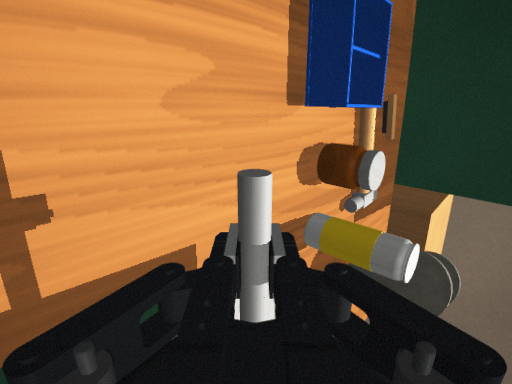

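Standing on its edge as planned. Lower ~16 mm and release.

play_rows:
  commands:
    - [0,0,0.08,-0.08,0,0,0]
    - [0,0,0.16,-0.16,0,0,0]
    - [0,0,0.23,-0.24,0,0,0]
    - [0,0,0.24,-0.25,0,0,0]
    - [0,0,0.24,-0.25,0,0,0]

```text
time_s: 49.92
tool_pos: [0.4725, 0.2531, 0.0829]
ee_rot: [-0.781, 0.001, 0.015]
contact_force: [0.5, 0.0, -2.1]
grip_width: 0.0133
```

play_rows:
  commands:
    - [0.1,0,0,0,0,0,0]
    - [0.3,0,0,0,0,0,0]
    - [0.5,0,0,0,0,0,0]
    - [0.5,0,0,0,0,0,0]
    - [0.6,0,-0.6,0,0,0,0]
    - [0.7,0,-1.5,0,0,0,0]
    - [0.7,0,-2.7,0,0,0,0]
    - [0.7,0,-2.8,0,0,0,0]

```text
time_s: 50.92
tool_pos: [0.4755, 0.1518, 0.1844]
ee_rot: [-0.782, -0.003, 0.013]
contact_force: [-0.6, 0.6, -1.0]
grip_width: 0.06
```

Run:
```python
from h import *
st()
c,p,d=snap("side");crop(p,190,290,150,230,7,"s10.png")
G=np.array([.473,.2125,.12])
rows(*[backG(G,1,a,.14) for a in (35,15,-5,-25,-35)])
```

```text
t 50.92 q [-0.2125 -0.2615  1.977   0.7657  1.6239 -1.8346] p [0.4755 0.1518 0.1844] rot [-44.8022  -0.1812   0.7404] F [-0.5729  0.6425 -1.022 ] g 0.06
[-0.02   0.087  0.249 -2.043 -0.026  0.042]
[-0.022  0.289  0.797 -6.043 -0.033  0.037]
[ -0.024   0.666   1.242 -10.043  -0.04    0.032]
[ -0.027   1.172   1.532 -14.043  -0.046   0.025]
[ -0.028   1.455   1.607 -16.043  -0.049   0.021]
```

View pics/s10.png

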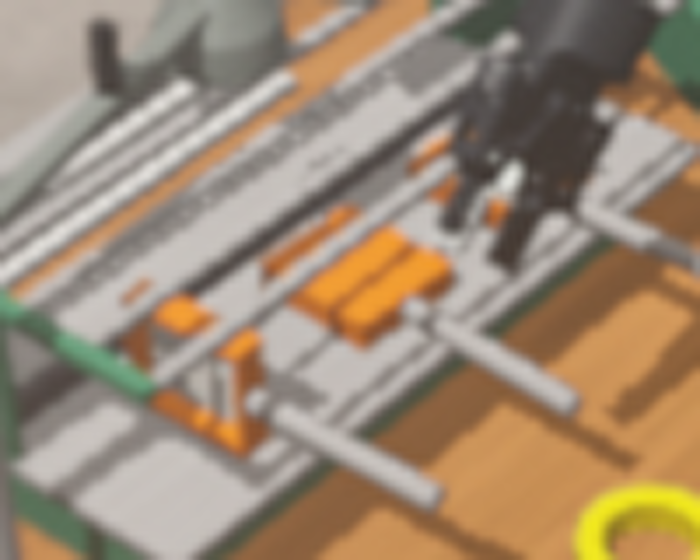

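play_rows:
  commands:
    - [0.7,0,0.05,0.25,-2,0,0]
    - [0.7,0,0.15,0.53,-4,0,0]
    - [0.7,0,0.28,0.8,-6,0,0]
    - [0.7,0,0.45,1.04,-8,0,0]
    - [0.7,0,0.66,1.24,-10,0,0]
    - [0.7,0,0.9,1.41,-12,0,0]
    - [0.7,0,1.17,1.53,-14,0,0]
    - [0.7,0,1.45,1.61,-16,0,0]

```text
time_s: 51.98
tool_pos: [0.4719, 0.2636, 0.187]
ee_rot: [-2.183, 0.0, 0.018]
contact_force: [0.1, -1.7, 0.1]
grip_width: 0.0602
```

play_rows:
  commands:
    - [0.7,0,0,0.15,-1.2,0,0]
    - [0.7,0,0,0.2,-2,0,0]
    - [0.7,0,0,0.2,-2,0,0]

```text
time_s: 52.35
tool_pos: [0.4715, 0.2711, 0.1794]
ee_rot: [-2.354, 0.004, 0.018]
contact_force: [0.3, -0.5, 0.0]
grip_width: 0.0596
```

Run:
```python
from h import *
st()
c,p,d=snap("wrist","w33.png");P=cloud(c,d)
f=handle(P,.215,.43,.525,.1,.15,(.7,.7));print(f(.473))
rows(tcpG(np.array([.473,*f(.473)]),1,-45))
```

```text
t 52.35 q [ 0.7793  0.1857  1.5491 -0.5785  1.9463 -0.8767] p [0.4715 0.2711 0.1794] rot [-134.8727    0.2547    1.042 ] F [ 0.2902 -0.4698  0.0168] g 0.0596
n 1397 xmin [0.4301 0.4301 0.4301] slopes 0.02024299397591011 0.006504031120001254
(np.float64(0.21531390828792507), np.float64(0.12082116650466075))
[ 0.011  2.747  0.048 -0.05   0.022 -0.027]
```

View pics/w33.png

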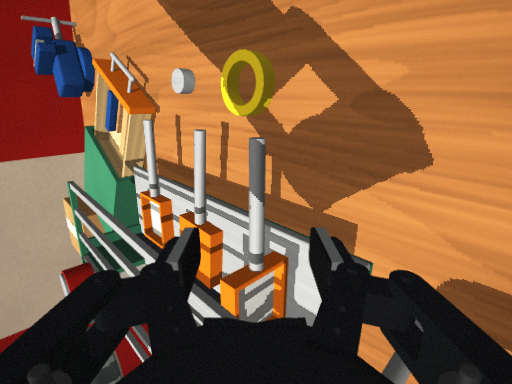

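play_rows:
  commands:
    - [0.7,0,1,0.05,0,0,0]
    - [0.7,0,2,0.05,0,0,0]
    - [0.7,0,2.6,0.05,0,0,0]
    - [0.7,0,2.75,0.05,0,0,0]
    - [0.7,0,2.75,0.05,0,0,0]
    - [0,0,2.75,0.05,0,0,0]
    - [0,0,2.75,0.05,0,0,0]
    - [0,0,2.75,0.05,0,0,0]
  force: 100

```text
time_s: 53.4
tool_pos: [0.4738, 0.1755, 0.0827]
ee_rot: [-2.351, 0.001, 0.016]
contact_force: [1.4, 1.5, 1.1]
grip_width: 0.0133
```

play_rows:
  commands:
    - [0,0,0,0,0,0,0]
    - [0,0,0,0,0,0,0]
    - [0,0,-0.1,-0.1,0,0,0]
    - [0,0,-0.2,-0.2,0,0,0]
    - [0,0,-0.25,-0.25,0,0,0]
    - [0,0,-0.25,-0.25,0,0,0]

```text
time_s: 54.15
tool_pos: [0.4738, 0.175, 0.1005]
ee_rot: [-2.352, 0.001, 0.015]
contact_force: [0.3, -0.1, -2.3]
grip_width: 0.0134
```

play_rows:
  commands:
    - [0,0,-0.01,0.15,1.5,0,0]
    - [0,0,-0.04,0.29,3,0,0]
    - [0,0,-0.085,0.43,4.5,0,0]
    - [0,0,-0.15,0.56,6,0,0]
    - [0,0,-0.23,0.68,7.5,0,0]
    - [0,0,-0.33,0.79,9,0,0]
    - [0,0,-0.33,0.79,9,0,0]

```text
time_s: 55.02
tool_pos: [0.4731, 0.2133, 0.0842]
ee_rot: [-1.567, 0.001, 0.013]
contact_force: [-0.8, 0.5, -1.9]
grip_width: 0.0133
```

Run:
```python
from h import *
st()
s,R=tool();G=s["tool_pos"]-GO*R[:,1];print(G)
c,p,d=snap("side");crop(p,190,290,150,230,7,"s11.png")
```

```text
t 55.02 q [ 0.3719 -0.1747  1.913   0.0041  1.4028 -1.2125] p [0.4731 0.2133 0.0842] rot [-89.7709   0.0543   0.7394] F [-0.7992  0.507  -1.9303] g 0.0133
[0.4732 0.2131 0.1402]
```

View pics/s11.png

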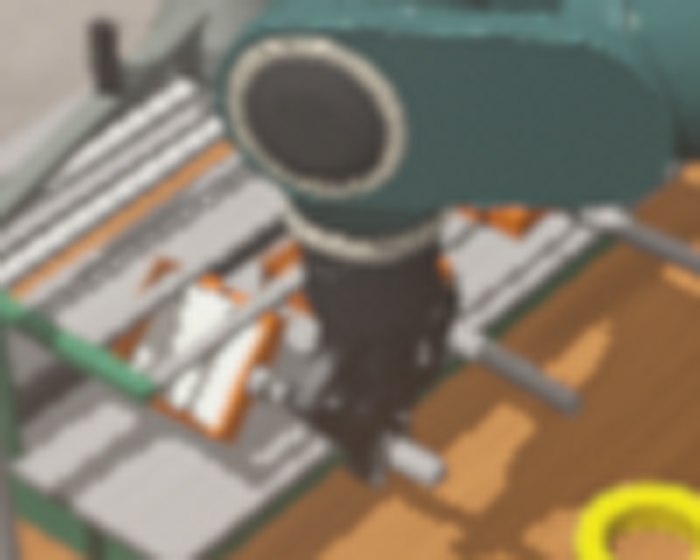

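play_rows:
  commands:
    - [0,0,-0.01,0.15,1.5,0,0]
    - [0,0,-0.04,0.29,3,0,0]
    - [0,0,-0.085,0.43,4.5,0,0]
    - [0,0,-0.15,0.56,6,0,0]
    - [0,0,-0.23,0.68,7.5,0,0]
    - [0,0,-0.33,0.79,9,0,0]
    - [0,0,-0.33,0.79,9,0,0]

```text
time_s: 55.95
tool_pos: [0.4716, 0.2535, 0.0987]
ee_rot: [-0.784, 0.006, 0.015]
contact_force: [0.8, -0.4, -2.5]
grip_width: 0.0133
```

Run:
```python
from h import *
st()
s,R=tool();G=s["tool_pos"]-GO*R[:,1];print(G)
c,p,d=snap("side");crop(p,190,290,150,230,7,"s12.png")
G[2]=.0915
rows(tcpG(G,1,45))
```

```text
t 55.95 q [-0.0007 -0.2008  2.0729  0.8065  1.375  -1.7936] p [0.4716 0.2535 0.0987] rot [-44.9076   0.3529   0.8759] F [ 0.7785 -0.3581 -2.4949] g 0.0133
[0.4725 0.2138 0.1382]
[-0.001  0.668 -0.677 -0.    -0.051 -0.022]
```

View pics/s12.png

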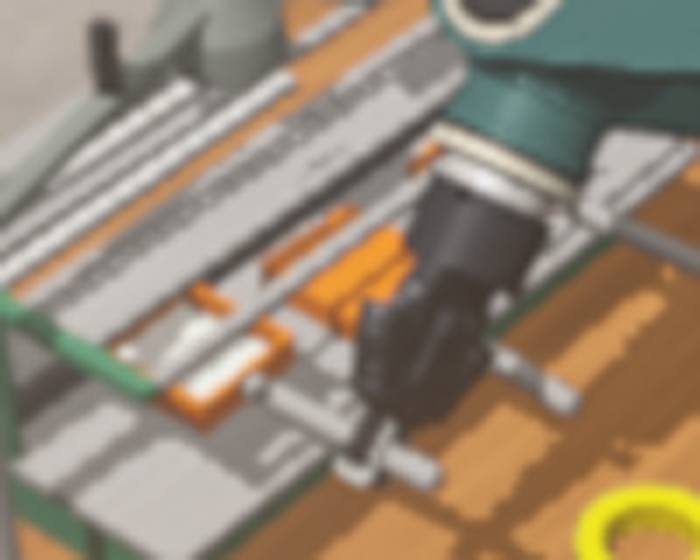

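play_rows:
  commands:
    - [0,0,0.15,-0.15,0,0,0]
    - [0,0,0.3,-0.3,0,0,0]
    - [0,0,0.45,-0.45,0,0,0]
    - [0,0,0.6,-0.6,0,0,0]
    - [0,0,0.66,-0.66,0,0,0]
    - [0,0,0.66,-0.66,0,0,0]

```text
time_s: 56.75
tool_pos: [0.4725, 0.2543, 0.054]
ee_rot: [-0.781, 0.001, 0.015]
contact_force: [-0.7, -0.9, -1.6]
grip_width: 0.0133
```

play_rows:
  commands:
    - [0.1,0,0,0,0,0,0]
    - [0.3,0,0,0,0,0,0]
    - [0.45,0,0,0,0,0,0]
    - [0.45,0,0,0,0,0,0]
    - [0.5,0,-0.6,0,0,0,0]
    - [0.7,0,-1.5,0,0,0,0]
    - [0.7,0,-2.7,0,0,0,0]
    - [0.7,0,-3,0,0,0,0]

```text
time_s: 57.75
tool_pos: [0.4753, 0.1459, 0.1624]
ee_rot: [-0.782, -0.002, 0.013]
contact_force: [0.9, 0.2, -0.4]
grip_width: 0.0597
```

Run:
```python
from h import *
st()
c,p,d=snap("side");crop(p,170,330,120,250,5,"s13.png")
ct,pt,dt=snap("top","t6.png");crop(pt,180,350,90,250,4,"t6a.png");P=cloud(ct,dt)
G=np.array([.475,.0807,.091])
rows(*[backG(G,-3.7,a,.16) for a in (35,15,-5,-25,-35)])
```

```text
t 57.75 q [-0.2242 -0.2426  1.9987  0.762   1.6035 -1.8709] p [0.4753 0.1459 0.1624] rot [-44.8008  -0.141    0.7708] F [ 0.911   0.1814 -0.3552] g 0.0597
[-0.109 -2.006 -1.549 -2.045  0.691 -0.574]
[-0.057 -1.758 -0.872 -6.043  0.788 -0.45 ]
[ -0.001  -1.293  -0.322 -10.04    0.872  -0.313]
[  0.053  -0.667   0.035 -14.038   0.942  -0.162]
[  0.078  -0.317   0.127 -16.037   0.972  -0.081]
```

View pics/s13.png

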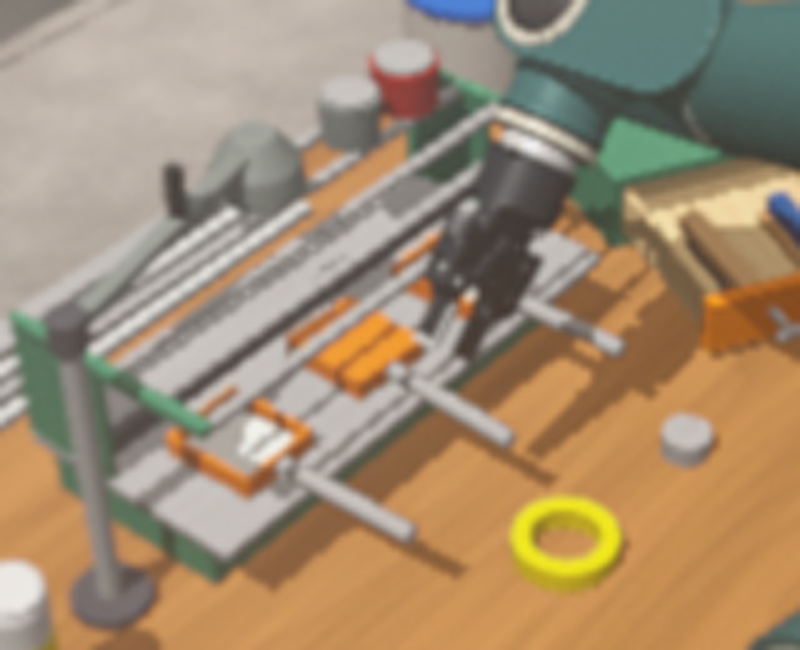

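View pics/t6a.png

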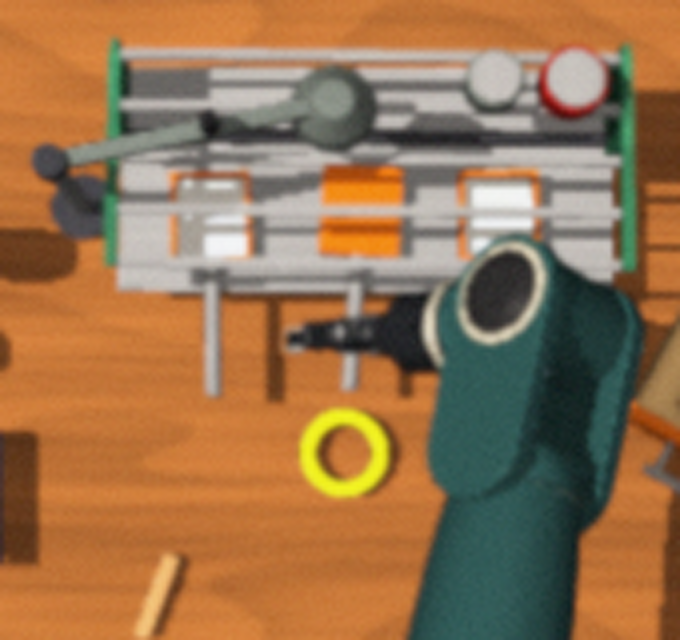

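Run:
```python
from h import *
G=np.array([.475,.0807,.091])
rows(backG(G,-3.7,-38,.15))
```

```text
[  0.075  -0.186  -0.056 -16.637   0.98   -0.055]
```

play_rows:
  commands:
    - [0.7,0,-0.3,0.2,-2,0,0]
    - [0.7,0,-0.4,0.4,-4,0.2,0]
    - [0.7,0,-0.5,0.5,-6,0.4,0]
    - [0.7,0,-0.4,0.5,-8,0.5,0]
    - [0.7,0,-0.3,0.4,-10,0.7,0]
    - [0.7,0,-0.2,0.3,-12,0.8,0]
    - [0.7,0.05,-0.2,0.2,-14,0.9,0]
    - [0.7,0.08,-0.2,0.13,-16,0.97,0]

```text
time_s: 58.85
tool_pos: [0.4778, 0.1466, 0.1702]
ee_rot: [-2.184, 0.008, -0.059]
contact_force: [0.5, -0.6, -0.4]
grip_width: 0.0596
```

Run:
```python
from h import *
st()
G=np.array([.475,.0807,.091])
rows(backG(G,-3.7,-45,.14))
```

```text
t 58.85 q [ 0.5512 -0.0259  1.7304 -0.5008  1.7961 -0.9869] p [0.4778 0.1466 0.1702] rot [-125.1506    0.4672   -3.387 ] F [ 0.4733 -0.5808 -0.3995] g 0.0596
[ 0.031  0.399  0.121 -1.97   0.108 -0.031]
```

play_rows:
  commands:
    - [0.7,0.03,0.2,0.12,-1.5,0,0]
    - [0.7,0.03,0.4,0.12,-1.97,0.1,0]
    - [0.7,0.03,0.4,0.12,-1.97,0.1,0]

```text
time_s: 59.22
tool_pos: [0.4785, 0.1388, 0.1498]
ee_rot: [-2.351, 0.005, -0.068]
contact_force: [0.2, 0.3, -0.4]
grip_width: 0.0595
```

Run:
```python
from h import *
st()
c,p,d=snap("wrist","w34.png");P=cloud(c,d)
f=handle(P,.08,.43,.525,.075,.115,(.7,.7));print(f(.475))
rows(tcpG(np.array([.475,*f(.475)]),-3.7,-45))
```

```text
t 59.23 q [ 0.5936  0.0607  1.7346 -0.6102  1.8397 -0.9259] p [0.4785 0.1388 0.1498] rot [-134.6743    0.3019   -3.892 ] F [ 0.1504  0.3334 -0.4224] g 0.0595
n 1309 xmin [0.4353 0.4354 0.4354] slopes -0.06285288528812857 0.003952091787053912
(np.float64(0.07866499808354117), np.float64(0.09179249601616593))
[ 0.014  2.809 -0.034 -0.084 -0.004 -0.062]
```

View pics/w34.png

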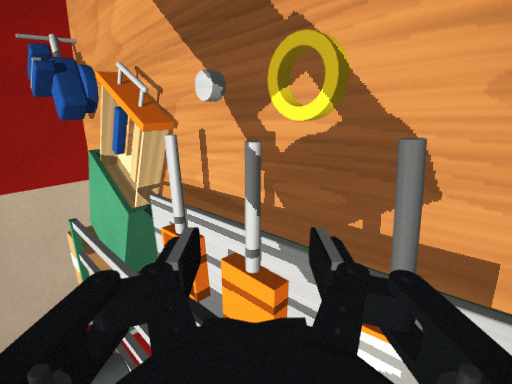

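Run:
```python
from h import *
s,R=tool()
c,p,d=snap("wrist");P=cloud(c,d)
q=(P.reshape(-1,3)-s["tool_pos"])@R
q=q[np.isfinite(q).all(1)]
m=(q[:,1]<-.02)&(q[:,1]>-.22)&(abs(q[:,0])<.06)&(abs(q[:,2])<.13)
q=q[m]
for y in np.arange(-.04,-.2,-.015):
    k=q[abs(q[:,1]-y)<.0075]; print(round(y,3),len(k),k[:,2].min() if len(k) else 0,k[:,2].max() if len(k) else 0)
# where would left handle be in tool frame at grasp
pt,Rt=tcpG(np.array([.475,.0787,.0918]),-3.7,-45)
for z in (.091,): print((np.array([.475,.2155,z])-pt)@Rt)
```

```text
-0.04 370 -0.04363345583980146 0.0408067739342495
-0.055 1256 -0.044497580984765216 0.043354803206200505
-0.07 1710 -0.04418320521901637 0.04322697483260096
-0.085 3901 -0.06286260772777132 0.062273917104855296
-0.1 8336 -0.06542699063935435 0.06448228924518366
-0.115 15106 -0.06729473581831558 0.06643409860966688
-0.13 12079 -0.06726818736282705 0.0666161433838683
-0.145 0 0 0
-0.16 0 0 0
-0.175 0 0 0
-0.19 0 0 0
[-0.0088 -0.152   0.0971]
```

play_rows:
  commands:
    - [0.7,0,1,-0.03,0,0,0]
    - [0.7,0,2,-0.03,0,0,0]
    - [0.7,0,2.6,-0.03,0,0,0]
    - [0.7,0,2.8,-0.03,0,0,0]
    - [0.7,0,2.8,-0.03,0,0,0]
    - [0,0,2.8,-0.03,0,0,0]
    - [0,0,2.8,-0.03,0,0,0]
    - [0,0,2.8,-0.03,0,0,0]
  force: 100

```text
time_s: 60.32
tool_pos: [0.4723, 0.04, 0.0533]
ee_rot: [-2.35, 0.002, -0.068]
contact_force: [0.4, 0.6, 0.8]
grip_width: 0.0134
```

play_rows:
  commands:
    - [0,0,0,0,0,0,0]
    - [0,0,0,0,0,0,0]
    - [0,0,-0.2,-0.2,0,0,0]
    - [0,0,-0.4,-0.4,0,0,0]
    - [0,0,-0.6,-0.6,0,0,0]
    - [0,0,-0.67,-0.67,0,0,0]
    - [0,0,-0.67,-0.67,0,0,0]

```text
time_s: 61.2
tool_pos: [0.4722, 0.0393, 0.1006]
ee_rot: [-2.35, 0.002, -0.069]
contact_force: [0.3, -0.1, -3.6]
grip_width: 0.0133
```

play_rows:
  commands:
    - [0,0,-0.01,0.15,1.5,0,0]
    - [0,0,-0.04,0.29,3,0,0]
    - [0,0,-0.085,0.43,4.5,0,0]
    - [0,0,-0.15,0.56,6,0,0]
    - [0,0,-0.23,0.68,7.5,0,0]
    - [0,0,-0.33,0.79,9,0,0]
    - [0,0,-0.33,0.79,9,0,0]

```text
time_s: 62.08
tool_pos: [0.4746, 0.0775, 0.084]
ee_rot: [-1.566, 0.003, -0.072]
contact_force: [-1.0, -0.4, -2.0]
grip_width: 0.0132
```

Run:
```python
from h import *
st()
s,R=tool();G=s["tool_pos"]-GO*R[:,1];print(G)
c,p,d=snap("side");crop(p,190,290,140,220,7,"s14.png")
c,p,d=snap("wrist","w35.png")
```

```text
t 62.08 q [ 0.105  -0.2638  1.9876  0.0058  1.4201 -1.3949] p [0.4746 0.0775 0.084 ] rot [-89.7003   0.185   -4.1139] F [-0.9851 -0.4467 -2.0084] g 0.0132
[0.4747 0.0772 0.14  ]
```

View pics/s14.png

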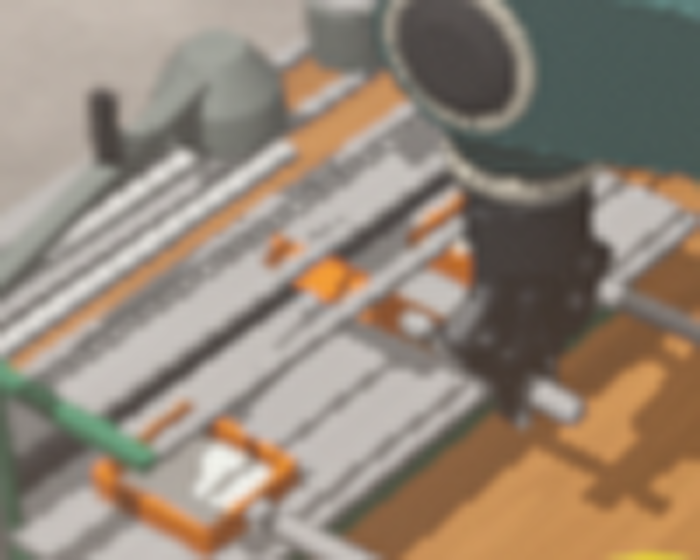

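View pics/w35.png

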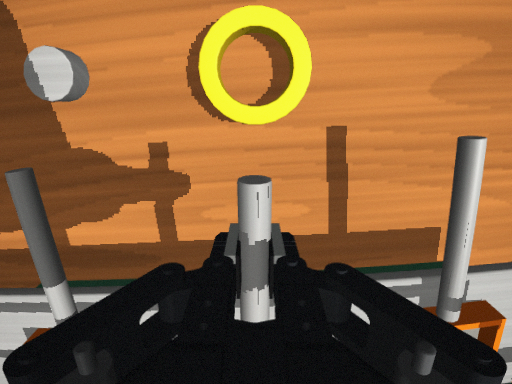

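play_rows:
  commands:
    - [0,0,-0.01,0.15,1.5,0,0]
    - [0,0,-0.04,0.29,3,0,0]
    - [0,0,-0.085,0.43,4.5,0,0]
    - [0,0,-0.15,0.56,6,0,0]
    - [0,0,-0.23,0.68,7.5,0,0]
    - [0,0,-0.33,0.79,9,0,0]
    - [0,0,-0.33,0.79,9,0,0]

```text
time_s: 63.05
tool_pos: [0.4768, 0.1178, 0.099]
ee_rot: [-0.782, 0.008, -0.069]
contact_force: [0.7, 0.6, -3.0]
grip_width: 0.0129
```

Run:
```python
from h import *
st()
s,R=tool();G=s["tool_pos"]-GO*R[:,1];print(G)
c,p,d=snap("side");crop(p,190,290,140,220,7,"s15.png")
G[2]=.121
rows(tcpG(G,-4,45))
```

```text
t 63.05 q [-0.2882 -0.2042  2.076   0.7653  1.5144 -1.9305] p [0.4768 0.1178 0.099 ] rot [-44.7798   0.4474  -3.9645] F [ 0.6687  0.5853 -2.9699] g 0.0129
[0.4743 0.0782 0.1385]
[ 0.002  0.255 -0.263 -0.022 -0.041 -0.058]
```

View pics/s15.png

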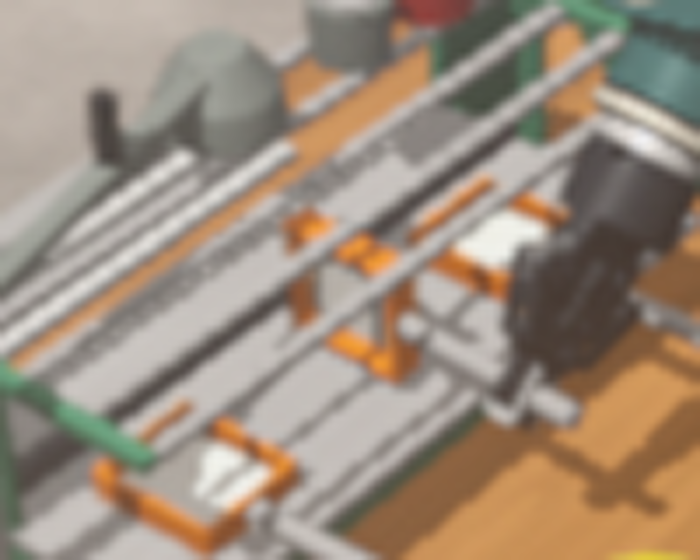

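play_rows:
  commands:
    - [0,0,0.08,-0.08,0,0,0]
    - [0,0,0.16,-0.16,0,0,0]
    - [0,0,0.23,-0.24,0,0,0]
    - [0,0,0.24,-0.25,0,0,0]
    - [0,0,0.24,-0.25,0,0,0]

```text
time_s: 63.72
tool_pos: [0.4776, 0.1179, 0.0838]
ee_rot: [-0.78, 0.003, -0.069]
contact_force: [-1.5, 0.4, -2.5]
grip_width: 0.013
```

play_rows:
  commands:
    - [0.1,0,0,0,0,0,0]
    - [0.3,0,0,0,0,0,0]
    - [0.5,0,0,0,0,0,0]
    - [0.5,0,0,0,0,0,0]
    - [0.6,0,-0.6,0,0,0,0]
    - [0.7,0,-1.5,0,0,0,0]
    - [0.7,0,-2.7,0,0,0,0]
    - [0.7,0,-2.8,0,0,0,0]

```text
time_s: 64.72
tool_pos: [0.472, 0.0163, 0.1849]
ee_rot: [-0.781, -0.001, -0.071]
contact_force: [-0.9, 0.1, -0.5]
grip_width: 0.0599
```

play_rows:
  commands:
    - [0.7,0,0.05,0.25,-2,0,0]
    - [0.7,0,0.15,0.53,-4,0,0]
    - [0.7,0,0.28,0.8,-6,0,0]
    - [0.7,0,0.45,1.04,-8,0,0]
    - [0.7,0,0.66,1.24,-10,0,0]
    - [0.7,0,0.9,1.41,-12,0,0]
    - [0.7,0,1.17,1.53,-14,0,0]
    - [0.7,0,1.45,1.61,-16,0,0]

```text
time_s: 65.72
tool_pos: [0.4783, 0.1279, 0.1884]
ee_rot: [-2.181, 0.001, -0.067]
contact_force: [1.8, -1.1, -0.9]
grip_width: 0.0598
```

play_rows:
  commands:
    - [0.7,0,0,0.15,-1.2,0,0]
    - [0.7,0,0,0.2,-2,0,0]
    - [0.7,0,0,0.2,-2,0,0]

```text
time_s: 66.1
tool_pos: [0.4785, 0.1355, 0.1809]
ee_rot: [-2.352, 0.006, -0.067]
contact_force: [-0.2, -0.6, 0.5]
grip_width: 0.0598
```

Run:
```python
from h import *
st()
c,p,d=snap("wrist","w36.png");P=cloud(c,d)
f=handle(P,.08,.43,.525,.1,.15,(.7,.7));print(f(.475))
rows(tcpG(np.array([.475,*f(.475)]),-4,-45))
```

```text
t 66.1 q [ 0.5898  0.0339  1.7103 -0.6221  1.8795 -0.9613] p [0.4785 0.1355 0.1809] rot [-134.748     0.3213   -3.824 ] F [-0.1668 -0.6465  0.464 ] g 0.0598
n 1312 xmin [0.4351 0.4352 0.4352] slopes -0.048514668297257466 -0.00015609989353173372
(np.float64(0.08071980699727742), np.float64(0.12077761357741525))
[ 0.006  2.754  0.074 -0.072  0.052 -0.017]
```

View pics/w36.png

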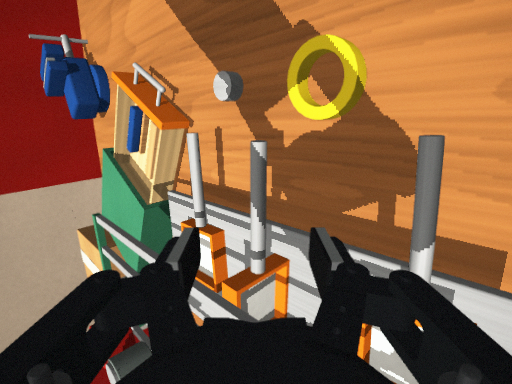

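play_rows:
  commands:
    - [0.7,0,1,0.07,0,0,0]
    - [0.7,0,2,0.07,0,0,0]
    - [0.7,0,2.6,0.07,0,0,0]
    - [0.7,0,2.75,0.07,0,0,0]
    - [0.7,0,2.75,0.07,0,0,0]
    - [0,0,2.75,0.07,0,0,0]
    - [0,0,2.75,0.07,0,0,0]
    - [0,0,2.75,0.07,0,0,0]
  force: 100

```text
time_s: 67.15
tool_pos: [0.4724, 0.0412, 0.0827]
ee_rot: [-2.35, 0.002, -0.068]
contact_force: [0.4, 0.2, -0.1]
grip_width: 0.0134
```

play_rows:
  commands:
    - [0,0,0,0,0,0,0]
    - [0,0,0,0,0,0,0]
    - [0,0,-0.1,-0.1,0,0,0]
    - [0,0,-0.2,-0.2,0,0,0]
    - [0,0,-0.25,-0.25,0,0,0]
    - [0,0,-0.25,-0.25,0,0,0]

```text
time_s: 67.9
tool_pos: [0.4723, 0.0406, 0.1005]
ee_rot: [-2.35, 0.002, -0.069]
contact_force: [-0.2, -0.0, -2.1]
grip_width: 0.0132
```

play_rows:
  commands:
    - [0,0,-0.01,0.15,1.5,0,0]
    - [0,0,-0.04,0.29,3,0,0]
    - [0,0,-0.085,0.43,4.5,0,0]
    - [0,0,-0.15,0.56,6,0,0]
    - [0,0,-0.23,0.68,7.5,0,0]
    - [0,0,-0.33,0.79,9,0,0]
    - [0,0,-0.33,0.79,9,0,0]

```text
time_s: 68.78
tool_pos: [0.4748, 0.0789, 0.0841]
ee_rot: [-1.566, 0.003, -0.072]
contact_force: [0.3, -0.6, -1.8]
grip_width: 0.013
```

play_rows:
  commands:
    - [0,0,-0.01,0.15,1.5,0,0]
    - [0,0,-0.04,0.29,3,0,0]
    - [0,0,-0.085,0.43,4.5,0,0]
    - [0,0,-0.15,0.56,6,0,0]
    - [0,0,-0.23,0.68,7.5,0,0]
    - [0,0,-0.33,0.79,9,0,0]
    - [0,0,-0.33,0.79,9,0,0]

```text
time_s: 69.65
tool_pos: [0.4767, 0.119, 0.0988]
ee_rot: [-0.782, 0.008, -0.069]
contact_force: [0.3, -0.3, -2.2]
grip_width: 0.0132
```

Run:
```python
from h import *
st()
s,R=tool();G=s["tool_pos"]-GO*R[:,1];print(G)
c,p,d=snap("side");crop(p,190,290,140,220,7,"s16.png")
G[2]=.0915
rows(tcpG(G,-4,45))
```

```text
t 69.65 q [-0.2856 -0.2047  2.0766  0.7654  1.5125 -1.9283] p [0.4767 0.119  0.0988] rot [-44.8099   0.4738  -3.9786] F [ 0.2512 -0.3031 -2.1711] g 0.0132
[0.4743 0.0793 0.1382]
[ 0.005  0.667 -0.678 -0.017 -0.046 -0.06 ]
```

View pics/s16.png

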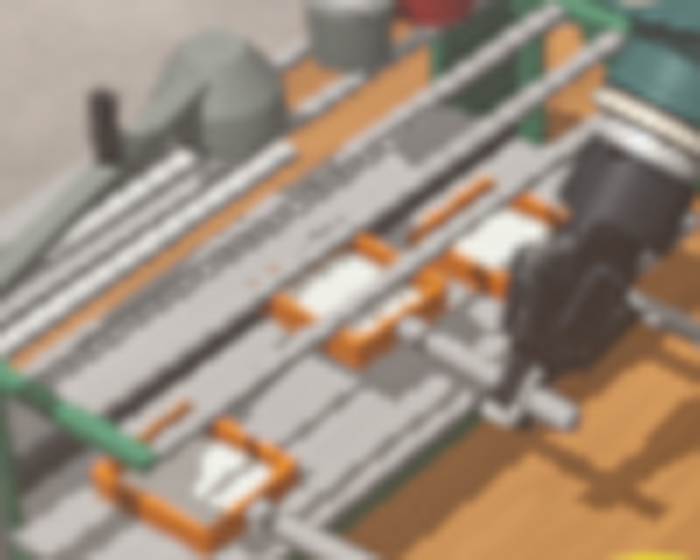

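play_rows:
  commands:
    - [0,0,0.15,-0.15,0,0,0]
    - [0,0,0.3,-0.3,0,0,0]
    - [0,0,0.45,-0.45,0,0,0]
    - [0,0,0.6,-0.6,0,0,0]
    - [0,0,0.66,-0.66,0,0,0]
    - [0,0,0.66,-0.66,0,0,0]

```text
time_s: 70.45
tool_pos: [0.4776, 0.1198, 0.0541]
ee_rot: [-0.779, 0.003, -0.069]
contact_force: [-0.4, 0.2, -1.2]
grip_width: 0.0134
```

play_rows:
  commands:
    - [0.1,0,0,0,0,0,0]
    - [0.3,0,0,0,0,0,0]
    - [0.45,0,0,0,0,0,0]
    - [0.45,0,0,0,0,0,0]
    - [0.5,0,-0.6,0,0,0,0]
    - [0.7,0,-1.5,0,0,0,0]
    - [0.7,0,-2.7,0,0,0,0]
    - [0.7,0,-3.5,0,0,0,0]

```text
time_s: 71.45
tool_pos: [0.4694, -0.006, 0.1792]
ee_rot: [-0.78, 0.001, -0.07]
contact_force: [0.2, -0.0, -0.0]
grip_width: 0.0597
```

play_rows:
  commands:
    - [0.7,-0.2,-0.5,0.3,-1.5,0,0]
    - [0.7,-0.6,-1,0.8,-3,0,0]
    - [0.7,-1.2,-1,1.2,-5,0,0]
    - [0.7,-1.6,-1,1.4,-7,0,0]
    - [0.7,-1.8,-1,1.4,-9,0,0]
    - [0.7,-1.8,-1,1.4,-9,0,0]

```text
time_s: 72.2
tool_pos: [0.3804, 0.0177, 0.2633]
ee_rot: [-1.566, 0.001, -0.063]
contact_force: [-0.4, -0.3, 0.5]
grip_width: 0.0597
```

Run:
```python
from h import *
st()
c,p,d=snap("side");crop(p,170,330,120,250,5,"s17.png")
c,p,d=snap("wrist","w37.png");P=cloud(c,d)
bigrect(P,.094,.115,0,512,0,384)
ct,pt,dt=snap("top","t7.png");crop(pt,180,440,80,250,3,"t7a.png")
```

```text
t 72.2 q [-0.0245 -0.5569  1.9047  0.0047  1.7943 -1.5311] p [0.3804 0.0177 0.2633] rot [-89.7369   0.037   -3.6181] F [-0.3588 -0.2683  0.5031] g 0.0597
px [404. 229.] n 856 c [489.  217.3] size [119.   16.1] axis -179.0 z [0.0957 0.0986 0.1   ]
px [301. 259.] n 1236 c [526.4  72.6] size [ 61.7 185. ] axis 169.5 z [0.0961 0.0991 0.1027]
px [190. 216.] n 238 c [445.2 -70. ] size [14.9 30.6] axis -178.2 z [0.096  0.0986 0.1   ]
px [209. 290.] n 630 c [564.6 -60.3] size [111.   53.4] axis -144.6 z [0.0958 0.0995 0.1032]
px [481. 309.] n 155 c [630.  353.1] size [11.2 20.5] axis 133.4 z [0.096  0.1032 0.1124]
px [375. 349.] n 319 c [692.3 192. ] size [60.3 14.3] axis 88.2 z [0.0957 0.1004 0.1015]
px [140. 355.] n 144 c [ 672.4 -178.9] size [27.9 10.7] axis -164.7 z [0.0967 0.1045 0.1129]
```

View pics/w37.png

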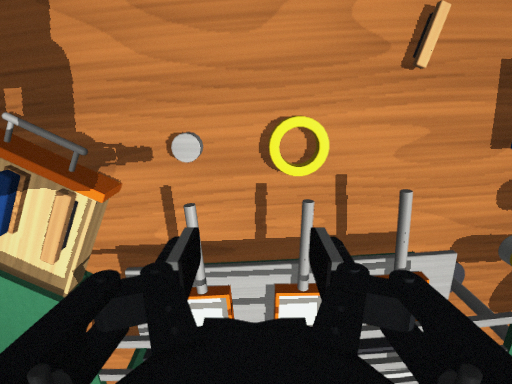

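View pics/t7a.png

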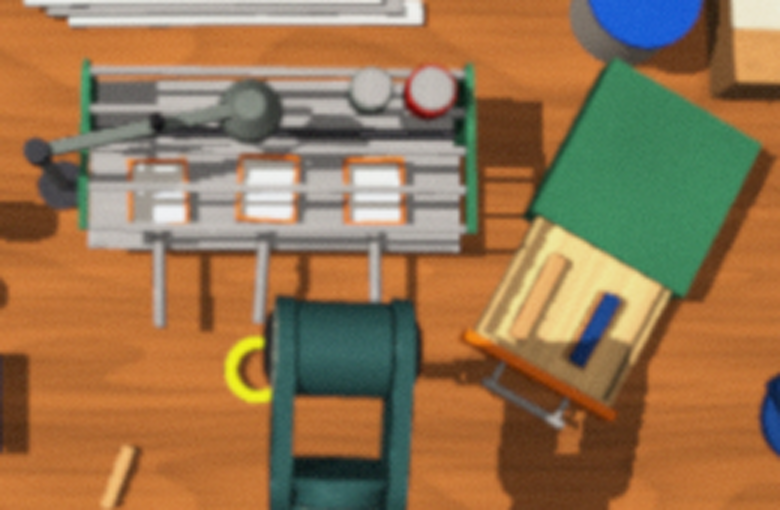

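View pics/s17.png

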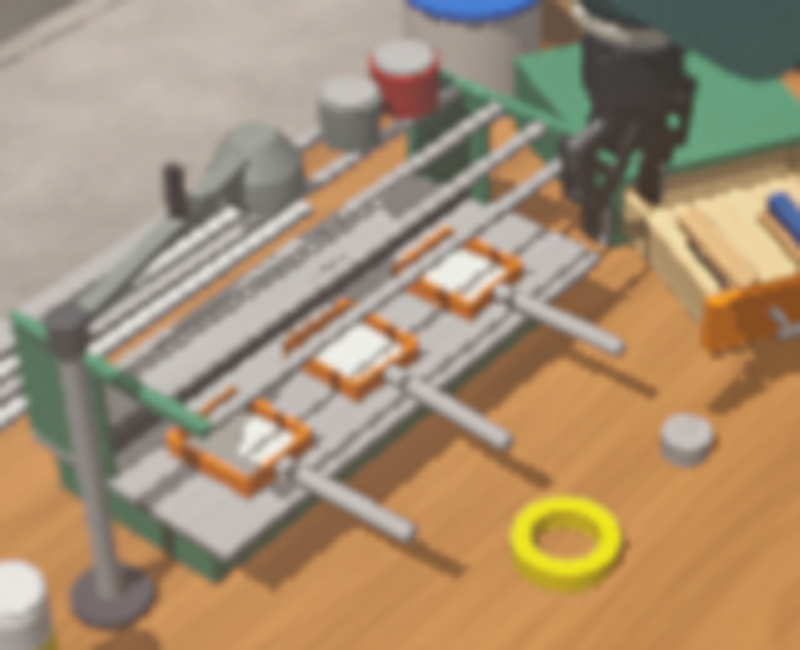

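Run:
```python
from h import *
ct,pt,dt=snap("top");P=cloud(ct,dt)
c,p,d=snap("wrist");W=cloud(c,d)
for y0 in (.217,.081,-.07):
    for n,Q in (("top",P),("wrist",W)):
        m=(Q[...,2]>.085)&(Q[...,2]<.115)&(Q[...,0]<.535)&(Q[...,0]>.4)&(abs(Q[...,1]-y0)<.02)
        q=Q[m]
        if len(q)>20: b=np.polyfit(q[:,0],q[:,2],1);print(n,y0,len(q),"tip",q[:,0].min(),"pitch deg",np.degrees(b[0]),"z",np.median(q[:,2]))
k=3
f=lambda u,v:(180+(u+.5)/k-.5,80+(v+.5)/k-.5)
h=pix2w(ct,*f(38,151),z=.30)[0];hd=pix2w(ct,*f(252,108),z=.30)[0];v=hd-h
print("lamp",np.arctan2(-v[1],-v[0])+.016)
b=pix2w(ct,[f(490,382)[0],f(560,424)[0]],[f(490,382)[1],f(560,424)[1]],z=.052).mean(0)
print("bar",b,"moved",np.dot(b[:2]-[.4653,-.3548],[-.868,.497]))
m=np.isfinite(P[...,2])
for nm,(u0,u1,v0,v1) in {"pan L":(222,244,132,155),"pan M":(258,282,131,155),"pan R":(294,316,131,156)}.items():
    q=P[v0:v1,u0:u1].reshape(-1,3);q=q[(q[:,2]>.075)&(q[:,2]<.115)]
    print(nm,np.percentile(q[:,2],[5,50,95]))
```

```text
top 0.217 105 tip 0.4317547422469228 pitch deg 0.1620617923878952 z 0.09792506624333353
wrist 0.217 911 tip 0.42958168614014924 pitch deg 0.3042818407653381 z 0.09797624267138422
top 0.081 102 tip 0.4349162689460411 pitch deg -0.9138296618244891 z 0.09791640477738583
wrist 0.081 656 tip 0.43447607032260616 pitch deg 0.8240617790028305 z 0.09844193686857802
top -0.07 73 tip 0.4621326142545518 pitch deg -0.112556002654081 z 0.09746503176740684
wrist -0.07 497 tip 0.4297481248212203 pitch deg 0.1950755874139417 z 0.09781348395295814
lamp 1.7808287539279657
bar [ 0.3252 -0.2789  0.052 ] moved 0.1593287791105177
pan L [0.0782 0.0869 0.1034]
pan M [0.0774 0.0868 0.1055]
pan R [0.079  0.0876 0.1063]
```

Run:
```python
from h import *
st(); print(finish_job())
```

```text
t 72.45 q [-0.0348 -0.5539  1.905   0.0074  1.7941 -1.5328] p [0.3809 0.0146 0.2619] rot [-89.5934   0.2243  -4.0816] F [-1.2925  0.044  -0.3247] g 0.0598
the job is handed in; nothing more can be done
None
```

The job is done and handed in at about 72 s of the 210 s; `finish_job` gave no verdict.

**What I did**
- **Lamp:** swung the arm back over the shelf by its peg.
- **Drawer:** pulled it out, then pushed it hard against its stop (about 60 N) after loading.
- **Tools:** both were there. The brush (the 130 mm one) and the sanding block now lie in the drawer.
- **Covers:** all three were there. I turned each over under the shelf in two quarter turns by its handle, standing it on its long side in between. The left cover had shifted about 40 mm towards the robot and 20 mm sideways early on, I assume from the announced knock. I put it back close to its first place while turning it.

**Last checks**

| Item | Check | Result |
|---|---|---|
| Lamp | angle | about 1.66–1.78 rad (three estimates), needs 1.55 |
| Covers | side up | white inside up on all three |
| Covers | handle tilt | within 1 degree of level |
| Covers | handle top height | about 98 mm above the bench, as for flat |
| Covers | distance behind shelf front edge | pan middles about 65–70 mm |
| Tools | seen from above | both inside the open drawer, clear of the cabinet |
| Bystanders near the work | seen in pictures | not visibly moved |

**What disagreed or failed**
- **Finger tips:** the pictures showed them about 37 mm behind the reported TCP. My first lamp swing therefore passed over the peg without moving the arm, and I allowed for the offset from then on.
- **Drawer:** measured only by picture. It travelled about 157–159 mm from an opening of roughly 22 mm, so about 180 mm against the 172 mm needed. The better evidence is that it met its stop.

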